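# Turn the work plate over to its brush-rack face and load the brushes

### The job

Set the painting stand up for drying brushes: swing the hold-down bar right up until it stands upright or leans back, take the work plate off, turn it over so its grooved face is up and put it back fully down on the stand's two pins. Then lay every brush that is on the table across the plate, one to a groove, handle flat in the groove and spanning the plate with its middle roughly over the plate's middle, and finally swing the bar fully down over the handles; leave the bowl, mug and bottle where they stand.

Things in the scene. Friction and masses are not known exactly. Their poses are not given: they have to be found in the camera images.
- stand: Fixed stand. Origin on the table under the middle of the pedestal; x along its length towards the hinge post, z up. Steel foot 252 x 100 x 12 mm (x -118..+134). Wooden pedestal 146 (x) x 44 (y) mm, top face at z = 45 mm, with two pins. At x = 92..108 mm a post 36 mm wide (y), 86 mm high, carries the bar. When the plate is seated grooves up, the groove floors lie at z = 55 mm.
- pin_thin (a point): Tip of the thin pin (8 mm diameter), at stand (-62, 0, 59) mm: 14 mm above the pedestal's top; lower 7 mm straight, upper 7 mm tapering to a 3 mm tip.
- pin_thick (a point): Tip of the thick pin (14 mm diameter), at stand (61, 0, 59) mm; same heights and taper as the thin pin.
- bar (a joint): Hinge of the hold-down bar, rad: 0 = fully down, level over the plate, underside at stand z = 72 mm (1 mm above handles lying in grooves); grows as the free end swings up and over towards the stand's +x; 1.57 upright, stop at 1.9. Starts down. Stays where left: about 1 to 1.5 N at the ball moves it. Bar 187 long, 14 wide, 12 mm thick.
- bar_ball (a point): Centre of the black ball grip, 24 mm diameter, at the bar's free end: 192 mm along the bar from the hinge axis and 22 mm off it on the bar's upper side, on a 10 mm stem. With the bar down it is at stand (-92, 0, 101) mm. Can be pinched from above and led along its arc, turning between the fingers.
- bar_hinge (a point): Point on the bar's hinge axis, at stand (100, 0, 79) mm; the axis is parallel to the stand's y.
- plate: Loose plywood plate, 146 (x) x 62 (y) x 17 (z) mm, 0.2 to 0.33 kg. Origin: centre of the grooved face; z points out of the smooth face. Starts on the pins smooth face up, its x along the stand's x. Grooved face: 3 grooves along y, 20 wide, 7 deep, at x = -40, 0, 40 mm. Seated again, its x must point along the stand's x. It overhangs the pedestal 9 mm on each long side.
- plate_mid (a point): Middle of the plate (mid length, width and thickness); 8.5 mm along the plate's z from its origin.
- big_hole (a point): Middle of the larger square through-hole (16.5 mm wide, for the thick pin), at plate x = +61 mm, y = 0.
- small_hole (a point): Middle of the smaller square through-hole (10.5 mm wide, for the thin pin), at plate x = -62 mm, y = 0.
- rest: Fixed wooden turning rest in which the plate can stand on its short end for a change of grip (use is optional). Origin on the table under its middle. Foot 100 x 90 x 8 mm; two boards 58 mm long (y) with a slot 22 mm wide (x) between them, floor at z = 8 mm, straight to z = 42, flared to z = 50 mm. A plate standing in it faces rest +x and -x and leans a few degrees.
- brush_a: Flat glazing brush lying on the table (may be absent): square wooden handle 120 long, 14 wide, 16 thick; on its +x end an aluminium ferrule 14 long and a grey bristle head 26 wide, 40 long, both as thick as the handle. 174 long overall, 45 g, balancing near the origin. Origin: underside of the handle at the middle of its length; x along the handle towards the bristles, z up.
- brush_b: Flat glazing brush lying on the table (may be absent): square wooden handle 120 long, 14 wide, 16 thick; on its +x end an aluminium ferrule 14 long and a grey bristle head 34 wide, 34 long, both as thick as the handle. 168 long overall, 45 g, balancing near the origin. Origin: underside of the handle at the middle of its length; x along the handle towards the bristles, z up.
- brush_c: Flat glazing brush lying on the table (may be absent): square wooden handle 120 long, 14 wide, 16 thick; on its +x end an aluminium ferrule 14 long and a grey bristle head 42 wide, 30 long, both as thick as the handle. 164 long overall, 45 g, balancing near the origin. Origin: underside of the handle at the middle of its length; x along the handle towards the bristles, z up.
- brush_a_mid (a point): Middle of the handle of brush_a, 8 mm above its underside.
- brush_b_mid (a point): Middle of the handle of brush_b, 8 mm above its underside.
- brush_c_mid (a point): Middle of the handle of brush_c, 8 mm above its underside.
- bowl: Bystander: blue ceramic bowl, 130 mm across, 55 mm high; origin under its centre.
- mug: Bystander: white ceramic mug, 76 mm across, 80 mm high; origin under its centre.
- water: Bystander: clear plastic water bottle, 64 mm across, 200 mm high; origin under its centre.
Not all that is in view belongs to the job. Leave any yellow look-alike of the brush_c alone.

How it is judged:
By the outcome, as a careful person would: the job done as asked, in the order asked, and still so for the second after the job is handed in, with the robot touching nothing.
Of brush_a, brush_b, brush_c only 2 to 3 are there at a start; the rules pass over those that are not, and their reading is None.
At some moment in a run one of brush_a, brush_b, brush_c may be knocked a few centimetres aside while the robot is not near it.
It also fails if it takes over 210 s, if anything falls off the work surface, if the arm or the gripper's body presses on something with over 40 N, if the wrist force passes 120 N, or if a joint passes its speed limit or range.

### The arm

A 6-joint arm with a two-finger parallel gripper is mounted at the origin on the work surface. World frame = base frame: x ahead of the robot, y to its left, z up, the work surface at z = 0. Lengths are in m, angles in rad, forces in N, time in s.
With the tool pointing down it reaches from about 0.275 to 0.85 m from the base axis. Payload 19 kg.
Tool frame: the origin (TCP) lies on the centre line of the jaws, within the pads' length; the fingertips stand 22 mm ahead of it and the grasp point (between the pads) lies 3 mm ahead of it; x points along the fingers, y is the direction in which the jaws open and shut, and the axes are right-handed (so a half turn about x gives the same grasp; the last joint's range is limited). The gripper opens to 85 mm and grips with 20 to 120 N. Pads are 22 mm wide; open, the fingers measure 114 mm over their backs; the gripper's body (76 mm by 85 mm) begins 54 mm behind the grasp point. The pads swing forward as they close: fully open they stand 13 mm farther back than shut.
Start: joints at [1.144, 0.15, 1.437, -0, 1.554, -0.134], TCP at [0.166, 0.55, 0.253] pointing down, gripper open.
Joint ranges: [-2.8, 2.8], [-0.68, 2.1], [0.12, 2.68], [-1.39, 4.53], [0.16, 2.79], [-2.81, 2.81]. Speed limits (rad/s): [1.89, 1.89, 2.22, 3.01, 3.01, 3.01].

### API

Orientations are given as a rotation vector (axis times angle).
In Python, from cell import robot gives the robot as it stands.
- The arm moves only by the tool carry_out, never from a script. Its argument "motion" is a list that holds one entry, the list of rows, each a list of 7 numbers: the opening, from -1 (shut) to 1 (fully open), so that 0 is half open, then the shift along the tool's x, y, z as a fraction of full scale, then the turn, a rotation vector about the tool's x, y, z as a fraction of full scale. A call has 1 to 10 rows; each row is the pose to reach, as a shift and turn from the pose commanded when the call began, along the tool's axes at that moment, turning the shorter way round; what a row does not reach only later rows make up. Full scale, the value 1, is 0.1 m for a shift and pi rad for a turn. A row lasts 1/10 s, in which the tool goes at most 50 mm and 8.59 degrees, less where a joint would pass 70% of its speed; a pose out of reach is approached as far as the arm can. A call with a number of a shift or a turn outside -1 to 1 is refused whole. A call with a gripper value outside its range is refused whole. The fingers move at their own pace and stop on an object; "grip_force" is the grip in N (left out, the last holds). Time passes only in rows, so rows that repeat a pose let the fingers close. It gives the time, the measured TCP pose, the force and the opening at its end, in the units of the state.
- robot.sense(): the state, without advancing time (a new reading comes with each control period).
- robot.camera(name): name is "side" or "top"; returns a dict with "color" (384x512x3 uint8, blue, green, red), "depth" (384x512 float32, m along the optical axis (not along the pixel's ray), 0 where there is no reading), "camera_matrix" (3x3 intrinsics, pixels), "rvec" (rotation vector, rad) and "tvec" (3), from world to camera coordinates, as OpenCV has them. Camera axes: x right, y down, z forward; pixel columns grow to the right and rows downward; lengths in m; the calibration is good to about 2 mm. A picture is of the moment at which its call begins.
- robot.finish_job(): hands the job in, once; it reports no verdict.
Trained networks look in a picture, given as the dict that the camera call returned (one of the last four; its "shot" number tells which), for a name from the list of things; names that differ only in an ending like _2 or _b are one class to them, and where a whole thing is asked for, a point or a joint stands for the part that bears it (a point fixed in the world has none). Each returns a list of dicts, best first, with "p" (0 to 1); they miss things now and then, are a little off and sometimes report something else, mostly with a low value. They report only what shows in the picture. A call takes as long as a camera call. They do not tell look-alikes from the thing itself.
- robot.search_frame(picture, thing): "position" ([x, y, z] in m, in the coordinates of the camera as it stood for that picture, good to about 4 mm: the middle of the surface that is visible of it).
- robot.masks_of(picture, thing): "region" (384x512 bool, what is visible of it).
- robot.place_of(picture, thing): "position" ([x, y, z] in m, in the coordinates of the camera as it stood for that picture, good to about 4 mm: a listed point, or the origin of a listed thing).
The state is a dict: "t": time; "qpos": joint angles; "joint_vel": joint speeds; "joint_torque": joint torques, N m; "tcp_pos": TCP position; "orientation": TCP orientation; "contact_force": force on the tool from outside, world axes, zero at the start; "ft_torque": the same for the moment, N m; "width": finger opening in m.
Only numpy, scipy, OpenCV 4.12 (cv2) and the standard library are available. Lean on these libraries where they do the work, as an engineer would, in place of code of your own. Each camera call takes 0.05 s, during which the arm holds its last target.

## Working session

There is one attempt and no reset: what is moved stays moved. The work goes in short steps, Python scripts to look and compute and a tool call to move; the robot and the scene stay as the last step left them, time stands still between calls to the robot, and variables do not carry over. Pictures are saved under pics/ and viewed, and the job is handed in when it is done.

Besides the shell and the picture viewer there is one more tool, called after ">>>" as name(argument=value, ...), one argument or row to a line, values as JSON. carry_out: Moves the arm, as the interface text tells. Shift numbers are shares of 0.1 m and turn numbers shares of pi rad, none past 1 either way. Its arguments: {"type":"object","properties":{"motion":{"type":"array"},"grip_force":{"type":"number"}},"required":["motion"]}

```bash
ls -la; mkdir -p pics; cat > h.py <<'E'
import numpy as np, cv2
from scipy.spatial.transform import Rotation as R
from cell import robot
def c2w(pic,p):
    Rm=cv2.Rodrigues(np.array(pic["rvec"],float))[0]
    return Rm.T@(np.array(p,float)-np.array(pic["tvec"],float).ravel())
def w2p(pic,P):
    q,_=cv2.projectPoints(np.array(P,float).reshape(-1,3),np.array(pic["rvec"],float),np.array(pic["tvec"],float),np.array(pic["camera_matrix"]),None)
    return q.reshape(-1,2)
def cloud(pic):
    d=pic["depth"];K=np.array(pic["camera_matrix"]);v,u=np.indices(d.shape)
    P=np.stack([(u-K[0,2])*d/K[0,0],(v-K[1,2])*d/K[1,1],d],-1)
    Rm=cv2.Rodrigues(np.array(pic["rvec"],float))[0]
    W=(P-np.array(pic["tvec"],float).ravel())@Rm
    W[d==0]=np.nan
    return W
def plan(target, rot=None):
    """world target -> row numbers from current commanded/measured pose; rot = 3x3 target"""
    s=robot.sense(); R0=R.from_rotvec(s["orientation"]); 
    sh=R0.inv().apply(np.array(target)-np.array(s["tcp_pos"]))/0.1
    tr=np.zeros(3) if rot is None else (R0.inv()*R.from_matrix(rot)).as_rotvec()/np.pi
    return sh,tr
E
python3 - <<'E'
from h import *
np.set_printoptions(precision=4,suppress=True)
s=robot.sense()
for k,v in s.items(): print(k,np.round(v,4))
print(R.from_rotvec(s["orientation"]).as_matrix())
for n in("top","side"):
    p=robot.camera(n); cv2.imwrite(f"pics/{n}0.png",p["color"]); print(n,p["shot"],p["camera_matrix"],p["rvec"],p["tvec"])
    for t in["stand","pin_thin","pin_thick","bar_ball","bar_hinge","plate","plate_mid","big_hole","small_hole","rest","brush_a","brush_b","brush_c","brush_a_mid","brush_b_mid","brush_c_mid","bowl","mug","water"]:
        for d in robot.place_of(p,t)[:4]:
            w=c2w(p,d["position"]); print(t,round(d["p"],2),w)
E
```

```text
total 12
drwxr-xr-x  3 agent agent 4096 Dec  5 22:43 .
drwxr-xr-x 23 root  root  4096 Dec  5 22:43 ..
drwxr-xr-x  2 agent agent 4096 Dec  5 22:43 pics
t 0.0
qpos [ 1.144   0.151   1.438  -0.      1.5538 -0.134 ]
joint_vel [ 0.0021  0.      0.0003  0.0004 -0.0007 -0.0013]
joint_torque [ -0.0006 -71.3075 -57.0866  -0.0004   0.0089   0.0001]
tcp_pos [0.1659 0.5503 0.2527]
orientation [ 0.2289  1.5589 -0.2307]
contact_force [0.3884 0.5611 0.0082]
ft_torque [ 0.0037 -0.0247  0.0538]
width 0.0854
[[-0.0005  0.2886  0.9574]
 [-0.0011  0.9574 -0.2886]
 [-1.     -0.0012 -0.0002]]
top 1 [[378.8124   0.     256.8819]
 [  0.     378.8124 193.5703]
 [  0.       0.       1.    ]] [ 2.2011 -2.182   0.0629] [0.1155 0.5783 1.4101]
stand 0.73 [ 0.5454 -0.0535  0.0031]
pin_thin 0.65 [ 0.5529 -0.1187  0.0623]
pin_thin 0.5 [0.5189 0.3355 0.0086]
pin_thin 0.43 [0.5308 0.4265 0.0015]
pin_thick 0.64 [ 0.5549 -0.1502  0.0987]
pin_thick 0.57 [0.5408 0.0034 0.0584]
bar_ball 0.77 [ 0.5537 -0.1494  0.0988]
bar_hinge 0.75 [0.5414 0.0455 0.0816]
bar_hinge 0.66 [0.5317 0.4268 0.0119]
plate 0.62 [ 0.5476 -0.0552  0.
[... 2015 characters left out ...]
 0.0587]
brush_b 0.64 [ 0.5225  0.3344 -0.006 ]
brush_c 0.78 [ 0.3618  0.1222 -0.0016]
brush_c 0.65 [0.5101 0.2524 0.0022]
brush_c 0.65 [0.5394 0.004  0.0587]
brush_c 0.64 [ 0.5225  0.3344 -0.006 ]
brush_a_mid 0.87 [0.5114 0.2473 0.0133]
brush_a_mid 0.51 [0.5438 0.0094 0.0579]
brush_a_mid 0.45 [0.5123 0.2505 0.0016]
brush_b_mid 0.71 [0.5234 0.3393 0.0073]
brush_b_mid 0.65 [ 0.5556 -0.1202  0.0631]
brush_b_mid 0.41 [ 0.5491 -0.0611  0.0462]
brush_c_mid 0.8 [0.3592 0.1239 0.0093]
brush_c_mid 0.53 [0.5323 0.424  0.0105]
brush_c_mid 0.36 [0.5421 0.0034 0.0559]
bowl 0.9 [0.7615 0.0539 0.0019]
mug 0.58 [ 0.7696 -0.1568 -0.0022]
water 0.82 [0.4475 0.5705 0.0006]
water 0.37 [ 0.5361 -0.3401  0.0004]
```

View pics/top0.png

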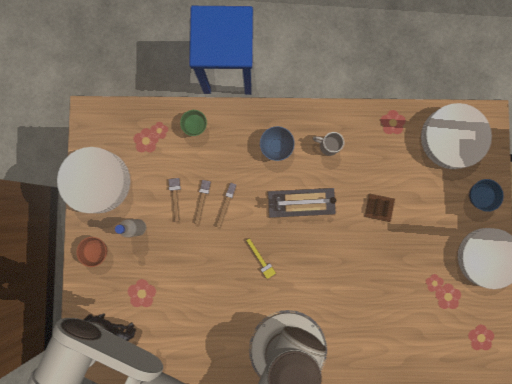

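View pics/side0.png

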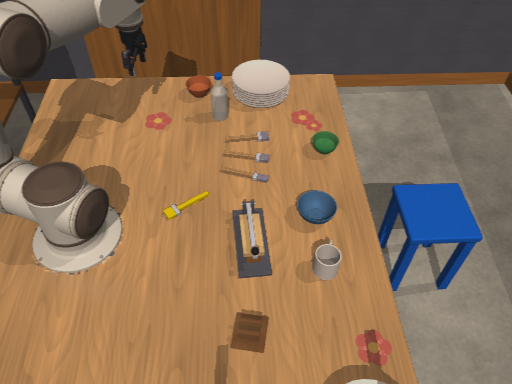

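```bash
cat > loc.py <<'E'
from h import *
def stand_rect(W,c=(0.548,-0.055),zr=(0.007,0.017)):
    m=(np.abs(W[...,0]-c[0])<0.09)&(np.abs(W[...,1]-c[1])<0.17)&(W[...,2]>zr[0])&(W[...,2]<zr[1])
    return W[m]
E
python3 - <<'E'
from loc import *
np.set_printoptions(precision=4,suppress=True)
for n in("top","side"):
    p=robot.camera(n);W=cloud(p)
    m=(np.abs(W[...,0]-.3)<.05)&(np.abs(W[...,1]+.2)<.1)
    print(n,"table z",np.nanmedian(W[m][:,2]),np.nanstd(W[m][:,2]))
    for name,c,zr in(("foot",(.548,-.055),(.007,.018)),("rest",(.53,-.34),(.004,.06)),("resttop",(.53,-.34),(.035,.06)),("ball",(.5525,-.149),(.095,.12)),("bar",(.548,-.055),(.078,.09)),("plate",(.548,-.055),(.055,.067))):
        q=stand_rect(W,c,zr)
        if name=="ball": q=q[np.hypot(q[:,0]-c[0],q[:,1]-c[1])<.03]
        r=cv2.minAreaRect(q[:,:2].astype(np.float32)*1000); print(name,len(q),np.round(r[0],1),np.round(r[1],1),round(r[2],1), q[:,2].mean(), q[:,2].max())
    for t in("brush_a","stand","rest"):
        for d in robot.masks_of(p,t)[:5]:
            v,u=np.nonzero(d["region"]);q=W[d["region"]];q=q[~np.isnan(q[:,0])];q=q[q[:,2]>.004]
            if len(q)<20: continue
            r=cv2.minAreaRect(q[:,:2].astype(np.float32)*1000)
            print(t,round(d["p"],2),len(q),np.round(r[0],1),np.round(r[1],1),round(r[2],1),"z",np.percentile(q[:,2],[10,50,90]))
E
```

```text
top table z -0.00014692029785301592 0.0031606367500809805
foot 885 [543.9 -54.5] [166.5 303.3] 0.4 0.011855170477147348 0.017987221264656537
rest 871 [ 529.4 -339.4] [178.1 338.2] 0.5 0.014040184406724129 0.05425432656736078
resttop 136 [ 530.7 -343.2] [51.1 56.8] 78.4 0.04518768870807474 0.05425432656736078
ball 36 [ 552.3 -145.6] [19.5 23.1] 48.6 0.10885178795266656 0.11538657764350622
bar 229 [552.9 -41.4] [ 42.5 192.2] 8.1 0.08323280222159617 0.08960748153039515
plate 496 [545.7 -37.3] [ 61.8 181. ] 3.6 0.061775201224607786 0.06697460468092296
brush_a 0.8 211 [340.  108.5] [157.1  36.4] 31.5 z [0.0113 0.0151 0.0199]
brush_a 0.73 208 [548.9 326.1] [ 30.6 157.7] 83.0 z [0.0115 0.0152 0.0189]
brush_a 0.71 187 [535.8 237.3] [ 23.7 167.7] 73.4 z [0.0115 0.0152 0.0195]
brush_a 0.48 239 [555.8 427.9] [161.8  39.5] 8.4 z [0.0101 0.015  0.0191]
stand 0.8 1207 [546.4 -45.1] [100.1 251.2] 3.4 z [0.0084 0.0131 0.0843]
rest 0.9 562 [ 530.3 -342.2] [100.9  90.1] 78.5 z [0.0055 0.0101 0.0464]
rest 0.5 442 [547.6 -53.2] [ 60.  140.6] 3.6 z [0.0583 0.062  0.0657]
side table z 0.000481499419417629
[... 411 characters left out ...]
1443 0.08935453219929611
plate 617 [547.4 -46.1] [ 61.8 171.7] 3.5 0.062261828983953924 0.06698854165662227
brush_a 0.79 239 [546.1 325.9] [ 36.3 163.7] 82.4 z [0.0086 0.0148 0.0189]
brush_a 0.79 221 [554.2 433.8] [ 44.7 153.6] 88.5 z [0.0081 0.0147 0.0194]
brush_a 0.6 330 [338.5 110.3] [162.7  43.3] 37.6 z [0.0084 0.0152 0.019 ]
brush_a 0.55 263 [537.6 243. ] [ 38.5 170.9] 69.4 z [0.007  0.0148 0.019 ]
brush_a 0.18 566 [548.4 -65.3] [ 61.6 176. ] 3.6 z [0.0586 0.0624 0.0658]
stand 0.78 1486 [547.4 -48.5] [ 99.  255.1] 3.8 z [0.0097 0.0137 0.0849]
rest 0.88 1151 [ 531.4 -344.5] [101.3  90.9] 79.0 z [0.0061 0.0103 0.0473]
rest 0.36 1582 [547.4 -48.7] [ 99.8 255.4] 3.6 z [0.0096 0.0137 0.0848]
```

>>> carry_out(
  motion=[
    [[0,0,-1,1,0,0,0],[0,0,-1,1,0,0,0],[0,0,-1,1,0,0,0]],
  ],
  grip_force=40,
)

```text
t: 2.7
tcp_pos: [0.2333, 0.4241, 0.2531]
orientation: [0.229, 1.558, -0.23]
contact_force: [1.2, 0.6, -0.7]
width: 0.0445
```

```bash
cat > log.py <<'E'
from h import *
import json
s=robot.sense()
json.dump({k:np.array(v).tolist() for k,v in s.items()},open("log.jsonl","a"));open("log.jsonl","a").write("\n")
print(round(float(s["t"]),2),"q",np.round(s["qpos"],3),"tcp",np.round(s["tcp_pos"],4),"F",np.round(s["contact_force"],1),"w",round(float(s["width"]),4))
E
python3 log.py
```

```text
2.7 q [ 0.909 -0.041  1.639 -0.     1.544 -0.37 ] tcp [0.2333 0.4241 0.2531] F [ 1.2  0.6 -0.7] w 0.0445
```

>>> carry_out(
  motion=[
    [[0,0,-1,1,0,0,0],[0,0,-1,1,0,0,0],[0,0,-1,1,0,0,0]],
  ],
)

```text
t: 3.0
tcp_pos: [0.3002, 0.2992, 0.2535]
orientation: [0.23, 1.558, -0.23]
contact_force: [-0.1, 0.5, 0.4]
width: 0.0425
```

>>> carry_out(
  motion=[
    [[0,0,-1,1,0,0,0],[0,0,-1,1,0,0,0],[0,0,-1,1,0,0,0]],
  ],
)

```text
t: 3.3
tcp_pos: [0.3672, 0.1745, 0.2536]
orientation: [0.23, 1.558, -0.23]
contact_force: [0.8, 0.5, 0.2]
width: 0.0427
```

```bash
python3 log.py
```

```text
3.3 q [ 0.254 -0.211  1.788 -0.     1.564 -1.024] tcp [0.3672 0.1745 0.2536] F [0.8 0.5 0.2] w 0.0427
```

>>> carry_out(
  motion=[
    [[0,0,-1,1,0,0,0],[0,0,-1,1,0,0,0],[0,0,-1,1,0,0,0]],
  ],
)

```text
t: 3.6
tcp_pos: [0.4342, 0.0496, 0.2535]
orientation: [0.23, 1.558, -0.231]
contact_force: [0.6, 0.6, 0.2]
width: 0.0427
```

```bash
python3 log.py; python3 - <<'E'
from h import *
a=np.radians(93.5); X=np.array([np.cos(a),np.sin(a),0]); Y=np.array([-np.sin(a),np.cos(a),0])
# tool x=down, y = -standY (~+world x)
x=np.array([0,0,-1.]);y=-Y;z=np.cross(x,y)
print(plan([0.553,-0.147,0.2],np.stack([x,y,z],1)))
E
```

```text
3.6 q [-0.063 -0.143  1.732 -0.     1.552 -1.34 ] tcp [0.4342 0.0496 0.2535] F [0.6 0.6 0.2] w 0.0427
(array([ 0.53677626, -1.53815268,  1.70630086]), array([ 3.87071815e-01,  2.21790625e-04, -1.35355422e-04]))
```

>>> carry_out(
  motion=[
    [[0,0,-0.8,0.9,0.2,0,0],[0,0,-0.8,0.9,0.387,0,0],[0,0,-0.8,0.9,0.387,0,0],[0,0,-0.8,0.9,0.387,0,0],[0,0,-0.8,0.9,0.387,0,0],[0,0,-0.8,0.9,0.387,0,0],[0,0,-0.8,0.9,0.387,0,0],[0,0,-0.8,0.9,0.387,0,0],[0,0,-0.8,0.9,0.387,0,0]],
  ],
)

```text
t: 4.5
tcp_pos: [0.4966, -0.0505, 0.2534]
orientation: [1.166, 1.236, -1.166]
contact_force: [0.0, 0.2, 0.4]
width: 0.0426
```

```bash
cat > st.py <<'E'
from h import *
SO=np.array([0.5474,-0.0548,0]); a=np.radians(93.5); SX=np.array([np.cos(a),np.sin(a),0]); SY=np.array([-np.sin(a),np.cos(a),0]); SZ=np.array([0,0,1.])
def S(x,y,z): return SO+(x*SX+y*SY+z*SZ)/1000
def rot(x,y):
    x=np.array(x,float);x/=np.linalg.norm(x);y=np.array(y,float);y-=x*(x@y);y/=np.linalg.norm(y);return np.stack([x,y,np.cross(x,y)],1)
DOWN=rot(-SZ,-SY)
E
python3 log.py; python3 -c "
from st import *
print(plan(S(-92,0,105),DOWN),S(-92,0,105))"
```

```text
4.5 q [-0.256 -0.009  1.607 -0.     1.543 -0.315] tcp [ 0.4966 -0.0505  0.2534] F [0.  0.2 0.4] w 0.0426
(array([1.48370582, 0.50680308, 0.99261861]), array([-7.20454830e-04,  3.92766466e-05, -1.98824568e-05])) [ 0.55301647 -0.1466284   0.105     ]
```

>>> carry_out(
  motion=[
    [[0,0.6,0.507,0.993,0,0,0],[0,0.6,0.507,0.993,0,0,0],[0,0.6,0.507,0.993,0,0,0],[0,0.6,0.507,0.993,0,0,0]],
  ],
)

```text
t: 4.9
tcp_pos: [0.5535, -0.1486, 0.1906]
orientation: [1.161, 1.242, -1.164]
contact_force: [-0.4, 1.1, -0.5]
width: 0.0427
```

>>> carry_out(
  motion=[
    [[0,0.5,0,0,0,0,0],[0,0.88,0,0,0,0,0],[0,0.88,0,0,0,0,0],[-1,0.88,0,0,0,0,0],[-1,0.88,0,0,0,0,0],[-1,0.88,0,0,0,0,0],[-1,0.88,0,0,0,0,0],[-1,0.88,0,0,0,0,0]],
  ],
  grip_force=30,
)

```text
t: 5.7
tcp_pos: [0.554, -0.1465, 0.1074]
orientation: [1.163, 1.236, -1.162]
contact_force: [-4.4, 4.5, 10.0]
width: 0.0217
```

```bash
python3 log.py; python3 -c "
from st import *
p=robot.camera('side');cv2.imwrite('pics/s1.png',cv2.resize(p['color'][130:330,160:400],None,fx=3,fy=3))"
```

```text
5.7 q [-0.393  0.236  1.639  0.     1.264 -0.456] tcp [ 0.554  -0.1465  0.1074] F [-4.4  4.5 10. ] w 0.0217
```

View pics/s1.png

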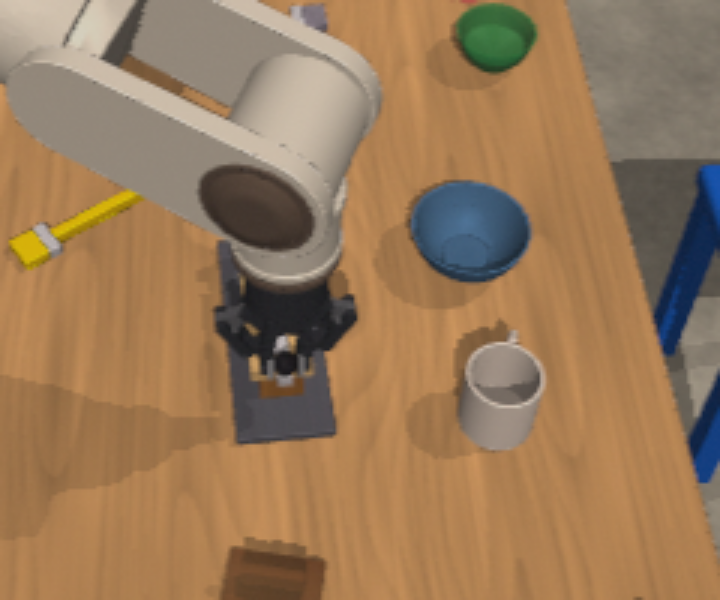

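>>> carry_out(
  motion=[
    [[-0.2,0,0,0,0,0,0],[-0.2,0.03,0,0,0,0,0],[-0.2,0.03,0,0,0,0,0],[-0.2,0.03,0,0,0,0,0],[-1,0.03,0,0,0,0,0],[-1,0.03,0,0,0,0,0],[-1,0.03,0,0,0,0,0],[-1,0.03,0,0,0,0,0]],
  ],
)

```text
t: 6.55
tcp_pos: [0.5538, -0.1465, 0.1026]
orientation: [1.164, 1.237, -1.163]
contact_force: [4.8, 0.9, 0.5]
width: 0.0219
```

```bash
python3 log.py
```

```text
6.55 q [-0.393  0.241  1.644  0.     1.256 -0.455] tcp [ 0.5538 -0.1465  0.1026] F [4.8 0.9 0.5] w 0.0219
```

```bash
python3 -c "
import numpy as np
f=lambda t:np.array([-(192*np.sin(t)-22*(1-np.cos(t)))/100,-(192*(1-np.cos(t))+22*np.sin(t))/100])
for a,n in((0,5),(.5,5),(1.0,4),(1.4,4)):
  print(a,[[float(v) for v in np.round(f(a+.1*(i+1))-f(a),3)] for i in range(n)])
"
```

```text
0 [[-0.191, -0.032], [-0.377, -0.082], [-0.558, -0.151], [-0.73, -0.237], [-0.894, -0.341]]
0.5 [[-0.152, -0.119], [-0.292, -0.253], [-0.417, -0.4], [-0.527, -0.558], [-0.621, -0.727]]
1.0 [[-0.076, -0.177], [-0.135, -0.362], [-0.174, -0.551], [-0.195, -0.743]]
1.4 [[-0.001, -0.193], [0.017, -0.386], [0.054, -0.575], [0.11, -0.76]]
```

>>> carry_out(
  motion=[
    [[-1,-0.191,0,-0.032,0,0,0],[-1,-0.377,0,-0.082,0,0,0],[-1,-0.558,0,-0.151,0,0,0],[-1,-0.73,0,-0.237,0,0,0],[-1,-0.894,0,-0.341,0,0,0]],
  ],
)

```text
t: 7.05
tcp_pos: [0.5515, -0.1123, 0.1925]
orientation: [1.164, 1.237, -1.163]
contact_force: [8.4, 3.0, -4.1]
width: 0.0219
```

>>> carry_out(
  motion=[
    [[-1,-0.152,0,-0.119,0,0,0],[-1,-0.292,0,-0.253,0,0,0],[-1,-0.417,0,-0.4,0,0,0],[-1,-0.527,0,-0.558,0,0,0],[-1,-0.621,0,-0.727,0,0,0]],
  ],
)

```text
t: 7.55
tcp_pos: [0.547, -0.0395, 0.2545]
orientation: [1.164, 1.237, -1.163]
contact_force: [8.5, 1.4, -5.1]
width: 0.0218
```

```bash
python3 log.py
```

```text
7.55 q [-0.212  0.094  1.498 -0.     1.548 -0.274] tcp [ 0.547  -0.0395  0.2545] F [ 8.5  1.4 -5.1] w 0.0218
```

>>> carry_out(
  motion=[
    [[-1,-0.076,0,-0.177,0,0,0],[-1,-0.135,0,-0.362,0,0,0],[-1,-0.174,0,-0.551,0,0,0],[-1,-0.195,0,-0.743,0,0,0]],
  ],
)

```text
t: 7.95
tcp_pos: [0.5425, 0.0348, 0.2739]
orientation: [1.164, 1.236, -1.163]
contact_force: [7.9, -1.8, -3.4]
width: 0.0219
```

>>> carry_out(
  motion=[
    [[-1,-0.001,0,-0.193,0,0,0],[-1,0.017,0,-0.386,0,0,0],[-1,0.054,0,-0.575,0,0,0],[-1,0.075,0,-0.65,0,0,0],[-1,0.075,0,-0.65,0,0,0]],
  ],
)

```text
t: 8.45
tcp_pos: [0.5384, 0.1002, 0.2661]
orientation: [1.163, 1.237, -1.161]
contact_force: [6.5, 1.3, 3.6]
width: 0.0221
```

```bash
python3 log.py
```

```text
8.45 q [ 0.043  0.088  1.481 -0.     1.571 -0.02 ] tcp [0.5384 0.1002 0.2661] F [6.5 1.3 3.6] w 0.0221
```

Bar at about 1.75. Release and rise.

>>> carry_out(
  motion=[
    [[0.1,0,0,0,0,0,0],[0.1,0,0,0,0,0,0],[0.1,0,0,0,0,0,0],[0.1,-0.6,0,0,0,0,0],[0.1,-0.6,0,0.9,0,0,0],[0.1,-0.6,0,0.9,0,0,0],[0.1,-0.6,0,0.9,0,0,0]],
  ],
)

```text
t: 9.15
tcp_pos: [0.5438, 0.0054, 0.3263]
orientation: [1.165, 1.235, -1.166]
contact_force: [-0.3, 1.4, -0.9]
width: 0.0468
```

>>> carry_out(
  motion=[
    [[0.8,0,0,1,0,0,0],[0.8,0,0,1,0,0,0],[0.8,0,0,1,0,0,0]],
  ],
)

```text
t: 9.45
tcp_pos: [0.5497, -0.0951, 0.325]
orientation: [1.165, 1.236, -1.168]
contact_force: [0.3, 0.2, -0.5]
width: 0.0768
```

```bash
python3 log.py; python3 -c "
from st import *
np.set_printoptions(precision=4,suppress=True)
p=robot.camera('side');cv2.imwrite('pics/s2.png',cv2.resize(p['color'][130:330,160:400],None,fx=3,fy=3))
for t in('bar_ball','bar_hinge','plate_mid'):
  for d in robot.place_of(p,t)[:2]: print(t,d['p'],c2w(p,d['position']))
print(S(100+192*.178+22*.984,0,79+189-4), S(0,0,53.5))
"
```

```text
9.45 q [-3.090e-01  1.020e-01  1.349e+00 -1.000e-03  1.692e+00 -3.660e-01] tcp [ 0.5497 -0.0951  0.325 ] F [ 0.3  0.2 -0.5] w 0.0768
bar_hinge 0.53 [0.5433 0.0451 0.0772]
plate_mid 0.97 [ 0.5516 -0.0559  0.0501]
[0.5379 0.1007 0.264 ] [ 0.5474 -0.0548  0.0535]
```

View pics/s2.png

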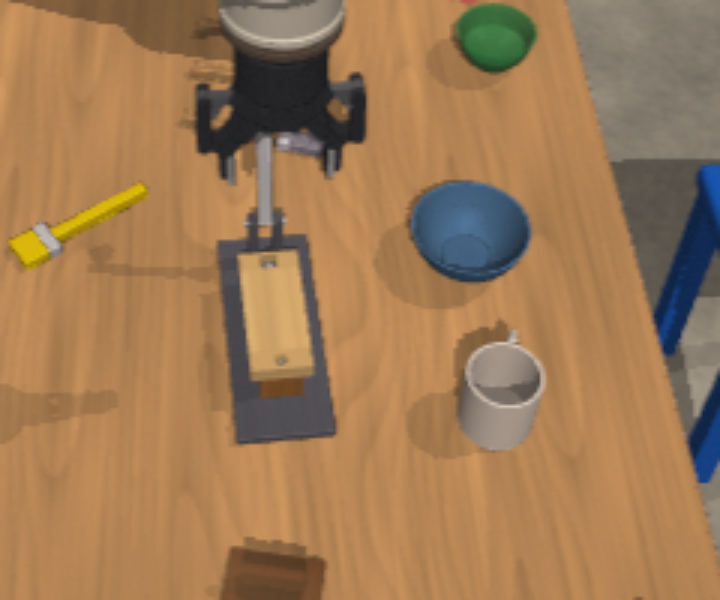

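```bash
cat > fit.py <<'E'
import json,numpy as np
from scipy.optimize import least_squares
np.set_printoptions(precision=4,suppress=True)
L=[json.loads(l) for l in open("log.jsonl") if l.strip()]
Q=np.array([l["qpos"] for l in L]);T=np.array([l["tcp_pos"] for l in L])
c,s=np.cos(Q[:,0]),np.sin(Q[:,0])
r=c*T[:,0]+s*T[:,1];e=-s*T[:,0]+c*T[:,1]
print("lateral",e)
a=Q[:,1];b=a+Q[:,2];g=b+Q[:,4];print("pitch",g)
def res(p):
    return np.r_[p[0]+p[1]*np.sin(a)+p[2]*np.sin(b)-r, p[3]+p[1]*np.cos(a)+p[2]*np.cos(b)-T[:,2]]
o=least_squares(res,[0,.4,.4,.1]);print(o.x,np.abs(o.fun).max())
E
python3 fit.py
```

```text
lateral [0.0767 0.0767 0.0767 0.0768 0.0768 0.0768 0.0767 0.0768 0.0764]
pitch [3.1418 3.1407 3.1409 3.1415 3.139  3.1405 3.1403 3.1399 3.1427]
[-0.0007  0.4389  0.4973 -0.1715] 0.014964388855899236
```

```bash
cat >> fit.py <<'E'
print(o.fun.reshape(2,-1))
def res(p):
    return np.r_[p[0]+p[1]*np.sin(a)+p[2]*np.sin(b)+p[4]*np.cos(b)-r, p[3]+p[1]*np.cos(a)+p[2]*np.cos(b)-p[4]*np.sin(b)-T[:,2]]
o=least_squares(res,[0,.4,.4,.1,0]);print(o.x,o.fun.reshape(2,-1))
for l in L: print(l["t"],np.abs(l["joint_vel"]).max())
E
python3 fit.py
```

```text
lateral [0.0767 0.0767 0.0767 0.0768 0.0768 0.0768 0.0767 0.0768 0.0764]
pitch [3.1418 3.1407 3.1409 3.1415 3.139  3.1405 3.1403 3.1399 3.1427]
[-0.0007  0.4389  0.4973 -0.1715] 0.014964388855899236
[[ 0.0007  0.0054  0.0037 -0.0006  0.0086  0.0095 -0.0054 -0.0069 -0.015 ]
 [ 0.0003  0.0011  0.0006  0.0003 -0.0013 -0.0014  0.0004  0.0004 -0.0003]]
[ 0.0003  0.4776  0.4993 -0.1411  0.0693] [[ 0.0002 -0.0001 -0.      0.0002 -0.0002  0.0003 -0.0002 -0.0004  0.0003]
 [ 0.      0.      0.      0.     -0.     -0.      0.      0.     -0.    ]]
2.7 0.7620787206913563
3.3 1.0045911214054726
3.6 0.8346618638398023
4.5 0.013172065487448795
5.7 0.0012458141905751048
6.55 0.0007449682977061921
7.55 0.30130705297174637
8.45 0.016694754773435294
9.45 0.08456292362213531
```

>>> carry_out(
  motion=[
    [[0.8,0,0,0.5,0,0.1,0],[0.8,0.5,0,0.5,0,0.25,0],[0.8,0.5,0,0.5,0,0.25,0],[0.8,0.5,0,0.5,0,0.25,0],[0.8,0.5,0,0.5,0,0.25,0],[0.8,0.5,0,0.5,0,0.25,0],[0.8,0.5,0,0.5,0,0.25,0]],
  ],
)

```text
t: 10.35
tcp_pos: [0.553, -0.1402, 0.2744]
orientation: [1.699, 1.81, -0.704]
contact_force: [-0.3, 0.6, -0.7]
width: 0.0768
```

```bash
python3 log.py; cat > kin.py <<'E'
import json,numpy as np
from scipy.optimize import least_squares
from scipy.spatial.transform import Rotation as R
def rz(t):return R.from_euler('z',t).as_matrix()
def ry(t):return R.from_euler('y',t).as_matrix()
# chain: q1 z; q2 y; L1 along z; q3 y; elbow offset x p; q4 about z; L2 along z; q5 y; L3 along z; q6
def fk(q,p):
    h,L1,L2,e,L3,l1,l2,s4=p
    M=rz(q[0]);P=np.array([0,0,h])+M@[0,l1,0]
    M=M@ry(q[1]);P=P+M@[0,0,L1]
    M=M@ry(q[2]);P=P+M@[e,0,L2]
    M=M@rz(s4*q[3])@ry(q[4]);P=P+M@[0,l2,0]+M@[0,0,L3]
    M=M@rz(q[5])
    # tool x = M z ; at q6=0 jaw y along radial:
    Rt=np.stack([M[:,2],-M[:,0],-M[:,1]],1)
    return P,Rt
def load():
    return [json.loads(l) for l in open("log.jsonl") if l.strip()]
E
cat > fit2.py <<'E'
from kin import *
np.set_printoptions(precision=4,suppress=True)
L=load()
for s4 in(1,-1):
  def res(p):
    o=[]
    for l in L: o+=list(fk(l["qpos"],list(p)+[s4])[0]-l["tcp_pos"])
    return np.array(o)
  o=least_squares(res,[.2,.478,.499,.069,.35,.04,.04]);print(s4,o.x,np.abs(o.fun).max())
  for l in L[-2:]:
    Rt=fk(l["qpos"],list(o.x)+[s4])[1]; print(Rt,R.from_rotvec(l["orientation"]).as_matrix(),sep="\n")
E
python3 fit2.py
```

```text
10.35 q [-0.672  0.371  1.299  0.612  1.987 -0.63 ] tcp [ 0.553  -0.1402  0.2744] F [-0.3  0.6 -0.7] w 0.0768
1 [0.1608 0.4778 0.4995 0.0709 0.3005 0.0768 0.    ] 3.0513325199876817e-10
[[-0.0015  0.9983  0.0575]
 [-0.0009  0.0575 -0.9983]
 [-1.     -0.0015  0.0009]]
[[-0.0015  0.9983  0.0575]
 [-0.0009  0.0575 -0.9983]
 [-1.     -0.0015  0.0009]]
[[-0.0459  0.9981  0.0419]
 [ 0.7077  0.0621 -0.7038]
 [-0.705  -0.0026 -0.7092]]
[[-0.0459  0.9981  0.0419]
 [ 0.7077  0.0621 -0.7038]
 [-0.705  -0.0026 -0.7092]]
-1 [-0.1003  0.2402  0.4892 -0.0626 -0.0611  0.278  -0.1921] 0.12631382722911116
[[-0.0007  0.9983  0.0579]
 [ 0.0016  0.0579 -0.9983]
 [-1.     -0.0006 -0.0017]]
[[-0.0015  0.9983  0.0575]
 [-0.0009  0.0575 -0.9983]
 [-1.     -0.0015  0.0009]]
[[-0.6999  0.712  -0.0568]
 [-0.1142 -0.1901 -0.9751]
 [-0.705  -0.676   0.2144]]
[[-0.0459  0.9981  0.0419]
 [ 0.7077  0.0621 -0.7038]
 [-0.705  -0.0026 -0.7092]]
```

```bash
cat >> kin.py <<'E'
PAR=[0.1608,0.4778,0.4995,0.0709,0.3005,0.0768,0.0,1]
def refine():
    L=load();o=least_squares(lambda p:np.concatenate([fk(l["qpos"],list(p)+[0.,1])[0]-l["tcp_pos"] for l in L]),PAR[:6]);PAR[:6]=list(o.x)
refine()
LO=np.array([-2.8,-.68,.12,-1.39,.16,-2.81]);HI=np.array([2.8,2.1,2.68,4.53,2.79,2.81])
def ik(P,Rt,seeds=None,n=12):
    """return feasible solutions q (within limits)"""
    P=np.array(P);sols=[];rng=np.random.default_rng(0)
    az=np.arctan2(P[1],P[0])
    S0=[np.array([az-.2,.3,1.4,j4,1.3,j6]) for j4 in(-.8,.6,1.8,3.2) for j6 in(-2,0,2)]
    if seeds is not None: S0=[np.array(s) for s in seeds]+S0
    for s in S0:
        def f(q):
            p,r=fk(q,PAR);return np.r_[(p-P)*5,(r-Rt).ravel()]
        o=least_squares(f,np.clip(s,LO+.01,HI-.01),bounds=(LO,HI))
        if o.cost<1e-10 and not any(np.abs(o.x-t).max()<.02 for t in sols): sols.append(o.x)
    return sols
E
cat > en.py <<'E'
from st import *
from kin import *
np.set_printoptions(precision=2,suppress=True)
RO=np.array([.531,-.343,0]);an=np.radians(78.6);N=np.array([np.cos(an),np.sin(an),0])
def tcp(g,d): return np.array(g)-0.003*np.array(d)
if __name__=="__main__":
  for b in(40,50,60,75,90):
    b_=np.radians(b);cb,sb=np.cos(b_),np.sin(b_)
    d=cb*SX-sb*SZ
    for sg in(1,-1):
        print("P1/4",b,"jaw",sg,"SY",[q for q in ik(tcp(S(-40,0,53.5),d),rot(d,sg*SY))])
    for zs in(1,-1):
        d=-cb*SZ+sb*zs*N; yy=np.cross(N,-SZ)
        for sg in(1,-1):
            print("rest d toward",zs,"N jaw",sg,"(Nx-Z)",[q for q in ik(tcp(RO+[0,0,.121],d),rot(d,sg*yy))])
E
python3 en.py
```

```text
P1/4 40 jaw 1 SY [array([-0.64,  0.56,  1.55,  0.63,  1.67,  2.29])]
P1/4 40 jaw -1 SY [array([-0.64,  0.56,  1.55,  0.63,  1.67, -0.85])]
rest d toward 1 N jaw 1 (Nx-Z) [array([-0.93,  0.58,  1.27,  0.51,  1.77,  2.39])]
rest d toward 1 N jaw -1 (Nx-Z) [array([-0.93,  0.58,  1.27,  0.51,  1.77, -0.75])]
rest d toward -1 N jaw 1 (Nx-Z) []
rest d toward -1 N jaw -1 (Nx-Z) [array([-0.39,  0.32,  1.65, -0.76,  1.15,  0.13])]
P1/4 50 jaw 1 SY [array([-0.6 ,  0.48,  1.58,  0.53,  1.56,  2.34])]
P1/4 50 jaw -1 SY [array([-0.6 ,  0.48,  1.58,  0.53,  1.56, -0.8 ])]
rest d toward 1 N jaw 1 (Nx-Z) [array([-0.97,  0.66,  1.23,  0.62,  1.88,  2.37])]
rest d toward 1 N jaw -1 (Nx-Z) [array([-0.97,  0.66,  1.23,  0.62,  1.88, -0.77])]
rest d toward -1 N jaw 1 (Nx-Z) []
rest d toward -1 N jaw -1 (Nx-Z) [array([-0.33,  0.37,  1.68, -0.96,  1.18,  0.3 ])]
P1/4 60 jaw 1 SY [array([-0.54,  0.41,  1.62,  0.43,  1.44,  2.41])]
P1/4 60 jaw -1 SY [array([-0.54,  0.41,  1.62,  0.43,  1.44, -0.73])]
rest d toward 1 N jaw 1 (Nx-Z) [array([-1.  ,  0.74,  1.19,  0.72,  1.99,  2.37])]
rest d toward 1 N jaw -1 (
[... 378 characters left out ...]
d 1 N jaw 1 (Nx-Z) [array([-1.02,  0.86,  1.15,  0.89,  2.14,  2.39])]
rest d toward 1 N jaw -1 (Nx-Z) [array([-1.02,  0.86,  1.15,  0.89,  2.14, -0.75])]
rest d toward -1 N jaw 1 (Nx-Z) [array([-0.22,  0.54,  1.72, -1.38,  1.39, -2.48])]
rest d toward -1 N jaw -1 (Nx-Z) [array([-0.22,  0.54,  1.72, -1.38,  1.39,  0.67])]
P1/4 90 jaw 1 SY [array([-0.31,  0.26,  1.72,  0.  ,  1.16,  2.77])]
P1/4 90 jaw -1 SY [array([-0.31,  0.26,  1.72,  0.  ,  1.16, -0.37])]
rest d toward 1 N jaw 1 (Nx-Z) [array([-1.03,  0.97,  1.12,  1.07,  2.27,  2.43])]
rest d toward 1 N jaw -1 (Nx-Z) [array([-1.03,  0.97,  1.12,  1.07,  2.27, -0.71])]
rest d toward -1 N jaw 1 (Nx-Z) []
rest d toward -1 N jaw -1 (Nx-Z) []
```

```bash
cat > p1.py <<'E'
from en import *
np.set_printoptions(precision=3,suppress=True)
b=np.radians(50);d1=np.cos(b)*SX-np.sin(b)*SZ;R1=rot(d1,-SY)
E
python3 -c "
from p1 import *
print(plan(tcp(S(-40,0,113.5),d1),R1)); print('down in tool',R1.T@[0,0,-.06]/.1, R1.T@SX, R1.T@SY)"
```

```text
(array([1.428, 0.001, 0.816]), array([-0.   , -0.029,  0.001]))
down in tool [ 0.46  -0.     0.386] [ 0.643  0.    -0.766] [-0. -1. -0.]
```

>>> carry_out(
  motion=[
    [[1,0.9,0,0.5,0,-0.029,0],[1,0.9,0,0.5,0,-0.029,0],[1,0.9,0,0.5,0,-0.029,0],[1,0.9,0,0.5,0,-0.029,0]],
  ],
)

```text
t: 10.75
tcp_pos: [0.5514, -0.1111, 0.1779]
orientation: [1.636, 1.744, -0.768]
contact_force: [-0.2, -0.3, 0.9]
width: 0.0853
```

```bash
python3 log.py;python3 -c "
from p1 import *
print(plan(tcp(S(-40,0,53.5),d1),R1))"
```

```text
10.75 q [-0.613  0.367  1.466  0.532  1.76  -0.698] tcp [ 0.5514 -0.1111  0.1779] F [-0.2 -0.3  0.9] w 0.0853
(array([ 1.032, -0.005,  0.668]), array([0.001, 0.001, 0.001]))
```

>>> carry_out(
  motion=[
    [[1,0.5,0,0.3,0,0,0],[1,0.8,0,0.5,0,0,0],[1,1,-0.005,0.668,0,0,0],[1,1,-0.005,0.668,0,0,0],[1,1,-0.005,0.668,0,0,0]],
  ],
)

```text
t: 11.25
tcp_pos: [0.5512, -0.1004, 0.0597]
orientation: [1.638, 1.741, -0.767]
contact_force: [-0.5, -0.6, 0.9]
width: 0.0856
```

```bash
python3 log.py;python3 -c "
from p1 import *
print(plan(tcp(S(-40,0,53.5),d1),R1))
p=robot.camera('side');cv2.imwrite('pics/s3.png',cv2.resize(p['color'][130:330,160:400],None,fx=3,fy=3))
"
```

```text
11.25 q [-0.6    0.477  1.576  0.529  1.561 -0.799] tcp [ 0.5512 -0.1004  0.0597] F [-0.5 -0.6  0.9] w 0.0856
(array([ 0.054, -0.01 , -0.005]), array([ 0.001,  0.002, -0.   ]))
```

View pics/s3.png

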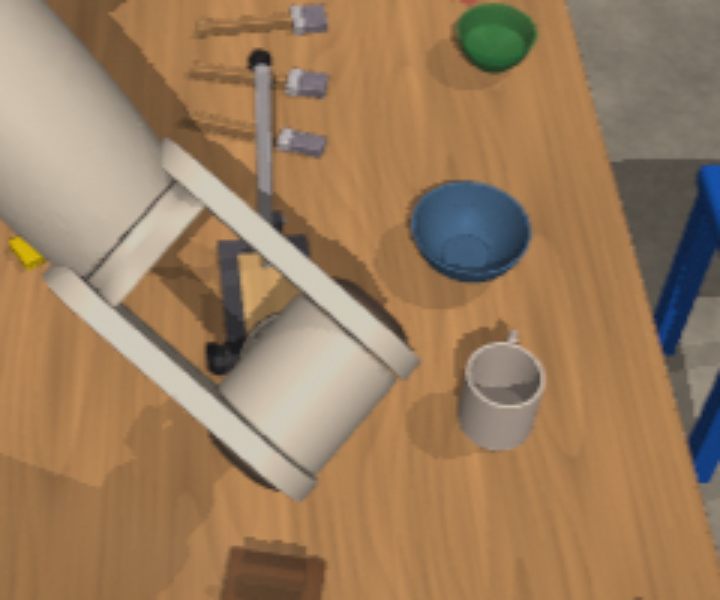

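>>> carry_out(
  motion=[
    [[1,0.09,-0.01,0,0,0,0],[1,0.09,-0.01,0,0,0,0],[-1,0.09,-0.01,0,0,0,0],[-1,0.09,-0.01,0,0,0,0],[-1,0.09,-0.01,0,0,0,0],[-1,0.09,-0.01,0,0,0,0],[-1,0.09,-0.01,0,0,0,0]],
  ],
  grip_force=100,
)

```text
t: 12.0
tcp_pos: [0.5493, -0.0942, 0.0513]
orientation: [1.639, 1.742, -0.767]
contact_force: [2.9, -1.7, 6.1]
width: 0.0605
```

```bash
python3 log.py
```

```text
12.0 q [-0.594  0.48   1.592  0.533  1.542 -0.803] tcp [ 0.5493 -0.0942  0.0513] F [ 2.9 -1.7  6.1] w 0.0605
```

>>> carry_out(
  motion=[
    [[-1,-0.115,0,-0.096,0,0,0],[-1,-0.23,0,-0.193,0,0,0],[-1,-0.46,0,-0.386,0,0,0],[-1,-0.766,0,-0.643,0,0,0],[-1,-0.766,0,-0.643,0,0,0]],
  ],
)

```text
t: 12.5
tcp_pos: [0.5498, -0.0942, 0.1556]
orientation: [1.636, 1.737, -0.765]
contact_force: [1.5, -0.8, -2.9]
width: 0.0605
```

```bash
python3 log.py;python3 -c "
from p1 import *
p=robot.camera('side');cv2.imwrite('pics/s4.png',cv2.resize(p['color'][130:330,160:400],None,fx=3,fy=3))
"
```

```text
12.5 q [-0.593  0.364  1.517  0.537  1.702 -0.708] tcp [ 0.5498 -0.0942  0.1556] F [ 1.5 -0.8 -2.9] w 0.0605
```

View pics/s4.png

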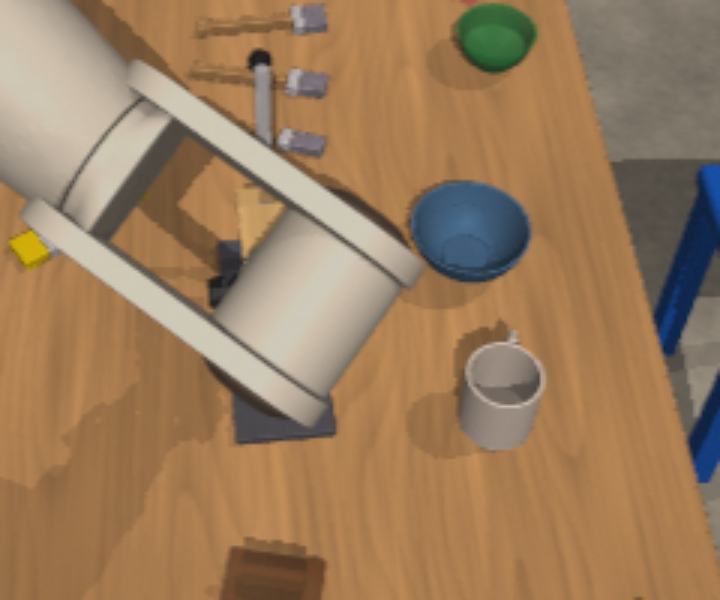

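```bash
cat > p2.py <<'E'
from p1 import *
import json
L=[l for l in load() if abs(l["t"]-12.0)<1e-6][0]
Rg=R.from_rotvec(L["orientation"]).as_matrix();Pg=np.array(L["tcp_pos"])
# plate seated pose at grasp: rotation cols SX,SY,SZ ; mid S(0,0,53.5); lateral centred on the jaw
Rp=np.stack([SX,SY,SZ],1)
rel_R=Rg.T@Rp; mid=S(0,0,53.5); rel_p=Rg.T@(mid-Pg); rel_p[1]=0
def tool_for(Rplate,mid,rR=rel_R,rp=rel_p):
    Rt=Rplate@rR.T; return mid-Rt@rp, Rt
Rrest=np.stack([-SZ,np.cross(N,-SZ),N],1)
E
python3 -c "
from p2 import *
print(rel_R,rel_p)
for z in(.24,.084):
  P,Rt=tool_for(Rrest,RO+[0,0,z]); print(z,P,ik(P,Rt)); print(plan(P,Rt))
"
```

```text
[[ 0.639 -0.001 -0.769]
 [ 0.001 -1.     0.002]
 [-0.769 -0.002 -0.639]] [ 0.024  0.    -0.032]
0.24 [ 0.531 -0.345  0.279] [array([-0.334,  0.218,  1.526, -0.894,  1.356,  0.047])]
(array([-2.567, -0.338,  1.116]), array([ 0.091, -0.496, -0.01 ]))
0.084 [ 0.531 -0.345  0.123] [array([-0.334,  0.366,  1.679, -0.971,  1.175,  0.301])]
(array([-1.365, -0.343,  2.11 ]), array([ 0.091, -0.496, -0.01 ]))
```

>>> carry_out(
  motion=[
    [[-1,-0.5,0,0.15,0,0,0],[-1,-1,0,0.3,0.02,-0.1,0],[-1,-1,-0.1,0.5,0.045,-0.25,0],[-1,-1,-0.1,0.5,0.045,-0.25,0],[-1,-1,-0.1,0.5,0.045,-0.25,0],[-1,-1,-0.1,0.5,0.045,-0.25,0],[-1,-1,-0.1,0.5,0.045,-0.25,0]],
  ],
)

```text
t: 13.25
tcp_pos: [0.5448, -0.1949, 0.1951]
orientation: [1.162, 1.135, -1.335]
contact_force: [-0.9, 0.3, -2.6]
width: 0.0605
```

```bash
python3 log.py; python3 -c "
from p2 import *
for z in(.24,):
  P,Rt=tool_for(Rrest,RO+[0,0,z]);  print(plan(P,Rt))
"
```

```text
13.25 q [-0.42   0.194  1.509 -0.109  1.443 -0.34 ] tcp [ 0.5448 -0.1949  0.1951] F [-0.9  0.3 -2.6] w 0.0605
(array([-0.685, -0.074,  1.586]), array([ 0.043, -0.246, -0.008]))
```

>>> carry_out(
  motion=[
    [[-1,-0.5,0,0.3,0,0,0],[-1,-0.685,0,0.9,0.02,-0.12,0],[-1,-0.685,-0.074,0.95,0.043,-0.246,-0.008],[-1,-0.685,-0.074,0.95,0.043,-0.246,-0.008],[-1,-0.685,-0.074,0.95,0.043,-0.246,-0.008],[-1,-0.685,-0.074,0.95,0.043,-0.246,-0.008],[-1,-0.685,-0.074,0.95,0.043,-0.246,-0.008],[-1,-0.685,-0.074,0.95,0.043,-0.246,-0.008]],
  ],
)

```text
t: 14.05
tcp_pos: [0.5345, -0.2827, 0.2703]
orientation: [0.611, 0.509, -1.688]
contact_force: [-0.7, 0.5, -3.1]
width: 0.0607
```

```bash
python3 log.py; python3 -c "
from p2 import *
for z in(.24,.15):
  P,Rt=tool_for(Rrest,RO+[0,0,z]);  print(plan(P,Rt))
"
```

```text
14.05 q [-0.23   0.213  1.548 -0.884  1.426  0.12 ] tcp [ 0.5345 -0.2827  0.2703] F [-0.7  0.5 -3.1] w 0.0607
(array([0.416, 0.083, 0.469]), array([ 0.001, -0.002,  0.001]))
(array([ 0.995,  0.087, -0.219]), array([ 0.001, -0.002,  0.001]))
```

>>> carry_out(
  motion=[
    [[-1,0.416,0.083,0.469,0,-0.002,0],[-1,0.416,0.083,0.469,0,-0.002,0],[-1,0.995,0.087,-0.219,0,-0.002,0],[-1,0.995,0.087,-0.219,0,-0.002,0],[-1,0.995,0.087,-0.219,0,-0.002,0]],
  ],
)

```text
t: 14.55
tcp_pos: [0.5287, -0.3463, 0.1863]
orientation: [0.607, 0.51, -1.693]
contact_force: [-1.1, -0.1, -2.5]
width: 0.0605
```

```bash
python3 log.py; python3 -c "
from p2 import *
for z in(.15,.084):
  P,Rt=tool_for(Rrest,RO+[0,0,z]);  print(plan(P,Rt))
for n in('side','top'):
  p=robot.camera(n);W=cloud(p)
  c=w2p(p,[RO+[0,0,.1]])[0].astype(int); cv2.imwrite(f'pics/{n}5.png',cv2.resize(p['color'][max(0,c[1]-70):c[1]+70,max(0,c[0]-90):c[0]+90],None,fx=4,fy=4))
  for t in('rest','plate','big_hole','small_hole','plate_mid'):
    for d in robot.place_of(p,t)[:1]: print(n,t,d['p'],c2w(p,d['position']))
"
```

```text
14.55 q [-0.337  0.295  1.628 -0.93   1.25   0.186] tcp [ 0.5287 -0.3463  0.1863] F [-1.1 -0.1 -2.5] w 0.0605
(array([-0.031,  0.016,  0.015]), array([ 0.002, -0.001,  0.002]))
(array([ 0.392,  0.023, -0.492]), array([ 0.002, -0.001,  0.002]))
side rest 0.64 [ 0.535 -0.34  -0.   ]
side plate 0.7 [ 0.525 -0.354  0.147]
side small_hole 0.9 [ 0.533 -0.348  0.208]
side plate_mid 0.95 [ 0.533 -0.344  0.144]
top rest 0.75 [0.541 0.042 0.079]
top plate 0.59 [ 0.533 -0.353  0.151]
top big_hole 0.74 [ 0.529 -0.346  0.093]
top plate_mid 0.6 [ 0.531 -0.343  0.16 ]
```

View pics/side5.png

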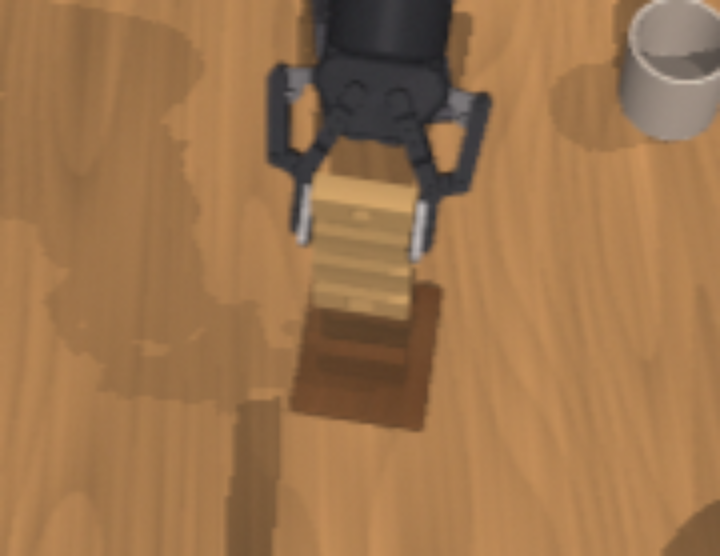

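View pics/top5.png

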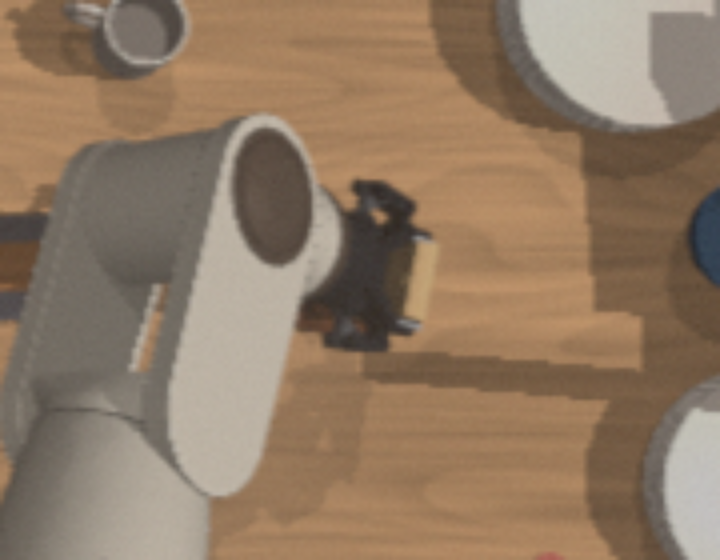

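>>> carry_out(
  motion=[
    [[-1,0.13,0.02,-0.12,0,0,0],[-1,0.25,0.02,-0.3,0,0,0],[-1,0.32,0.02,-0.4,0,0,0],[-1,0.375,0.023,-0.472,0,0,0],[-1,0.375,0.023,-0.472,0,0,0]],
  ],
)

```text
t: 15.65
tcp_pos: [0.533, -0.3455, 0.13]
orientation: [0.608, 0.503, -1.69]
contact_force: [-1.3, 0.4, -2.6]
width: 0.0608
```

```bash
python3 log.py; python3 -c "
from p2 import *
for z in(.084,.081):
  P,Rt=tool_for(Rrest,RO+[0,0,z]);  print(plan(P,Rt))
"
```

```text
15.65 q [-0.333  0.364  1.667 -0.966  1.186  0.287] tcp [ 0.533  -0.3455  0.13  ] F [-1.3  0.4 -2.6] w 0.0608
(array([ 0.043, -0.024, -0.049]), array([0.001, 0.   , 0.001]))
(array([ 0.062, -0.024, -0.072]), array([0.001, 0.   , 0.001]))
```

>>> carry_out(
  motion=[
    [[-1,0.03,0,-0.03,0,0,0],[-1,0.045,0,-0.05,0,0,0],[-1,0.06,0,-0.07,0,0,0],[-1,0.06,0,-0.07,0,0,0]],
  ],
)

```text
t: 16.05
tcp_pos: [0.5332, -0.3457, 0.1223]
orientation: [0.609, 0.501, -1.689]
contact_force: [1.0, -0.6, -1.5]
width: 0.0606
```

```bash
python3 log.py
```

```text
16.05 q [-0.333  0.373  1.673 -0.972  1.177  0.302] tcp [ 0.5332 -0.3457  0.1223] F [ 1.  -0.6 -1.5] w 0.0606
```

Release, then back out along the tool axis.

>>> carry_out(
  motion=[
    [[1,0,0,0,0,0,0],[1,0,0,0,0,0,0],[1,0,0,0,0,0,0],[1,0,0,0,0,0,0],[1,-0.3,0,0,0,0,0],[1,-0.6,0,0,0,0,0],[1,-1,0,0,0,0,0],[1,-1,0,0,0,0,0]],
  ],
)

```text
t: 16.85
tcp_pos: [0.5502, -0.268, 0.1898]
orientation: [0.611, 0.497, -1.685]
contact_force: [0.3, -1.1, -0.5]
width: 0.0854
```

```bash
python3 log.py; python3 -c "
from p2 import *
for n in('side','top'):
  p=robot.camera(n);W=cloud(p)
  c=w2p(p,[RO+[0,0,.1]])[0].astype(int); cv2.imwrite(f'pics/{n}6.png',cv2.resize(p['color'][max(0,c[1]-70):c[1]+70,max(0,c[0]-90):c[0]+90],None,fx=4,fy=4))
  for t in('plate','big_hole','small_hole','plate_mid'):
    for d in robot.place_of(p,t)[:1]: print(n,t,d['p'],c2w(p,d['position']))
"
```

```text
16.85 q [-0.198  0.307  1.607 -0.909  1.35   0.269] tcp [ 0.5502 -0.268   0.1898] F [ 0.3 -1.1 -0.5] w 0.0854
side plate 0.84 [ 0.534 -0.352  0.08 ]
side big_hole 0.65 [ 0.529 -0.338  0.022]
side small_hole 0.81 [ 0.536 -0.342  0.145]
side plate_mid 0.59 [ 0.538 -0.343  0.078]
top plate 0.53 [ 0.529 -0.352  0.077]
top big_hole 0.49 [ 0.532 -0.346  0.015]
top small_hole 0.7 [ 0.533 -0.342  0.146]
top plate_mid 0.53 [ 0.533 -0.341  0.079]
```

View pics/side6.png

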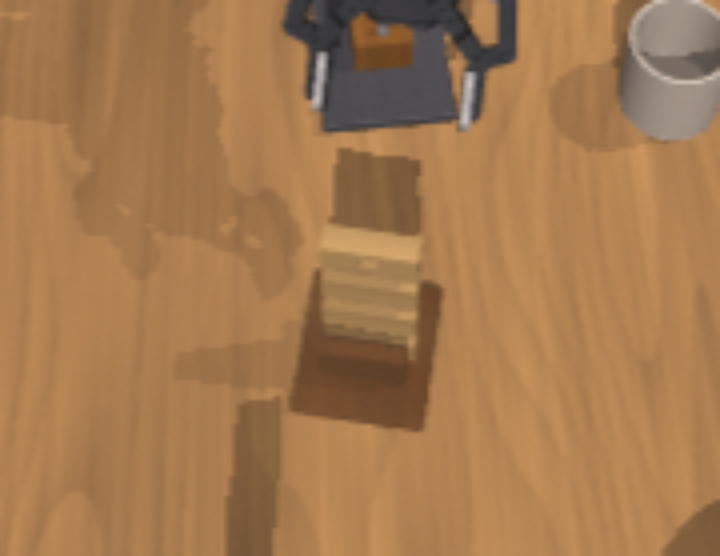

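View pics/top6.png

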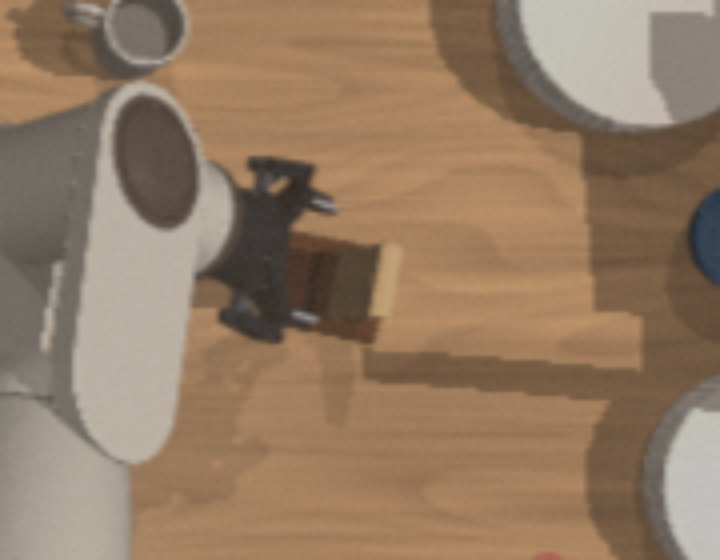

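```bash
cat > lean.py <<'E'
from p2 import *
p=robot.camera('side');W=cloud(p)
RYv=np.cross(SZ,N)
for d in robot.masks_of(p,'plate')[:1]:
    q=W[d["region"]];q=q[~np.isnan(q[:,0])]
    loc=np.stack([(q-RO)@N,(q-RO)@RYv,q[:,2]],1)*1000
    print(len(q),d["p"]); m=(loc[:,2]>52)&(np.abs(loc[:,1])<28)
    l=loc[m]
    for z0 in range(50,165,8):
        k=l[(l[:,2]>=z0)&(l[:,2]<z0+8)]
        if len(k)>4: print(z0+4,len(k),np.percentile(k[:,0],[5,25,50,75,95]))
    print("y range",np.percentile(loc[:,1],[1,99]),"zmax",np.percentile(loc[:,2],99))
E
python3 lean.py
```

```text
670 0.86
54 18 [-7.467 -7.145 -6.682 -6.393 -5.369]
62 28 [-8.495 -7.61  -6.897 -6.324 -5.728]
70 78 [-7.581 -6.437 -4.087 -0.996  0.699]
78 16 [-7.233 -4.86  -2.149 -0.687  0.264]
94 25 [-8.271 -7.146 -6.498 -6.047 -4.908]
102 30 [-8.157 -7.421 -7.021 -6.162 -5.141]
110 79 [-7.593 -6.188 -4.046 -0.638  0.845]
118 21 [-6.478 -2.801 -0.368  0.23   0.724]
134 31 [-8.54  -7.369 -6.266 -5.16  -1.876]
142 30 [-7.844 -6.978 -6.338 -5.538 -5.221]
150 93 [-6.967 -5.874 -1.226  5.465  9.294]
158 76 [-7.082 -3.699 -0.288  3.589  8.235]
y range [-33.616  27.313] zmax 157.5905076646592
```

```bash
cat > p3.py <<'E'
from p2 import *
PM=np.array([0.5343,-0.342,0.081])
a_=np.radians(50);d3=-np.cos(a_)*SZ+np.sin(a_)*N;R3=rot(d3,-np.cross(N,-SZ))
G3=PM+[0,0,.040]
E
python3 -c "
from p3 import *
s=robot.sense();R0=R.from_rotvec(s['orientation']).as_matrix();print('up in tool',R0.T@[0,0,1])
print(plan(PM+[0,-0.03,.3],R3), plan(PM+[0,-.03,.3]), ik(PM+[0,-0.03,.3],R3)); print('backed',plan(tcp(G3,d3)-.09*d3,R3))"
```

```text
up in tool [-0.639 -0.002  0.77 ]
(array([-0.458,  0.06 ,  2.154]), array([0.   , 0.557, 0.001])) (array([-0.458,  0.06 ,  2.154]), array([0., 0., 0.])) [array([-0.985,  0.585,  0.815,  0.786,  2.27 , -0.428])]
backed (array([1.142, 0.003, 0.88 ]), array([0.   , 0.557, 0.001]))
```

>>> carry_out(
  motion=[
    [[1,-0.3,0,0.4,0,0,0],[1,-0.64,0,0.77,0,0,0],[1,-0.75,0,0.99,0,0.05,0],[1,-0.75,0,0.99,0,0.1,0],[1,-0.75,0,0.99,0,0.25,0],[1,-0.75,0,0.99,0,0.25,0],[1,-0.75,0,0.99,0,0.25,0],[1,-0.75,0,0.99,0,0.25,0],[1,-0.75,0,0.99,0,0.25,0]],
  ],
)

```text
t: 18.35
tcp_pos: [0.5469, -0.2772, 0.3102]
orientation: [1.279, 1.047, -1.404]
contact_force: [-0.3, 0.5, -0.4]
width: 0.0857
```

```bash
python3 log.py; python3 -c "
from p3 import *
print(plan(PM+[0,-0.05,.28],R3)); print('backed',plan(tcp(G3,d3)-.09*d3,R3))"
```

```text
18.35 q [-0.552  0.206  1.262 -0.087  1.643 -0.36 ] tcp [ 0.5469 -0.2772  0.3102] F [-0.3  0.5 -0.4] w 0.0857
(array([-0.4  ,  0.104,  1.192]), array([-0.   ,  0.307,  0.   ]))
backed (array([1.415, 0.007, 1.248]), array([-0.   ,  0.307,  0.   ]))
```

>>> carry_out(
  motion=[
    [[1,-0.2,0,0.5,0,0.05,0],[1,-0.3,0.05,0.98,0,0.1,0],[1,-0.3,0.05,0.98,0,0.15,0],[1,-0.2,0.05,1,0,0.2,0],[1,-0.2,0.05,1,0,0.25,0],[1,-0.2,0.05,1,0,0.307,0],[1,-0.2,0.05,1,0,0.307,0],[1,-0.2,0.05,1,0,0.307,0]],
  ],
)

```text
t: 19.15
tcp_pos: [0.5332, -0.373, 0.3366]
orientation: [2.016, 1.655, -0.737]
contact_force: [0.2, 0.4, -1.1]
width: 0.0856
```

```bash
python3 log.py; python3 -c "
from p3 import *
print('backed',plan(tcp(G3,d3)-.09*d3,R3)); print('g',plan(tcp(G3,d3),R3),R3.T@SZ)
p=robot.camera('side');c=w2p(p,[RO+[0,0,.1]])[0].astype(int); cv2.imwrite('pics/s7.png',cv2.resize(p['color'][max(0,c[1]-70):c[1]+70,max(0,c[0]-90):c[0]+90],None,fx=4,fy=4))"
```

```text
19.15 q [-0.986  0.59   0.896  0.738  2.212 -0.501] tcp [ 0.5332 -0.373   0.3366] F [ 0.2  0.4 -1.1] w 0.0856
backed (array([ 0.688, -0.042,  1.456]), array([-0.001, -0.001,  0.001]))
g (array([ 1.588, -0.038,  1.458]), array([-0.001, -0.001,  0.001])) [-0.643 -0.    -0.766]
```

View pics/s7.png

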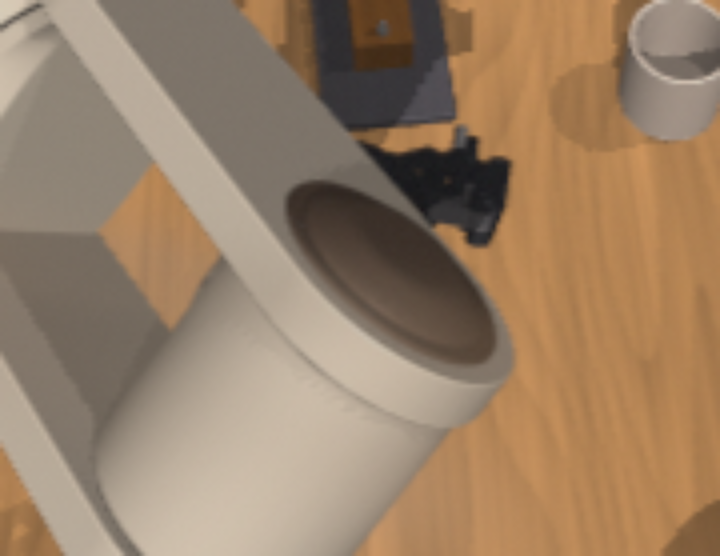

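>>> carry_out(
  motion=[
    [[1,0,0,0.5,0,0,0],[1,0,0,1,0,0,0],[1,0,-0.04,1,0,0,0]],
  ],
)

```text
t: 19.5
tcp_pos: [0.516, -0.4363, 0.257]
orientation: [2.015, 1.654, -0.74]
contact_force: [0.1, -0.4, -1.6]
width: 0.0856
```

>>> carry_out(
  motion=[
    [[1,0.2,0,0.45,0,0,0],[1,0.65,0,0.45,0,0,0],[1,0.65,0,0.45,0,0,0],[1,0.65,0,0.45,0,0,0]],
  ],
)

```text
t: 19.9
tcp_pos: [0.5213, -0.413, 0.1881]
orientation: [2.008, 1.651, -0.736]
contact_force: [0.5, -0.4, 1.2]
width: 0.0855
```

```bash
python3 log.py; python3 -c "
from p3 import *
print('g',plan(tcp(G3,d3),R3),R3.T@SZ)
p=robot.camera('top');c=w2p(p,[RO+[0,0,.1]])[0].astype(int); cv2.imwrite('pics/t8.png',cv2.resize(p['color'][max(0,c[1]-70):c[1]+70,max(0,c[0]-90):c[0]+90],None,fx=4,fy=4))"
```

```text
19.9 q [-1.025  0.704  1.013  0.62   2.053 -0.718] tcp [ 0.5213 -0.413   0.1881] F [ 0.5 -0.4  1.2] w 0.0855
g (array([ 0.954, -0.01 ,  0.046]), array([0.001, 0.001, 0.001])) [-0.643 -0.    -0.766]
```

View pics/t8.png

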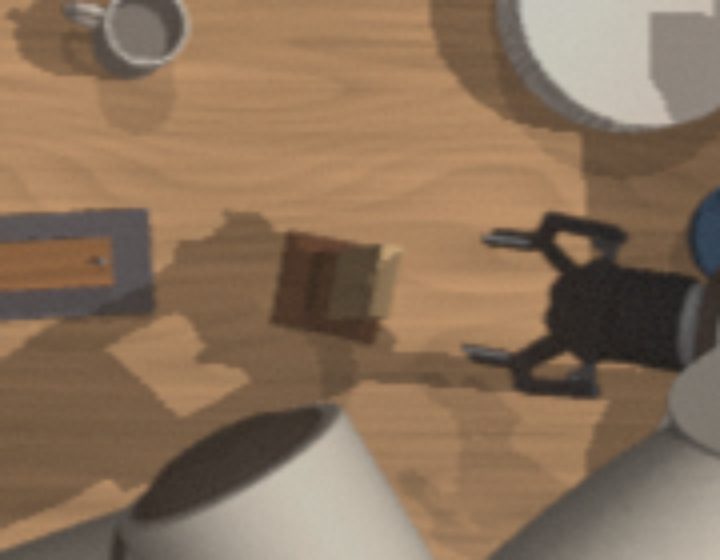

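>>> carry_out(
  motion=[
    [[1,0.4,-0.01,0.046,0,0,0],[1,0.8,-0.01,0.046,0,0,0],[1,1,-0.01,0.046,0,0,0],[1,1,-0.01,0.046,0,0,0],[-1,1,-0.01,0.046,0,0,0],[-1,1,-0.01,0.046,0,0,0],[-1,1,-0.01,0.046,0,0,0],[-1,1,-0.01,0.046,0,0,0],[-1,1,-0.01,0.046,0,0,0]],
  ],
)

```text
t: 20.85
tcp_pos: [0.5342, -0.3436, 0.1209]
orientation: [2.012, 1.647, -0.734]
contact_force: [-0.9, -1.0, 10.0]
width: 0.06
```

```bash
python3 log.py;  python3 lean.py
```

```text
20.85 q [-0.964  0.661  1.227  0.617  1.877 -0.77 ] tcp [ 0.5342 -0.3436  0.1209] F [-0.9 -1.  10. ] w 0.06
297 0.79
110 26 [-4.897 -3.533 -0.968  0.436  1.935]
118 17 [-5.321 -3.97  -0.873 -0.186  0.965]
134 18 [-7.795 -6.718 -6.308 -5.584 -4.016]
142 24 [-7.27  -6.589 -6.072 -5.577 -3.195]
150 83 [-7.778 -6.445 -2.725  4.897  9.956]
158 84 [-6.326 -2.922  1.445  5.397  9.831]
y range [-34.318  23.469] zmax 158.99786999426271
```

>>> carry_out(
  motion=[
    [[-1,-0.2,0,-0.23,0,0,0],[-1,-0.4,0,-0.46,0,0,0],[-1,-0.64,0,-0.766,0,0,0],[-1,-0.83,0,-0.99,0,0,0],[-1,-0.83,0,-0.99,0,0,0]],
  ],
)

```text
t: 21.45
tcp_pos: [0.5344, -0.3434, 0.2531]
orientation: [2.009, 1.643, -0.734]
contact_force: [-0.2, -0.7, -2.6]
width: 0.0604
```

>>> carry_out(
  motion=[
    [[-1,-0.4,0,-0.46,0,0,0],[-1,-0.64,0,-0.76,0,0,0],[-1,-0.64,0,-0.76,0.1,0,0],[-1,-0.64,0,-0.76,0.2,0,0],[-1,-0.64,0,-0.76,0.3,0,0],[-1,-0.64,0,-0.76,0.4,0,0],[-1,-0.64,0,-0.76,0.5,0,0],[-1,-0.64,0,-0.76,0.5,0,0],[-1,-0.64,0,-0.76,0.5,0,0],[-1,-0.64,0,-0.76,0.5,0,0]],
  ],
)

```text
t: 22.45
tcp_pos: [0.5341, -0.3428, 0.3471]
orientation: [-1.981, -0.933, 1.528]
contact_force: [0.7, 0.0, -2.1]
width: 0.0598
```

```bash
python3 log.py
```

```text
22.45 q [-0.963  0.532  0.962  0.742  2.187  0.715] tcp [ 0.5341 -0.3428  0.3471] F [ 0.7  0.  -2.1] w 0.0598
```

```bash
cat > p4.py <<'E'
from p3 import *
L2=[l for l in load() if abs(l["t"]-20.85)<1e-6][0]
Rg2=R.from_rotvec(L2["orientation"]).as_matrix();Pg2=np.array(L2["tcp_pos"])
mid2=RO+0.0021*N; mid2[2]=.081
rel_R2=Rg2.T@Rrest; rel_p2=Rg2.T@(mid2-Pg2); rel_p2[1]=0
Rfin=np.stack([SX,-SY,-SZ],1)
def fin(x,y,z,rR=None,rp=None): return tool_for(Rfin,S(x,y,z),rel_R2 if rR is None else rR,rel_p2 if rp is None else rp)
E
python3 -c "
from p4 import *
print(rel_R2,rel_p2)
for z in(150,53.5):
  P,Rt=fin(0,0,z);print(P,ik(P,Rt),plan(P,Rt))
"
```

```text
[[ 0.645 -0.001  0.764]
 [-0.002 -1.     0.001]
 [ 0.764 -0.002 -0.645]] [0.027 0.    0.029]
[ 0.55  -0.095  0.152] [array([-0.596,  0.374,  1.515,  0.541,  1.706,  2.431])] (array([ 3.141, -0.207,  0.276]), array([ 0.553, -0.02 ,  0.088]))
[ 0.55  -0.095  0.056] [array([-0.596,  0.48 ,  1.585,  0.536,  1.555,  2.341])] (array([3.763, 0.483, 0.538]), array([ 0.553, -0.02 ,  0.088]))
```

>>> carry_out(
  motion=[
    [[-1,0,0,0,0.1,0,0.01],[-1,0,0,0,0.2,0,0.02],[-1,0.2,0,0,0.3,0,0.04],[-1,0.4,0,0,0.4,-0.01,0.06],[-1,0.6,0,0,0.5,-0.02,0.08],[-1,0.8,0,0,0.553,-0.02,0.088],[-1,0.8,0,0,0.553,-0.02,0.088],[-1,0.8,0,0,0.553,-0.02,0.088],[-1,0.8,0,0,0.553,-0.02,0.088],[-1,0.8,0,0,0.553,-0.02,0.088]],
  ],
)

```text
t: 23.45
tcp_pos: [0.5461, -0.2827, 0.2959]
orientation: [-0.919, 0.458, 1.575]
contact_force: [-0.3, 0.5, -2.4]
width: 0.0601
```

```bash
python3 log.py; python3 -c "
from p4 import *
for z in(200,):
  P,Rt=fin(0,0,z);print(P,plan(P,Rt))
"
```

```text
23.45 q [-0.825  0.473  1.076  0.529  2.076  2.157] tcp [ 0.5461 -0.2827  0.2959] F [-0.3  0.5 -2.4] w 0.0601
[ 0.55  -0.095  0.202] (array([ 1.928, -0.275,  0.791]), array([ 0.082, -0.003,  0.015]))
```

>>> carry_out(
  motion=[
    [[-1,0.4,-0.1,0.3,0.04,0,0.007],[-1,0.9,-0.2,0.6,0.082,-0.003,0.015],[-1,0.95,-0.275,0.791,0.082,-0.003,0.015],[-1,0.95,-0.275,0.791,0.082,-0.003,0.015]],
  ],
)

```text
t: 23.85
tcp_pos: [0.5488, -0.1541, 0.278]
orientation: [-0.713, 0.656, 1.524]
contact_force: [-0.3, -0.7, -1.7]
width: 0.0603
```

>>> carry_out(
  motion=[
    [[-1,0.5,0,0,0,0,0],[-1,0.97,0,0,0,0,0],[-1,0.97,0,0,0,0,0],[-1,0.97,0,0,0,0,0]],
  ],
)

```text
t: 24.25
tcp_pos: [0.5449, -0.0947, 0.2029]
orientation: [-0.711, 0.657, 1.523]
contact_force: [0.0, -0.1, -2.4]
width: 0.06
```

```bash
python3 log.py; cat > chk.py <<'E'
from p4 import *
import sys
P,Rt=fin(0,0,float(sys.argv[1]));print(plan(P,Rt))
tag=sys.argv[2]
s=robot.sense();Rc=R.from_rotvec(s["orientation"]).as_matrix();Pc=np.array(s["tcp_pos"])
mid=Pc+Rc@rel_p2;Rpl=Rc@rel_R2
print("pred mid stand",np.array([(mid-SO)@SX,(mid-SO)@SY,mid[2]])*1000,"axes in stand",(np.stack([SX,SY,SZ])@Rpl))
for n in('side','top'):
  p=robot.camera(n);W=cloud(p)
  c=w2p(p,[S(0,0,100)])[0].astype(int); cv2.imwrite(f'pics/{n}{tag}.png',cv2.resize(p['color'][max(0,c[1]-70):c[1]+70,max(0,c[0]-90):c[0]+90],None,fx=4,fy=4))
  for t in('plate_mid','big_hole','small_hole'):
    for d in robot.place_of(p,t)[:1]:
        w=c2w(p,d['position'])-SO;print(n,t,round(d['p'],2),np.array([w@SX,w@SY,w[2]])*1000)
  for d in robot.masks_of(p,'plate')[:1]:
    q=W[d["region"]];q=q[~np.isnan(q[:,0])]-SO
    l=np.stack([q@SX,q@SY,q[:,2]],1)*1000
    l=l[np.abs(l[:,2]-mid[2]*1000)<25]
    print(n,d["p"],len(l),"pct",np.percentile(l,[2,50,98],axis=0))
    o=[]
    for x0 in range(-75,75,10):
        k=l[(l[:,0]>=x0)&(l[:,0]<x0+10)]
        if len(k)>3:o.append((x0+5,round(float(np.percentile(k[:,2],80)),1)))
    print(o)
E
python3 chk.py 150 9
```

```text
24.25 q [-0.6    0.323  1.474  0.548  1.788  2.468] tcp [ 0.5449 -0.0947  0.2029] F [ 0.  -0.1 -2.4] w 0.06
(array([ 0.387, -0.048, -0.33 ]), array([ 0.002,  0.   , -0.   ]))
pred mid stand [  0.221   5.265 200.824] axes in stand [[ 1.     0.006  0.   ]
 [ 0.006 -1.    -0.004]
 [ 0.     0.004 -1.   ]]
side plate_mid 0.64 [ -1.04    2.865 199.113]
side big_hole 0.68 [ 63.494   8.495 204.144]
side small_hole 0.44 [  92.993 -222.38     3.34 ]
side 0.73 228 pct [[  6.204  -3.458 196.78 ]
 [ 47.765  20.954 207.891]
 [ 72.659  36.282 213.546]]
[(0, 205.8), (10, 210.4), (20, 212.6), (30, 212.5), (40, 206.1), (50, 211.2), (60, 212.0), (70, 210.1)]
top plate_mid 0.62 [  2.17    4.523 200.481]
top big_hole 0.55 [ 57.013   9.601 197.539]
top small_hole 0.89 [-64.467   5.556 201.295]
top 0.86 773 pct [[-63.389 -23.764 199.181]
 [  2.393   6.01  207.784]
 [ 71.629  35.483 214.876]]
[(-70, 211.0), (-60, 212.3), (-50, 213.1), (-40, 205.9), (-30, 210.7), (-20, 212.0), (-10, 212.0), (0, 205.4), (10, 209.2), (20, 212.9), (30, 211.9), (40, 205.1), (50, 210.0), (60, 212.4), (70, 213.1)]
```

View pics/side9.png

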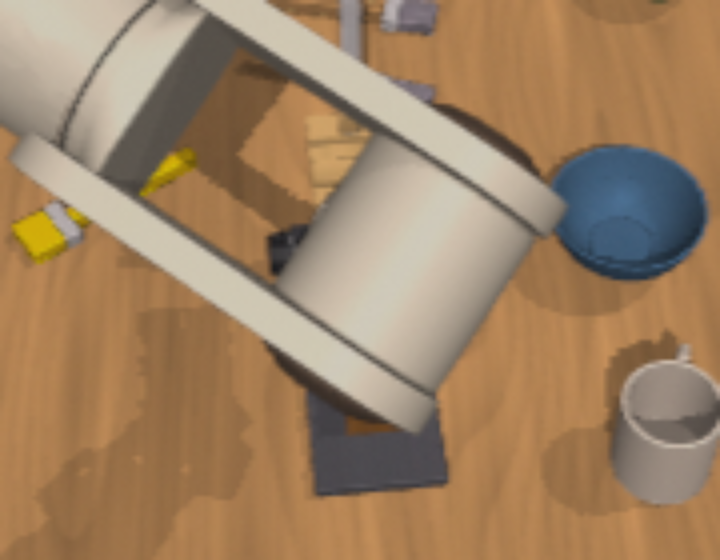

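View pics/top9.png

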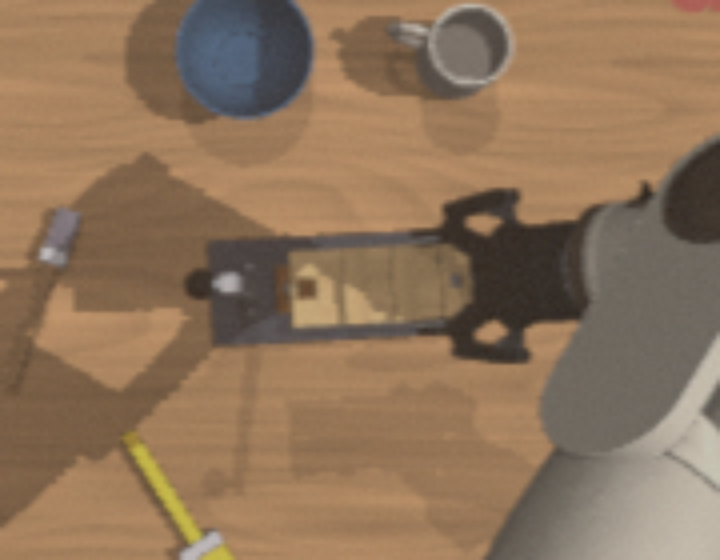

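```bash
python3 -c "
from p4 import *
for z in(110,90,66):
  P,Rt=fin(0,0,z);print(plan(P,Rt))
for n in('top','side'):
  p=robot.camera(n)
  for t in('pin_thin','pin_thick'):
    for d in robot.place_of(p,t)[:2]:
        w=c2w(p,d['position'])-SO;print(n,t,round(d['p'],2),np.array([w@SX,w@SY,w[2]])*1000)
"
```

```text
(array([ 0.693, -0.045, -0.591]), array([0.002, 0.   , 0.   ]))
(array([ 0.846, -0.044, -0.72 ]), array([0.002, 0.   , 0.   ]))
(array([ 1.029, -0.043, -0.875]), array([0.002, 0.   , 0.   ]))
top pin_thin 0.82 [-64.49   -1.823  60.886]
top pin_thick 0.73 [62.56  -0.378 60.573]
side pin_thin 0.91 [-62.668  -3.365  60.535]
side pin_thick 0.33 [391.632   2.346  -4.966]
```

>>> carry_out(
  motion=[
    [[-1,0.35,-0.045,-0.3,0.002,0,0],[-1,0.69,-0.045,-0.59,0.002,0,0],[-1,0.846,-0.045,-0.72,0.002,0,0],[-1,0.846,-0.045,-0.72,0.002,0,0]],
  ],
)

```text
t: 25.45
tcp_pos: [0.5489, -0.0937, 0.0894]
orientation: [-0.702, 0.663, 1.522]
contact_force: [-0.3, -0.1, -2.1]
width: 0.06
```

```bash
python3 log.py; python3 chk.py 66 10
```

```text
25.45 q [-0.595  0.44   1.566  0.536  1.611  2.373] tcp [ 0.5489 -0.0937  0.0894] F [-0.3 -0.1 -2.1] w 0.06
(array([ 0.155, -0.01 , -0.146]), array([-0.001,  0.001, -0.001]))
pred mid stand [ 1.047  1.    87.419] axes in stand [[ 1.     0.001  0.003]
 [ 0.001 -1.     0.004]
 [ 0.003 -0.004 -1.   ]]
side plate_mid 0.57 [-0.498 -1.254 87.821]
side big_hole 0.78 [65.052  1.655 93.372]
side 0.82 270 pct [[ -3.777 -17.957  87.109]
 [ 27.946  12.861  94.833]
 [ 69.38   30.967 100.508]]
[(-10, 98.9), (0, 93.7), (10, 96.3), (20, 98.7), (30, 98.0), (40, 92.8), (50, 95.9), (60, 98.8), (70, 98.6)]
top plate_mid 0.67 [ 1.778 -0.048 94.168]
top big_hole 0.59 [58.888  2.403 87.767]
top small_hole 0.69 [-63.857   1.009  96.28 ]
top 0.76 662 pct [[-66.103 -28.462  88.666]
 [  2.5     0.469  97.809]
 [ 72.608  29.812 105.141]]
[(-70, 101.2), (-60, 102.3), (-50, 102.5), (-40, 95.5), (-30, 100.8), (-20, 104.0), (-10, 101.5), (0, 94.8), (10, 100.6), (20, 102.2), (30, 101.4), (40, 95.8), (50, 99.4), (60, 103.3), (70, 102.1)]
```

View pics/top10.png

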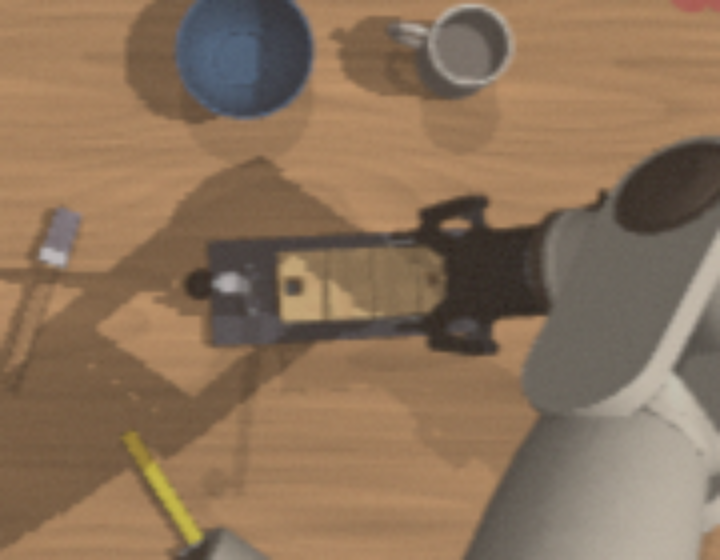

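>>> carry_out(
  motion=[
    [[-1,0.08,-0.01,-0.08,0,0,0],[-1,0.155,-0.01,-0.146,0,0,0],[-1,0.155,-0.01,-0.146,0,0,0],[-1,0.155,-0.01,-0.146,0,0,0]],
  ],
)

```text
t: 26.35
tcp_pos: [0.5508, -0.0953, 0.0702]
orientation: [-0.705, 0.662, 1.521]
contact_force: [0.1, 0.4, -2.0]
width: 0.06
```

```bash
python3 log.py
```

```text
26.35 q [-0.596  0.465  1.573  0.536  1.58   2.354] tcp [ 0.5508 -0.0953  0.0702] F [ 0.1  0.4 -2. ] w 0.06
```

>>> carry_out(
  motion=[
    [[-1,0.023,0,-0.019,0,0,0],[-1,0.046,0,-0.039,0,0,0],[-1,0.046,0,-0.039,0,0,0]],
  ],
)

```text
t: 26.65
tcp_pos: [0.5509, -0.0953, 0.0643]
orientation: [-0.706, 0.662, 1.52]
contact_force: [-0.4, 0.1, -1.8]
width: 0.06
```

```bash
python3 log.py; python3 -c "
from p4 import *
P,Rt=fin(0,0,53.5);print(plan(P,Rt))"
```

```text
26.65 q [-0.596  0.472  1.577  0.536  1.571  2.348] tcp [ 0.5509 -0.0953  0.0643] F [-0.4  0.1 -1.8] w 0.06
(array([ 0.072,  0.01 , -0.051]), array([ 0.,  0., -0.]))
```

>>> carry_out(
  motion=[
    [[-1,0.03,0.01,-0.022,0,0,0],[-1,0.05,0.01,-0.036,0,0,0],[-1,0.072,0.01,-0.051,0,0,0],[-1,0.072,0.01,-0.051,0,0,0]],
  ],
)

```text
t: 27.05
tcp_pos: [0.55, -0.0949, 0.0556]
orientation: [-0.707, 0.662, 1.52]
contact_force: [0.5, -2.6, -3.3]
width: 0.0598
```

```bash
python3 log.py; python3 -c "
from p4 import *
P,Rt=fin(0,0,53.5);print(plan(P,Rt))"
```

```text
27.05 q [-0.596  0.481  1.584  0.536  1.556  2.34 ] tcp [ 0.55   -0.0949  0.0556] F [ 0.5 -2.6 -3.3] w 0.0598
(array([0.002, 0.001, 0.002]), array([ 0.,  0., -0.]))
```

>>> carry_out(
  motion=[
    [[-1,0.008,0,-0.006,0,0,0],[-1,0.015,0,-0.013,0,0,0],[-1,0.023,0,-0.019,0,0,0],[-1,0.023,0,-0.019,0,0,0]],
  ],
)

```text
t: 27.45
tcp_pos: [0.5501, -0.0948, 0.0547]
orientation: [-0.707, 0.66, 1.52]
contact_force: [-7.4, -6.3, 22.3]
width: 0.0598
```

```bash
python3 log.py
```

```text
27.45 q [-0.596  0.482  1.585  0.537  1.555  2.337] tcp [ 0.5501 -0.0948  0.0547] F [-7.4 -6.3 22.3] w 0.0598
```

>>> carry_out(
  motion=[
    [[-1,0,0,0,0,0,0],[1,0,0,0,0,0,0],[1,0,0,0,0,0,0],[1,0,0,0,0,0,0],[1,0,0,0,0,0,0],[1,-0.4,0,-0.3,0,0,0],[1,-0.8,0,-0.6,0,0,0],[1,-1,0,-0.8,0,0,0],[1,-1,0,-0.8,0,0,0]],
  ],
)

```text
t: 28.35
tcp_pos: [0.5581, -0.2236, 0.0776]
orientation: [-0.707, 0.663, 1.517]
contact_force: [-0.5, 0.3, -0.8]
width: 0.0852
```

```bash
python3 log.py; cat > seat.py <<'E'
from p4 import *
import sys
for n in('top','side'):
  p=robot.camera(n);W=cloud(p)
  c=w2p(p,[S(0,0,60)])[0].astype(int); cv2.imwrite(f'pics/{n}{sys.argv[1]}.png',cv2.resize(p['color'][max(0,c[1]-70):c[1]+70,max(0,c[0]-90):c[0]+90],None,fx=4,fy=4))
  l=np.stack([(W-SO)@SX,(W-SO)@SY,W[...,2]],-1).reshape(-1,3)*1000
  l=l[(np.abs(l[:,1])<26)&(np.abs(l[:,0])<72)&(l[:,2]>30)&(l[:,2]<90)]
  print(n,[(x+5,round(float(np.median(k[:,2])),1),len(k)) for x in range(-75,75,10) if len(k:=l[(l[:,0]>=x)&(l[:,0]<x+10)])>3])
  k=l[l[:,2]>58.5]; print(cv2.minAreaRect(k[:,:2].astype(np.float32)))
E
python3 seat.py 11
```

```text
28.35 q [-0.741  0.586  1.366  0.471  1.716  2.281] tcp [ 0.5581 -0.2236  0.0776] F [-0.5  0.3 -0.8] w 0.0852
top [(-70, 62.1, 24), (-60, 62.1, 38), (-50, 59.1, 44), (-40, 55.4, 40), (-30, 56.1, 35), (-20, 62.0, 38), (-10, 58.1, 42), (0, 54.5, 39), (10, 57.0, 35), (20, 61.5, 37), (30, 58.4, 43), (40, 55.3, 39), (50, 57.1, 37), (60, 60.2, 38), (70, 60.1, 26)]
((0.0448760986328125, 0.2108135223388672), (142.7119140625, 50.89933395385742), 0.6800926327705383)
side [(-70, 56.4, 28), (-60, 62.5, 12), (-50, 62.6, 6), (-40, 56.0, 10), (-30, 59.6, 23), (-20, 62.6, 25), (-10, 61.8, 17), (0, 56.4, 29), (10, 59.2, 60), (20, 62.9, 40), (30, 61.7, 25), (40, 56.5, 42), (50, 57.9, 62), (60, 62.1, 35), (70, 62.9, 37)]
((0.20742034912109375, -0.20461273193359375), (51.35284423828125, 143.68357849121094), 89.75486755371094)
```

View pics/top11.png

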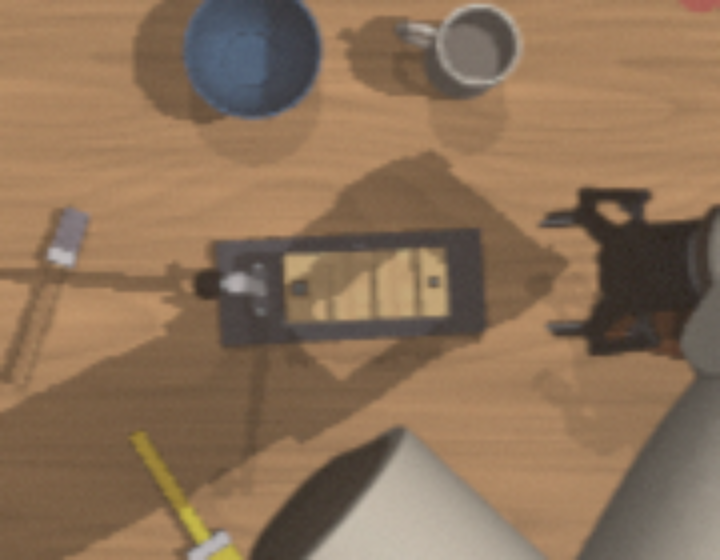

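View pics/side11.png

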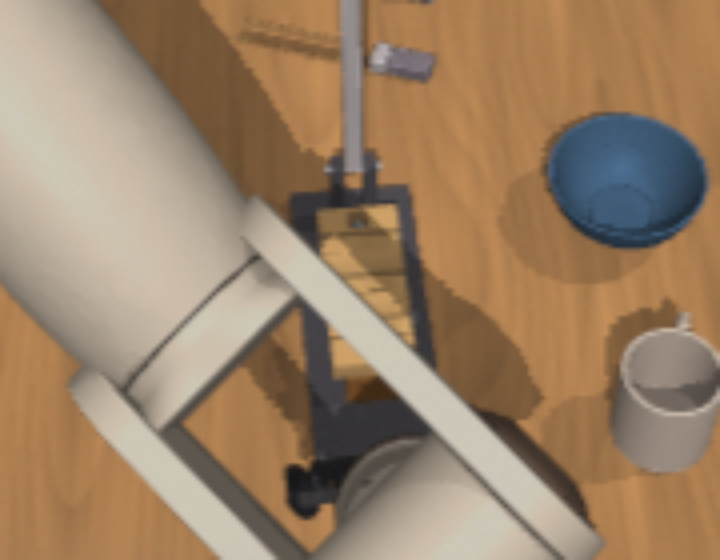

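```bash
cat > br.py <<'E'
from en import *
import sys
np.set_printoptions(precision=4,suppress=True)
def brushes(p):
    W=cloud(p);out=[]
    for d in robot.masks_of(p,'brush_a')[:8]:
        rg=d["region"]
        q=W[rg];cols=p["color"][rg];ok=~np.isnan(q[:,0])
        q=q[ok];cols=cols[ok]
        hsv=cv2.cvtColor(cols[None],cv2.COLOR_BGR2HSV)[0]
        k=(q[:,2]>.006)&(q[:,2]<.03)
        q=q[k];hsv=hsv[k];cols=cols[k]
        if len(q)<60: continue
        grey=hsv[:,1]<70
        c=q[:,:2].mean(0)
        if grey.sum()<8: out.append((d["p"],c,"nogrey",len(q)));continue
        hp=q[~grey][:,:2]; gc=q[grey][:,:2].mean(0)
        vx,vy,x0,y0=cv2.fitLine(hp.astype(np.float32),cv2.DIST_HUBER,0,.001,.001).ravel()
        u=np.array([vx,vy]); u=u if (gc-hp.mean(0))@u>0 else -u
        n=np.array([-u[1],u[0]]); o=np.array([x0,y0])
        t=(q[:,:2]-o)@u; w=(q[grey][:,:2]-o)@n; tg=(q[grey][:,:2]-o)@u
        lo,hi=np.percentile(t,[1,99]); 
        tail=o+u*lo; mid=tail+u*.060
        out.append((round(d["p"],2),"mid",mid,"yaw",round(float(np.degrees(np.arctan2(u[1],u[0]))),1),"len",round(float(hi-lo)*1000,1),"headw",round(float(np.ptp(np.percentile(w,[2,98])))*1000,1),"greylen",round(float(np.percentile(tg,98)-np.percentile(tg,2))*1000,1),"hue",np.median(hsv[~grey],0),len(q)))
    return out
if __name__=="__main__":
  for n in('top','side'):
    p=robot.camera(n)
    for b in brushes(p): print(n,*b)
    for t in('brush_a_mid','brush_b_mid','brush_c_mid'):
      for d in robot.place_of(p,t)[:3]: print(n,t,round(d['p'],2),c2w(p,d['position']))
    x=w2p(p,[[.53,.34,0]])[0].astype(int)
    cv2.imwrite(f'pics/{n}_{sys.argv[1]}.png',cv2.resize(p['color'][max(0,x[1]-60):x[1]+60,max(0,x[0]-80):x[0]+80],None,fx=5,fy=5,interpolation=cv2.INTER_CUBIC))
E
python3 br.py b1
```

```text
top 0.78 mid [0.5123 0.2474] yaw -18.8 len 165.3 headw 21.6 greylen 48.5 hue [ 14. 110. 151.] 202
top 0.65 mid [0.5369 0.4276] yaw 6.9 len 156.7 headw 38.1 greylen 40.7 hue [ 14. 109. 152.] 251
top 0.63 mid [0.354  0.1206] yaw -147.0 len 157.4 headw 37.7 greylen 14.6 hue [ 25. 158. 168.] 242
top 0.56 mid [0.53   0.3342] yaw -11.1 len 154.3 headw 29.4 greylen 42.7 hue [ 15. 109. 149.] 211
top brush_a_mid 0.38 [0.5396 0.094  0.2614]
top brush_b_mid 0.62 [0.5228 0.3343 0.0074]
top brush_c_mid 0.81 [0.5325 0.4263 0.0121]
top brush_c_mid 0.73 [0.3578 0.1218 0.0069]
side 0.63 mid [0.5111 0.2426] yaw -19.3 len 170.3 headw 28.0 greylen 59.7 hue [ 15.  135.  147.5] 233
side 0.63 mid [0.5258 0.3306] yaw -12.7 len 161.7 headw 32.6 greylen 46.1 hue [ 15. 135. 148.] 227
side 0.57 mid [0.5341 0.4234] yaw 5.9 len 156.4 headw 41.4 greylen 38.0 hue [ 15. 135. 149.] 226
side brush_a_mid 0.61 [0.5114 0.247  0.0116]
side brush_a_mid 0.24 [ 0.7673 -0.1541  0.0021]
side brush_b_mid 0.7 [0.5264 0.339  0.0067]
side brush_c_mid 0.5 [0.5335 0.4223 0.0102]
```

View pics/top_b1.png

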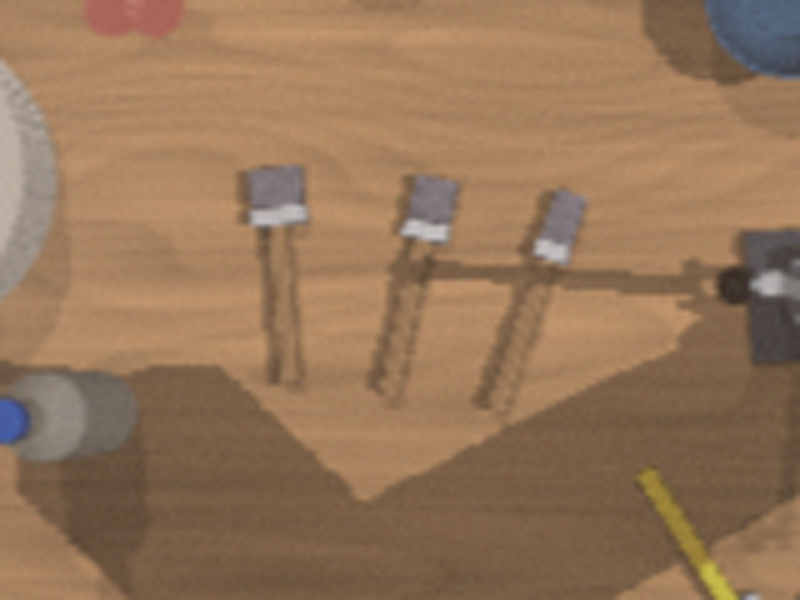

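View pics/side_b1.png

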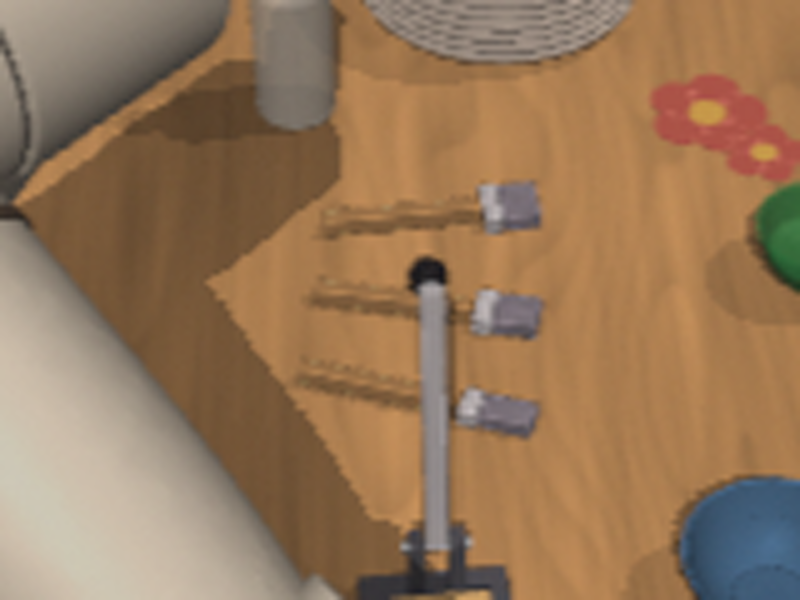

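```bash
cat > bp.py <<'E'
from en import *
np.set_printoptions(precision=3,suppress=True)
def jaw(yaw): 
    a=np.radians(yaw-90);return rot(-SZ,[np.cos(a),np.sin(a),0])
if __name__=="__main__":
    import sys
    x,y,z,yaw=[float(v) for v in sys.argv[1:5]]
    s=robot.sense();R0=R.from_rotvec(s['orientation']).as_matrix()
    print("shift,turn",*plan([x,y,z],jaw(yaw)));print("world X,Y,Z in tool",R0.T[:,0],R0.T[:,1],R0.T[:,2]);print(ik([x,y,z],jaw(yaw)))
E
python3 bp.py 0.5 -0.1 0.36 3.5; python3 bp.py .51 .248 .1 -19
```

```text
shift,turn [-1.361  0.499  2.764] [-0.477  0.175  0.175]
world X,Y,Z in tool [-0.04  -0.998 -0.05 ] [ 0.644 -0.064  0.762] [-0.764 -0.001  0.645]
[array([-0.349,  0.   ,  1.386, -0.   ,  1.755,  1.161])]
shift,turn [2.862 0.179 3.734] [-0.358  0.196  0.131]
world X,Y,Z in tool [-0.04  -0.998 -0.05 ] [ 0.644 -0.064  0.762] [-0.764 -0.001  0.645]
[array([0.317, 0.233, 1.659, 0.   , 1.249, 2.219])]
```

>>> carry_out(
  motion=[
    [[0.2,-0.3,0,0.26,0,0,0],[0.2,-0.6,0,0.52,0,0,0],[0.2,-0.98,0,0.84,-0.1,0.04,0.04],[0.2,-0.98,0,0.84,-0.15,0.055,0.055],[0.2,-0.98,0,0.84,-0.2,0.075,0.075],[0.2,-1,0.2,0.95,-0.25,0.09,0.09],[0.2,-1,0.2,0.95,-0.3,0.11,0.11],[0.2,-1,0.2,0.95,-0.35,0.13,0.13],[0.2,-1,0.2,0.95,-0.4,0.15,0.15],[0.2,-1,0.2,0.95,-0.477,0.175,0.175]],
  ],
)

```text
t: 29.95
tcp_pos: [0.5375, -0.2132, 0.2155]
orientation: [-1.793, 0.218, 2.112]
contact_force: [0.6, 0.6, 0.1]
width: 0.0511
```

```bash
python3 log.py; python3 bp.py .45 .15 .36 -19
```

```text
29.95 q [-0.552  0.291  1.357  0.079  1.695  1.389] tcp [ 0.5375 -0.2132  0.2155] F [0.6 0.6 0.1] w 0.0511
shift,turn [-0.675 -3.195  2.319] [-0.012  0.058  0.037]
world X,Y,Z in tool [-0.13  -0.367 -0.921] [ 0.171 -0.923  0.344] [-0.977 -0.113  0.183]
[array([ 0.159, -0.075,  1.459,  0.   ,  1.758,  2.062])]
```

>>> carry_out(
  motion=[
    [[0.2,-0.5,-0.3,0.2,0,0.03,0.02],[0.2,-0.9,-0.6,0.4,-0.012,0.058,0.037],[0.2,-1,-0.8,0.5,-0.012,0.058,0.037],[0.2,-1,-0.8,0.5,-0.012,0.058,0.037]],
  ],
)

```text
t: 30.35
tcp_pos: [0.5345, -0.1368, 0.3368]
orientation: [-2.046, 0.341, 2.034]
contact_force: [1.0, 0.4, -0.7]
width: 0.051
```

```bash
python3 log.py; python3 bp.py .45 .15 .36 -19
```

```text
30.35 q [-0.392  0.084  1.345  0.003  1.707  1.513] tcp [ 0.5345 -0.1368  0.3368] F [ 1.   0.4 -0.7] w 0.051
shift,turn [-0.235 -2.434  1.736] [-0.001 -0.002  0.001]
world X,Y,Z in tool [ 0.006 -0.327 -0.945] [ 0.001 -0.945  0.327] [-1.    -0.003 -0.006]
[array([ 0.159, -0.075,  1.459,  0.   ,  1.758,  2.062])]
```

>>> carry_out(
  motion=[
    [[0.2,-0.2,-0.5,0.5,0,0,0],[0.2,-0.2,-0.95,0.95,0,0,0],[0.2,-0.2,-0.95,0.95,0,0,0]],
  ],
)

```text
t: 30.65
tcp_pos: [0.4748, -0.0171, 0.3518]
orientation: [-2.035, 0.342, 2.04]
contact_force: [-0.1, -0.7, 0.1]
width: 0.0512
```

>>> carry_out(
  motion=[
    [[0.2,0,-0.5,0.25,0,0,0],[0.2,0,-0.98,0.5,0,0,0],[0.2,0,-0.98,0.5,0,0,0]],
  ],
)

```text
t: 30.95
tcp_pos: [0.4601, 0.0939, 0.3521]
orientation: [-2.037, 0.339, 2.041]
contact_force: [0.9, -1.0, 0.6]
width: 0.0515
```

>>> carry_out(
  motion=[
    [[0.2,0,-0.5,0,0,0,0],[0.2,0,-1,0,0,0,0],[0.2,0,-1,0,0,0,0]],
  ],
)

```text
t: 31.25
tcp_pos: [0.4951, 0.1884, 0.3508]
orientation: [-2.035, 0.339, 2.044]
contact_force: [-0.1, -0.5, 0.6]
width: 0.0512
```

```bash
python3 log.py; python3 bp.py .51 .248 .1 -19; python3 br.py b2
```

```text
31.25 q [0.216 0.043 1.361 0.005 1.741 2.12 ] tcp [0.4951 0.1884 0.3508] F [-0.1 -0.5  0.6] w 0.0512
shift,turn [ 2.51  -0.605  0.043] [-0.     0.001  0.001]
world X,Y,Z in tool [-0.004 -0.327 -0.945] [ 0.004 -0.945  0.327] [-1.    -0.003  0.005]
[array([0.317, 0.233, 1.659, 0.   , 1.249, 2.219])]
top 0.68 mid [0.5423 0.4281] yaw 7.4 len 151.6 headw 34.8 greylen 40.0 hue [ 14. 106. 146.] 214
top 0.63 [0.3571 0.1175] nogrey 81
top 0.49 mid [0.5727 0.2764] yaw -94.3 len 28.8 headw 42.5 greylen 28.5 hue [ 14.  95. 138.] 94
top brush_c_mid 0.51 [0.5307 0.4228 0.011 ]
top brush_c_mid 0.51 [0.3576 0.1205 0.0071]
side 0.88 mid [0.3583 0.1173] yaw -145.0 len 161.5 headw 41.1 greylen 13.0 hue [ 25. 243. 217.] 320
side 0.84 mid [0.5178 0.2424] yaw -16.0 len 163.8 headw 25.8 greylen 61.4 hue [ 15. 135. 160.] 218
side 0.79 mid [0.534  0.4233] yaw 4.5 len 158.3 headw 44.1 greylen 39.1 hue [ 15.  135.  162.5] 223
side 0.59 [0.7694 0.0669] nogrey 457
side brush_a_mid 0.83 [0.5124 0.2482 0.0121]
side brush_b_mid 0.76 [0.5251 0.337  0.0096]
side brush_b_mid 0.65 [ 0.7696 -0.1532  0.0013]
side brush_c_mid 0.76 [0.5305 0.4257 0.0105]
side brush_c_mid 0.55 [0.3576 0.1235 0.0076]
side brush_c_mid 0.29 [ 0.5194  0.3341 -0.0052]
```

>>> carry_out(
  motion=[
    [[0.2,0.5,-0.5,0.04,0,0,0],[0.2,1,-0.605,0.04,0,0,0],[0.2,1,-0.605,0.04,0,0,0]],
  ],
)

```text
t: 32.05
tcp_pos: [0.5094, 0.2442, 0.2485]
orientation: [-2.033, 0.344, 2.045]
contact_force: [-0.6, -0.4, 0.0]
width: 0.0512
```

>>> carry_out(
  motion=[
    [[0.2,0.5,0,0,0,0,0],[0.2,1,0,0,0,0,0],[0.2,1,0,0,0,0,0],[0.2,1,0,0,0,0,0]],
  ],
)

```text
t: 32.45
tcp_pos: [0.5104, 0.2437, 0.154]
orientation: [-2.035, 0.343, 2.039]
contact_force: [0.8, -1.0, 1.1]
width: 0.0511
```

```bash
python3 log.py; python3 bp.py .511 .248 .031 -19; python3 -c "
from en import *
p=robot.camera('side');x=w2p(p,[[.51,.25,0]])[0].astype(int)
cv2.imwrite('pics/s12.png',cv2.resize(p['color'][max(0,x[1]-60):x[1]+60,max(0,x[0]-80):x[0]+80],None,fx=5,fy=5,interpolation=cv2.INTER_CUBIC))"
```

```text
32.45 q [0.307 0.184 1.602 0.004 1.356 2.214] tcp [0.5104 0.2437 0.154 ] F [ 0.8 -1.   1.1] w 0.0511
shift,turn [ 1.23  -0.04   0.006] [-0.002  0.001  0.001]
world X,Y,Z in tool [-0.001 -0.331 -0.944] [ 0.003 -0.944  0.331] [-1.    -0.003  0.002]
[array([0.316, 0.31 , 1.718, 0.   , 1.113, 2.219])]
```

View pics/s12.png

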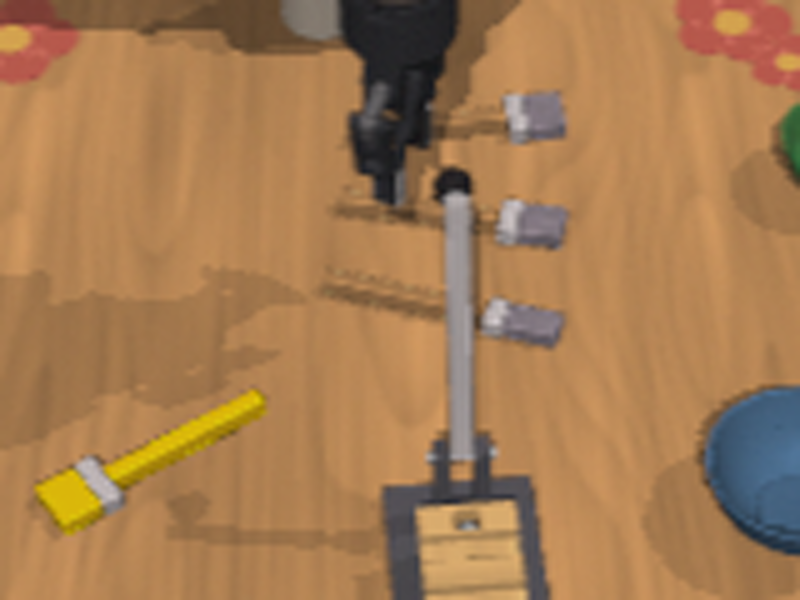

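Descend to about z = 0.031 and close on brush a.

>>> carry_out(
  motion=[
    [[0.2,0.4,-0.04,0,0,0,0],[0.2,0.8,-0.04,0,0,0,0],[0.2,0.9,-0.04,0,0,0,0],[0.2,0.9,-0.04,0,0,0,0]],
  ],
  grip_force=40,
)

```text
t: 32.9
tcp_pos: [0.5119, 0.248, 0.0639]
orientation: [-2.036, 0.343, 2.039]
contact_force: [0.4, 0.5, 1.2]
width: 0.051
```

```bash
python3 log.py; python3 bp.py .511 .248 .031 -19
```

```text
32.9 q [0.314 0.273 1.69  0.004 1.178 2.22 ] tcp [0.5119 0.248  0.0639] F [0.4 0.5 1.2] w 0.051
shift,turn [0.329 0.004 0.008] [-0.002  0.001  0.001]
world X,Y,Z in tool [-0.001 -0.33  -0.944] [ 0.003 -0.944  0.33 ] [-1.    -0.003  0.002]
[array([0.316, 0.31 , 1.718, 0.   , 1.113, 2.219])]
```

>>> carry_out(
  motion=[
    [[0.2,0.2,0,0,0,0,0],[0.2,0.33,0,0,0,0,0],[0.2,0.33,0,0,0,0,0],[-1,0.33,0,0,0,0,0],[-1,0.33,0,0,0,0,0],[-1,0.33,0,0,0,0,0],[-1,0.33,0,0,0,0,0],[-1,0.33,0,0,0,0,0]],
  ],
  grip_force=40,
)

```text
t: 33.7
tcp_pos: [0.5118, 0.2482, 0.0309]
orientation: [-2.037, 0.342, 2.038]
contact_force: [-2.5, 0.1, 7.8]
width: 0.0127
```

```bash
python3 log.py; python3 bp.py .511 .248 .25 3.5
```

```text
33.7 q [0.314 0.311 1.717 0.004 1.112 2.22 ] tcp [0.5118 0.2482 0.0309] F [-2.5  0.1  7.8] w 0.0127
shift,turn [-2.191 -0.003  0.009] [-0.127  0.     0.001]
world X,Y,Z in tool [ 0.    -0.33  -0.944] [ 0.004 -0.944  0.33 ] [-1.    -0.004  0.001]
[array([0.316, 0.137, 1.459, 0.   , 1.545, 1.826])]
```

>>> carry_out(
  motion=[
    [[-1,-0.3,0,0,0,0,0],[-1,-0.7,0,0,0,0,0],[-1,-1,0,0,0,0,0],[-1,-1,0,0,0,0,0]],
  ],
)

```text
t: 34.1
tcp_pos: [0.5132, 0.2483, 0.1346]
orientation: [-2.041, 0.339, 2.032]
contact_force: [-0.0, 0.7, -0.1]
width: 0.0128
```

>>> carry_out(
  motion=[
    [[-1,-0.5,0,0,0,0,0],[-1,-1,0,0,0,0,0],[-1,-1,0,0,-0.05,0,0],[-1,-1,0,0,-0.127,0,0],[-1,-1,0,0,-0.127,0,0]],
  ],
)

```text
t: 34.6
tcp_pos: [0.5115, 0.2473, 0.2297]
orientation: [2.187, 0.079, -2.189]
contact_force: [0.2, -0.1, -1.8]
width: 0.0122
```

```bash
python3 log.py; python3 bp.py .547 -.055 .35 3.5;python3 br.py b3
```

```text
34.6 q [0.313 0.145 1.491 0.004 1.505 1.815] tcp [0.5115 0.2473 0.2297] F [ 0.2 -0.1 -1.8] w 0.0122
shift,turn [-1.213  3.036 -0.146] [0.002 0.    0.001]
world X,Y,Z in tool [-0.001  0.069 -0.998] [ 0.003 -0.998 -0.069] [-1.    -0.003  0.001]
[array([-0.24 ,  0.084,  1.319, -0.   ,  1.739,  1.269])]
top 0.69 mid [0.354  0.1204] yaw -146.6 len 157.4 headw 38.2 greylen 15.2 hue [ 26. 154. 184.] 248
top brush_c_mid 0.53 [0.3551 0.1234 0.0052]
side 0.8 mid [0.5259 0.3305] yaw -9.6 len 162.0 headw 35.0 greylen 46.8 hue [ 15. 135. 158.] 222
side 0.73 mid [0.3566 0.1167] yaw -145.9 len 158.3 headw 41.0 greylen 13.0 hue [ 25. 243. 217.] 299
side 0.59 mid [0.5341 0.4237] yaw 5.5 len 158.8 headw 35.6 greylen 41.2 hue [ 15. 131. 110.] 221
side brush_a_mid 0.57 [0.5081 0.2505 0.2118]
side brush_a_mid 0.19 [ 0.5542 -0.1225  0.0634]
side brush_b_mid 0.71 [0.5213 0.3391 0.0076]
side brush_c_mid 0.62 [0.5345 0.4251 0.0094]
side brush_c_mid 0.55 [0.3594 0.1233 0.0092]
```

View pics/side_b3.png

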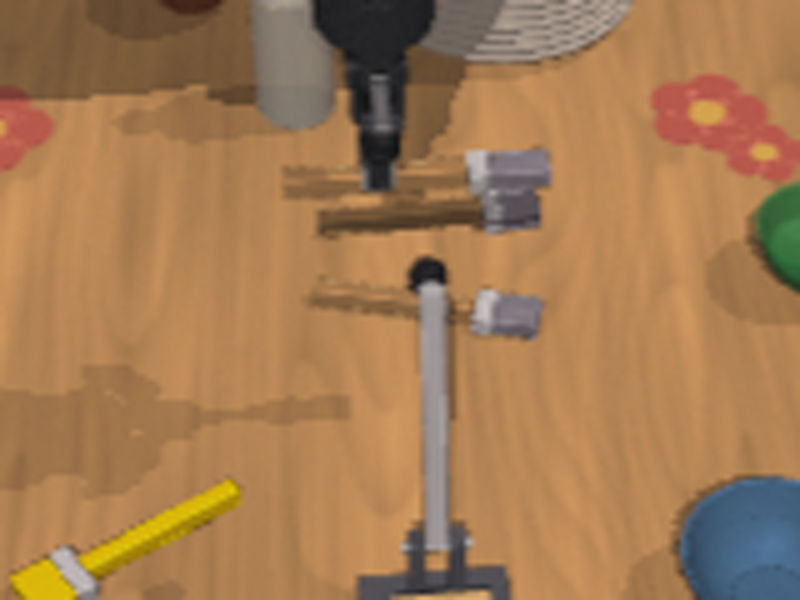

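>>> carry_out(
  motion=[
    [[-1,-0.5,0,0,0,0,0],[-1,-1,0,0,0,0,0],[-1,-1,0,0,0,0,0]],
  ],
)

```text
t: 35.4
tcp_pos: [0.5127, 0.2474, 0.3366]
orientation: [2.201, 0.075, -2.184]
contact_force: [1.2, 0.2, -0.4]
width: 0.0129
```

>>> carry_out(
  motion=[
    [[-1,-0.2,0.3,0,0,0,0],[-1,-0.25,0.8,-0.05,0,0,0],[-1,-0.25,1,-0.05,0,0,0],[-1,-0.25,1,-0.05,0,0,0]],
  ],
)

```text
t: 35.8
tcp_pos: [0.5233, 0.145, 0.3546]
orientation: [2.192, 0.068, -2.193]
contact_force: [0.3, 1.0, -0.9]
width: 0.0126
```

>>> carry_out(
  motion=[
    [[-1,0,0.5,0,0,0,0],[-1,0,1,-0.05,0,0,0],[-1,0,1,-0.05,0,0,0]],
  ],
)

```text
t: 36.1
tcp_pos: [0.5347, 0.0439, 0.3536]
orientation: [2.191, 0.066, -2.195]
contact_force: [0.1, 1.5, -0.0]
width: 0.0126
```

>>> carry_out(
  motion=[
    [[-1,0,0.5,0,0,0,0],[-1,0,1,-0.05,0,0,0],[-1,0,1,-0.05,0,0,0],[-1,0,1,-0.05,0,0,0]],
  ],
)

```text
t: 36.5
tcp_pos: [0.5456, -0.052, 0.3533]
orientation: [2.191, 0.071, -2.194]
contact_force: [-0.3, 0.7, -0.9]
width: 0.0127
```

```bash
python3 log.py; cat > pl.py <<'E'
from bp import *
import sys
g,yo,h=[float(v) for v in sys.argv[1:4]]  # groove x, stand y offset of tcp, height above placed (mm)
P=S(g,yo,55+31+h)
s=robot.sense();R0=R.from_rotvec(s['orientation']).as_matrix()
print("target",P,"shift,turn",*plan(P,jaw(3.5)))
E
python3 pl.py 0 0 100; cat > hand.py <<'E'
from bp import *
import sys
s=robot.sense();c=np.array(s["tcp_pos"])
for n in('side','top'):
  p=robot.camera(n);W=cloud(p)
  for t in('brush_a_mid','brush_b_mid','brush_c_mid'):
    for d in robot.place_of(p,t)[:2]:
        w=c2w(p,d['position'])
        if np.linalg.norm(w-c)<.08: print(n,t,round(d['p'],2),"rel tcp in stand",np.array([(w-c)@SX,(w-c)@SY,(w-c)[2]])*1000)
  for d in robot.masks_of(p,'brush_a')[:6]:
    q=W[d['region']];q=q[~np.isnan(q[:,0])]-c
    if np.linalg.norm(np.median(q,0))>.1: continue
    l=np.stack([q@SX,q@SY,q[:,2]],1)*1000;l=l[(l[:,2]<-5)&(l[:,2]>-45)]
    if len(l)>20: print(n,"mask extents",np.percentile(l,[1,50,99],axis=0))
  x=w2p(p,[c])[0].astype(int)
  cv2.imwrite(f'pics/{n}_{sys.argv[1]}.png',cv2.resize(p['color'][max(0,x[1]-60):x[1]+60,max(0,x[0]-80):x[0]+80],None,fx=5,fy=5,interpolation=cv2.INTER_CUBIC))
E
python3 hand.py h1
```

```text
36.5 q [-0.237  0.082  1.315  0.003  1.748  1.274] tcp [ 0.5456 -0.052   0.3533] F [-0.3  0.7 -0.9] w 0.0127
target [ 0.547 -0.055  0.186] shift,turn [ 1.673  0.036 -0.019] [-0.     0.     0.001]
side brush_a_mid 0.66 rel tcp in stand [ -1.292  -0.078 -21.101]
side mask extents [[ -14.015 -110.602  -29.576]
 [  -5.126  -44.39   -16.106]
 [  11.45    60.323  -10.38 ]]
top mask extents [[ -2.85   41.801 -25.787]
 [  3.558  50.737 -15.113]
 [ 10.089  59.55  -10.423]]
```

View pics/side_h1.png

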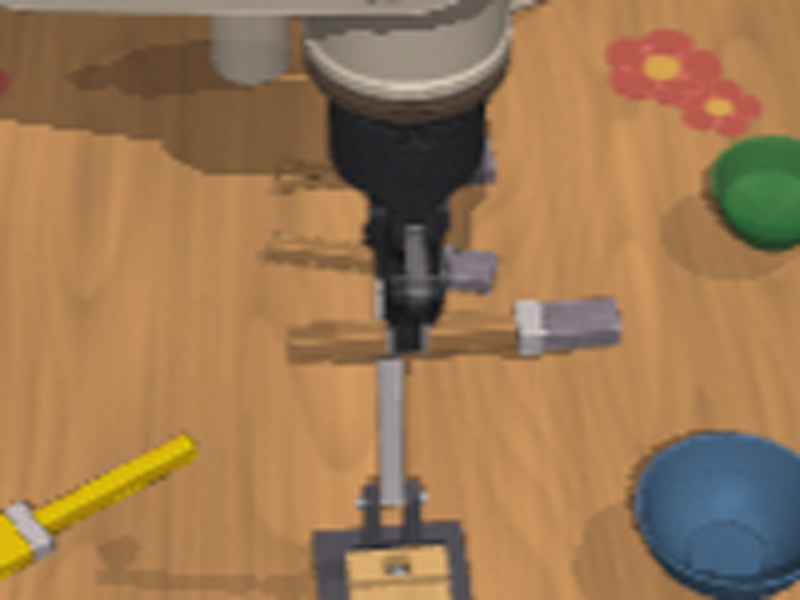

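>>> carry_out(
  motion=[
    [[-1,0.5,0.036,-0.02,0,0,0],[-1,0.97,0.036,-0.02,0,0,0],[-1,0.97,0.036,-0.02,0,0,0]],
  ],
)

```text
t: 37.3
tcp_pos: [0.5455, -0.0542, 0.251]
orientation: [2.182, 0.075, -2.203]
contact_force: [-1.0, 0.5, -0.2]
width: 0.0125
```

>>> carry_out(
  motion=[
    [[-1,0.5,0,0,0,0,0],[-1,0.97,0,0,0,0,0],[-1,0.97,0,0,0,0,0],[-1,0.97,0,0,0,0,0]],
  ],
)

```text
t: 37.7
tcp_pos: [0.5483, -0.0545, 0.1624]
orientation: [2.191, 0.072, -2.191]
contact_force: [0.2, -0.0, 0.9]
width: 0.0126
```

```bash
python3 log.py; python3 pl.py 0 0 15; python3 pl.py 0 0 2; python3 hand.py h2;python3 -c "
from bp import *
p=robot.camera('top');W=cloud(p);l=np.stack([(W-SO)@SX,(W-SO)@SY,W[...,2]],-1).reshape(-1,3)*1000
l=l[(l[:,1]<28)&(l[:,1]>15)&(np.abs(l[:,0])<75)&(l[:,2]>40)&(l[:,2]<75)]
print([(x+2,round(float(np.median(k[:,2])),1),len(k)) for x in range(-74,74,4) if len(k:=l[(l[:,0]>=x)&(l[:,0]<x+4)])>2])"
```

```text
37.7 q [-0.241  0.149  1.625  0.003  1.368  1.267] tcp [ 0.5483 -0.0545  0.1624] F [ 0.2 -0.   0.9] w 0.0126
target [ 0.547 -0.055  0.101] shift,turn [0.614 0.004 0.01 ] [ 0.    -0.     0.001]
target [ 0.547 -0.055  0.088] shift,turn [0.744 0.005 0.01 ] [ 0.    -0.     0.001]
side brush_a_mid 0.73 rel tcp in stand [  0.366  -1.534 -21.843]
side mask extents [[ -12.382 -109.523  -29.734]
 [  -3.837  -50.833  -16.407]
 [  11.936   58.773  -10.323]]
[(52, 58.7, 3), (56, 61.1, 3), (60, 59.6, 4), (64, 62.8, 4), (68, 60.2, 5), (72, 58.9, 5)]
```

View pics/side_h2.png

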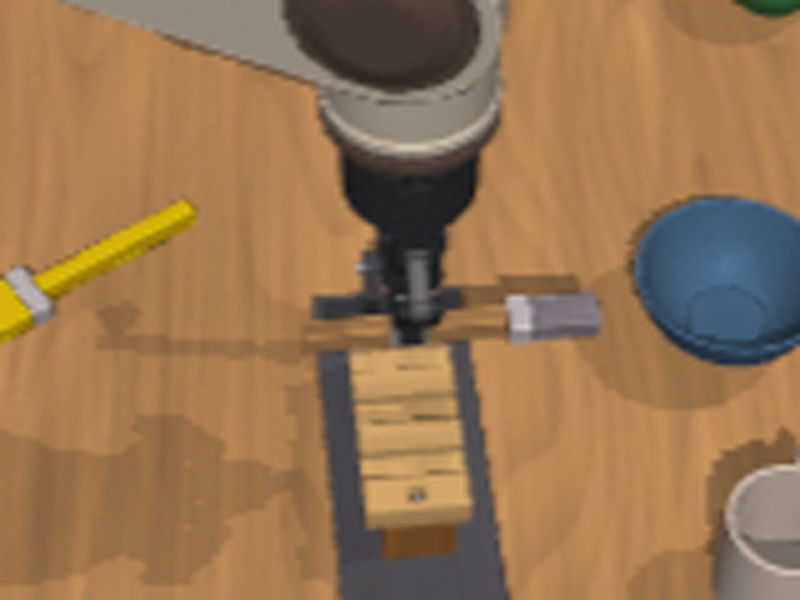

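>>> carry_out(
  motion=[
    [[-1,0.3,0.004,0.01,0,0,0],[-1,0.55,0.004,0.01,0,0,0],[-1,0.65,0.004,0.01,0,0,0],[-1,0.72,0.004,0.01,0,0,0],[-1,0.72,0.004,0.01,0,0,0],[-1,0.72,0.004,0.01,0,0,0]],
  ],
)

```text
t: 38.85
tcp_pos: [0.5468, -0.0547, 0.0886]
orientation: [2.191, 0.072, -2.191]
contact_force: [0.3, -0.5, 0.5]
width: 0.0126
```

```bash
python3 log.py; python3 pl.py 0 0 0
```

```text
38.85 q [-0.242  0.211  1.712  0.003  1.219  1.266] tcp [ 0.5468 -0.0547  0.0886] F [ 0.3 -0.5  0.5] w 0.0126
target [ 0.547 -0.055  0.086] shift,turn [ 0.026  0.001 -0.006] [ 0.    -0.     0.001]
```

>>> carry_out(
  motion=[
    [[-1,0.015,0,0,0,0,0],[-1,0.022,0,0,0,0,0],[-1,0.022,0,0,0,0,0],[-0.4,0.022,0,0,0,0,0],[-0.4,0.022,0,0,0,0,0],[-0.4,0.022,0,0,0,0,0],[-0.4,-0.2,0,0,0,0,0],[-0.4,-0.6,0,0,0,0,0],[-0.4,-1,0,0,0,0,0],[-0.4,-1,0,0,0,0,0]],
  ],
)

```text
t: 39.85
tcp_pos: [0.5482, -0.0553, 0.193]
orientation: [2.197, 0.07, -2.183]
contact_force: [0.7, 0.7, -0.7]
width: 0.0258
```

>>> carry_out(
  motion=[
    [[0,-0.5,0,0,0,0,0],[0,-1,0,0,0,0,0],[0,-1,-0.3,0,0,0,0],[0,-1,-0.3,0,0,0,0]],
  ],
)

```text
t: 40.25
tcp_pos: [0.5449, -0.0234, 0.2888]
orientation: [2.192, 0.074, -2.189]
contact_force: [0.5, 0.2, -0.8]
width: 0.0428
```

```bash
python3 log.py; python3 seat.py 13; python3 br.py b4
```

```text
40.25 q [-0.186  0.078  1.446  0.004  1.617  1.321] tcp [ 0.5449 -0.0234  0.2888] F [ 0.5  0.2 -0.8] w 0.0428
top []
((0.0, 0.0), (0.0, 0.0), 0.0)
side [(-70, 60.2, 56), (-60, 62.3, 54), (-50, 60.5, 31), (-40, 55.8, 43), (-30, 59.8, 77), (-20, 63.2, 42), (-10, 62.7, 58), (0, 70.2, 65), (10, 68.0, 17), (20, 62.8, 44), (30, 62.2, 24), (40, 55.9, 37), (50, 59.9, 67), (60, 63.1, 32), (70, 61.0, 34)]
((-0.5369415283203125, 0.0059661865234375), (51.60438537597656, 142.7238311767578), 89.91356658935547)
top 0.82 mid [0.5345 0.4282] yaw 6.8 len 158.7 headw 37.4 greylen 41.2 hue [ 14. 107. 110.] 248
top 0.58 mid [0.3502 0.118 ] yaw -147.5 len 150.8 headw 33.9 greylen 13.2 hue [ 26. 156. 187.] 182
top brush_b_mid 0.53 [0.5206 0.3341 0.0083]
top brush_c_mid 0.74 [0.3565 0.1212 0.0103]
top brush_c_mid 0.55 [0.5286 0.4234 0.0101]
top brush_c_mid 0.36 [0.5199 0.334  0.002 ]
side 0.51 mid [0.5226 0.3281] yaw -16.7 len 163.6 headw 32.6 greylen 36.1 hue [ 15. 134. 158.] 158
side brush_a_mid 0.6 [ 0.5482 -0.0532  0.0654]
side brush_a_mid 0.18 [ 0.5522 -0.056   0.0512]
side brush_b_mid 0.57 [0.5211 0.3395 0.0114]
side brush_b_mid 0.53 [ 0.5339 -0.3407 -0.0004]
side brush_c_mid 0.7 [0.3612 0.1221 0.0058]
side brush_c_mid 0.48 [0.5318 0.4225 0.0124]
```

View pics/side13.png

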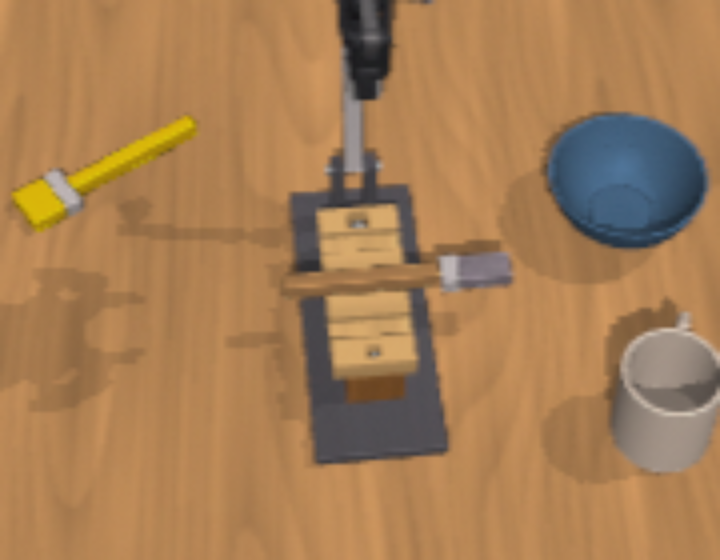

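View pics/side_b4.png

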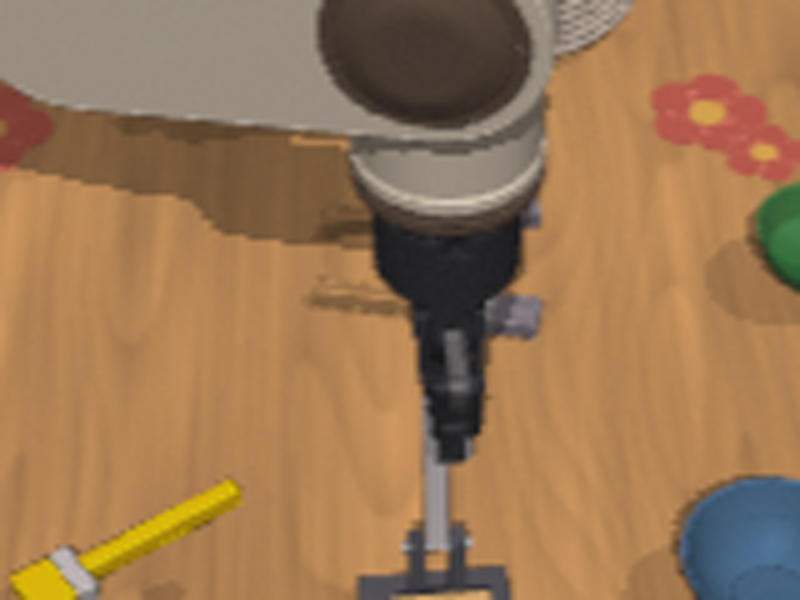

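>>> carry_out(
  motion=[
    [[0.2,-0.5,0,0,0,0,0],[0.2,-0.7,0,0,0,0,0],[0.2,-0.75,-0.4,0,0,0,0],[0.2,-0.75,-0.9,0,0,0,0],[0.2,-0.75,-0.98,0,0,0,0]],
  ],
)

```text
t: 41.35
tcp_pos: [0.5382, 0.0759, 0.3635]
orientation: [2.19, 0.076, -2.191]
contact_force: [0.2, -0.7, -0.3]
width: 0.0513
```

>>> carry_out(
  motion=[
    [[0.2,0,-0.5,0,0,0,0],[0.2,0,-1,0,0,0,0],[0.2,0,-1,0,0,0,0]],
  ],
)

```text
t: 41.65
tcp_pos: [0.5316, 0.1766, 0.3632]
orientation: [2.188, 0.079, -2.191]
contact_force: [0.7, -0.3, -0.1]
width: 0.0514
```

>>> carry_out(
  motion=[
    [[0.2,0,-0.5,0,0.04,0,0],[0.2,0,-1,0,0.086,0,0],[0.2,0,-1,0,0.086,0,0]],
  ],
)

```text
t: 41.95
tcp_pos: [0.5257, 0.2752, 0.3632]
orientation: [-2.106, 0.22, 2.111]
contact_force: [0.6, -0.4, 0.0]
width: 0.0508
```

```bash
python3 log.py; python3 br.py b5; python3 bp.py .523 .335 .16 -12
```

```text
41.95 q [0.35  0.179 1.186 0.004 1.777 2.133] tcp [0.5257 0.2752 0.3632] F [ 0.6 -0.4  0. ] w 0.0508
top 0.74 mid [0.3549 0.1211] yaw -146.6 len 158.7 headw 38.2 greylen 14.3 hue [ 26. 155. 183.] 246
top brush_a_mid 0.6 [ 0.5445 -0.0531  0.0586]
top brush_c_mid 0.69 [0.3571 0.122  0.0068]
side 0.66 mid [0.5364 0.4242] yaw 7.8 len 157.0 headw 38.6 greylen 40.4 hue [ 15. 135. 160.] 220
side 0.63 mid [0.3571 0.1162] yaw -145.2 len 158.9 headw 34.4 greylen 12.7 hue [ 25. 243. 216.] 315
side 0.51 mid [0.5322 0.3292] yaw -9.7 len 152.8 headw 33.3 greylen 42.7 hue [ 15. 135. 159.] 164
side brush_a_mid 0.96 [ 0.5482 -0.0538  0.0673]
side brush_a_mid 0.3 [ 0.5197  0.3374 -0.0049]
side brush_b_mid 0.75 [0.5251 0.3399 0.0091]
side brush_b_mid 0.24 [ 0.5515 -0.0552  0.0019]
side brush_b_mid 0.24 [ 0.5543 -0.121   0.0508]
side brush_c_mid 0.78 [0.5324 0.4248 0.0086]
side brush_c_mid 0.54 [0.3588 0.1213 0.0069]
side brush_c_mid 0.45 [0.544  0.0079 0.0563]
shift,turn [ 2.041 -0.612  0.162] [0.    0.001 0.001]
world X,Y,Z in tool [-0.001 -0.207 -0.978] [ 0.003 -0.978  0.207] [-1.    -0.003  0.002]
[array([0.446, 0.291, 1.457, 0.   , 1.393, 2.226])]
```

View pics/side_b5.png

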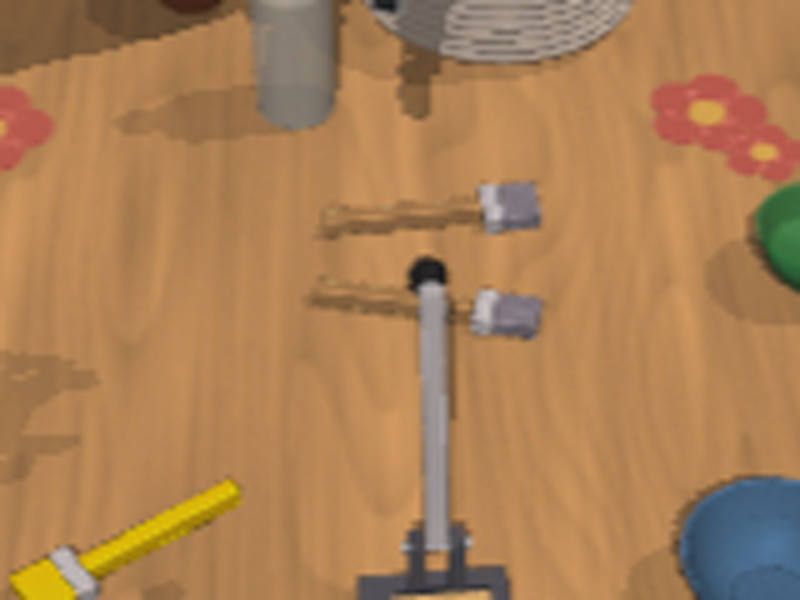

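>>> carry_out(
  motion=[
    [[0.2,0.5,-0.4,0.1,0,0,0],[0.2,1,-0.612,0.162,0,0,0],[0.2,1,-0.612,0.162,0,0,0]],
  ],
)

```text
t: 42.75
tcp_pos: [0.5216, 0.3362, 0.2595]
orientation: [-2.106, 0.218, 2.118]
contact_force: [-0.1, 0.2, -1.2]
width: 0.0511
```

>>> carry_out(
  motion=[
    [[0.2,0.5,0,0,0,0,0],[0.2,1,0,0,0,0,0],[0.2,1,0,0,0,0,0],[0.2,1,0,0,0,0,0]],
  ],
)

```text
t: 43.15
tcp_pos: [0.523, 0.3356, 0.1652]
orientation: [-2.109, 0.217, 2.112]
contact_force: [0.8, 0.6, 0.8]
width: 0.0513
```

```bash
python3 log.py; python3 bp.py .523 .335 .064 -12
```

```text
43.15 q [0.445 0.288 1.45  0.004 1.403 2.223] tcp [0.523  0.3356 0.1652] F [0.8 0.6 0.8] w 0.0513
shift,turn [ 1.012  0.009 -0.003] [0.    0.001 0.001]
world X,Y,Z in tool [-0.001 -0.206 -0.978] [ 0.003 -0.978  0.206] [-1.    -0.003  0.002]
[array([0.446, 0.371, 1.558, 0.   , 1.213, 2.226])]
```

>>> carry_out(
  motion=[
    [[0.2,0.5,0.009,0,0,0,0],[0.2,0.9,0.009,0,0,0,0],[0.2,1,0.009,0,0,0,0],[0.2,1,0.009,0,0,0,0],[0.2,1,0.009,0,0,0,0]],
  ],
)

```text
t: 43.65
tcp_pos: [0.5239, 0.3359, 0.0673]
orientation: [-2.112, 0.214, 2.108]
contact_force: [-0.6, -0.6, 0.7]
width: 0.0512
```

```bash
python3 log.py; python3 bp.py .523 .335 .031 -12
```

```text
43.65 q [0.445 0.368 1.555 0.004 1.214 2.222] tcp [0.5239 0.3359 0.0673] F [-0.6 -0.6  0.7] w 0.0512
shift,turn [0.363 0.012 0.008] [ 0.001 -0.     0.002]
world X,Y,Z in tool [ 0.002 -0.206 -0.979] [ 0.005 -0.978  0.206] [-1.    -0.005 -0.001]
[array([0.446, 0.407, 1.584, 0.   , 1.151, 2.226])]
```

>>> carry_out(
  motion=[
    [[0.2,0.2,0.01,0.01,0,0,0],[0.2,0.36,0.01,0.01,0,0,0],[0.2,0.36,0.01,0.01,0,0,0],[-1,0.36,0.01,0.01,0,0,0],[-1,0.36,0.01,0.01,0,0,0],[-1,0.36,0.01,0.01,0,0,0],[-1,0.36,0.01,0.01,0,0,0],[-1,0.36,0.01,0.01,0,0,0]],
  ],
  grip_force=40,
)

```text
t: 44.45
tcp_pos: [0.5217, 0.3348, 0.0291]
orientation: [-2.11, 0.215, 2.11]
contact_force: [-0.9, 0.3, 7.3]
width: 0.0126
```

```bash
python3 log.py
```

```text
44.45 q [0.445 0.405 1.59  0.004 1.145 2.221] tcp [0.5217 0.3348 0.0291] F [-0.9  0.3  7.3] w 0.0126
```

>>> carry_out(
  motion=[
    [[-1,-0.3,0,0,0,0,0],[-1,-0.7,0,0,0,0,0],[-1,-1,0,0,0,0,0],[-1,-1,0,0,0,0,0]],
  ],
)

```text
t: 44.85
tcp_pos: [0.5229, 0.335, 0.1332]
orientation: [-2.114, 0.212, 2.104]
contact_force: [0.8, -0.0, -0.6]
width: 0.0128
```

>>> carry_out(
  motion=[
    [[-1,-0.5,0,0,0,0,0],[-1,-1,0,0,0,0,0],[-1,-1,0,0,-0.04,0,0],[-1,-1,0,0,-0.086,0,0]],
  ],
)

```text
t: 45.25
tcp_pos: [0.5218, 0.334, 0.2295]
orientation: [2.191, 0.079, -2.188]
contact_force: [-0.1, 0.1, -0.9]
width: 0.0128
```

>>> carry_out(
  motion=[
    [[-1,-0.5,0,0,0,0,0],[-1,-1,0,0,0,0,0],[-1,-1,0.4,0,0,0,0],[-1,-1,0.4,0,0,0,0]],
  ],
)

```text
t: 45.65
tcp_pos: [0.5247, 0.2911, 0.3293]
orientation: [2.194, 0.07, -2.19]
contact_force: [-0.5, -0.3, -1.2]
width: 0.0124
```

```bash
python3 log.py;python3 hand.py h3; python3 pl.py 40 0 270
```

```text
45.65 q [0.377 0.189 1.241 0.003 1.709 1.887] tcp [0.5247 0.2911 0.3293] F [-0.5 -0.3 -1.2] w 0.0124
side brush_a_mid 0.25 rel tcp in stand [  2.194   1.159 -21.314]
side brush_b_mid 0.91 rel tcp in stand [  4.835   0.499 -18.775]
side mask extents [[ -18.624 -103.201  -26.814]
 [  -4.587  -44.95   -14.859]
 [  13.132   57.261   -8.464]]
target [ 0.545 -0.015  0.356] shift,turn [-0.295  3.095 -0.015] [0.001 0.    0.001]
```

View pics/side_h3.png

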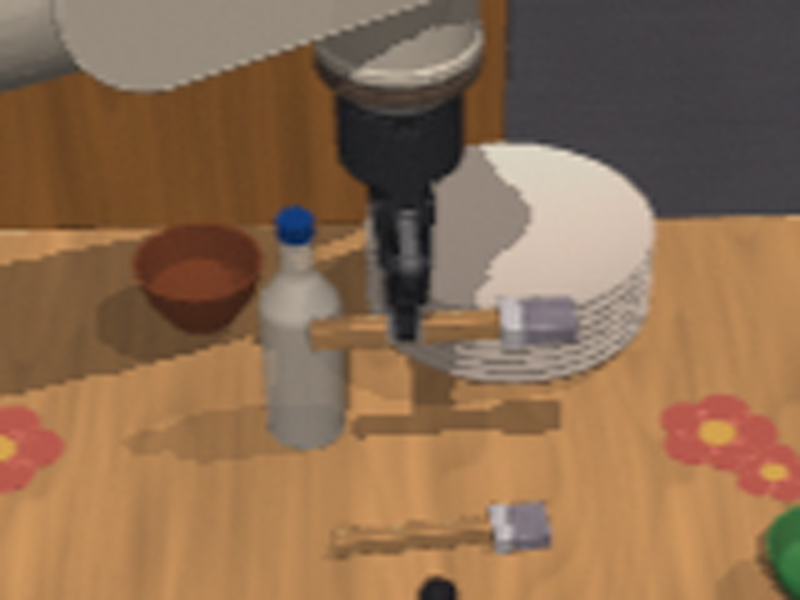

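>>> carry_out(
  motion=[
    [[-1,-0.3,0.3,0,0,0,0],[-1,-0.3,0.8,-0.01,0,0,0],[-1,-0.3,1,-0.01,0,0,0]],
  ],
)

```text
t: 46.45
tcp_pos: [0.5316, 0.1913, 0.3582]
orientation: [2.192, 0.071, -2.191]
contact_force: [1.1, 0.1, -1.2]
width: 0.0128
```

>>> carry_out(
  motion=[
    [[-1,0,0.5,0,0,0,0],[-1,0,1,0,0,0,0],[-1,0,1,0,0,0,0]],
  ],
)

```text
t: 46.75
tcp_pos: [0.5379, 0.0893, 0.3571]
orientation: [2.192, 0.066, -2.194]
contact_force: [-0.2, 1.2, -0.6]
width: 0.0127
```

>>> carry_out(
  motion=[
    [[-1,0,0.5,0,0,0,0],[-1,0,1,0,0,0,0],[-1,0,1,0,0,0,0],[-1,0,1,0,0,0,0]],
  ],
)

```text
t: 47.15
tcp_pos: [0.5439, -0.0066, 0.3567]
orientation: [2.191, 0.07, -2.194]
contact_force: [0.1, 0.1, -0.4]
width: 0.0123
```

```bash
python3 log.py; python3 pl.py 40 0 80
```

```text
47.15 q [-0.156  0.073  1.317  0.003  1.753  1.355] tcp [ 0.5439 -0.0066  0.3567] F [ 0.1  0.1 -0.4] w 0.0123
target [ 0.545 -0.015  0.166] shift,turn [ 1.907  0.09  -0.008] [-0.     0.     0.001]
```

>>> carry_out(
  motion=[
    [[-1,0.3,0.09,0,0,0,0],[-1,0.6,0.09,0,0,0,0],[-1,0.95,0.09,0,0,0,0],[-1,0.95,0.09,0,0,0,0]],
  ],
)

```text
t: 47.55
tcp_pos: [0.5429, -0.013, 0.2578]
orientation: [2.183, 0.075, -2.199]
contact_force: [-0.5, -0.6, 0.4]
width: 0.0125
```

>>> carry_out(
  motion=[
    [[-1,0.5,0,0,0,0,0],[-1,0.95,0,0,0,0,0],[-1,0.95,0,0,0,0,0],[-1,0.95,0,0,0,0,0]],
  ],
)

```text
t: 47.95
tcp_pos: [0.5449, -0.0137, 0.1691]
orientation: [2.191, 0.073, -2.191]
contact_force: [0.3, 0.6, 1.1]
width: 0.0123
```

```bash
python3 log.py; python3 pl.py 40 0 4;python3 hand.py h4
```

```text
47.95 q [-0.168  0.132  1.631  0.003  1.38   1.339] tcp [ 0.5449 -0.0137  0.1691] F [0.3 0.6 1.1] w 0.0123
target [ 0.545 -0.015  0.09 ] shift,turn [0.791 0.014 0.   ] [0.001 0.    0.001]
side brush_b_mid 0.66 rel tcp in stand [  3.263   0.187 -20.684]
side mask extents [[ -17.004 -105.156  -26.956]
 [  -3.88   -58.261  -14.327]
 [  12.831   56.945   -8.437]]
top mask extents [[ -11.888 -107.12   -20.211]
 [   0.516  -96.365  -14.496]
 [  11.953   57.546   -8.443]]
```

View pics/side_h4.png

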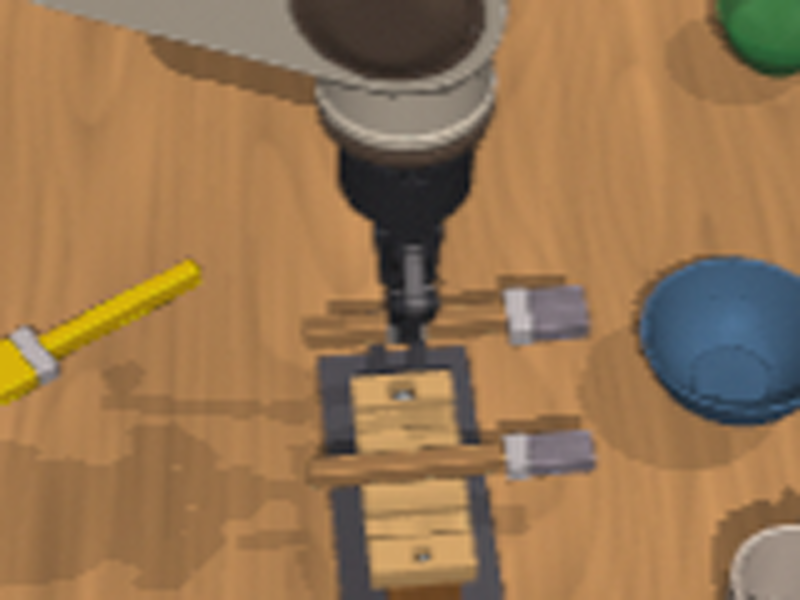

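>>> carry_out(
  motion=[
    [[-1,0.4,0.014,0,0,0,0],[-1,0.65,0.014,0,0,0,0],[-1,0.75,0.014,0,0,0,0],[-1,0.79,0.014,0,0,0,0],[-1,0.79,0.014,0,0,0,0],[-1,0.79,0.014,0,0,0,0]],
  ],
)

```text
t: 49.05
tcp_pos: [0.5448, -0.0154, 0.089]
orientation: [2.192, 0.072, -2.191]
contact_force: [-0.9, -1.2, 0.6]
width: 0.0127
```

```bash
python3 log.py; python3 pl.py 40 0 -0.5
```

```text
49.05 q [-0.171  0.201  1.723  0.003  1.217  1.336] tcp [ 0.5448 -0.0154  0.089 ] F [-0.9 -1.2  0.6] w 0.0127
target [ 0.545 -0.015  0.086] shift,turn [ 0.035 -0.005 -0.002] [ 0.    -0.     0.001]
```

>>> carry_out(
  motion=[
    [[-1,0.02,-0.005,0,0,0,0],[-1,0.032,-0.005,0,0,0,0],[-1,0.032,-0.005,0,0,0,0],[-0.4,0.032,-0.005,0,0,0,0],[-0.4,0.032,-0.005,0,0,0,0],[-0.4,0.032,-0.005,0,0,0,0],[-0.4,-0.2,-0.005,0,0,0,0],[-0.4,-0.6,-0.005,0,0,0,0],[-0.4,-1,0,0,0,0,0],[-0.4,-1,0,0,0,0,0]],
  ],
)

```text
t: 50.05
tcp_pos: [0.546, -0.0158, 0.1931]
orientation: [2.198, 0.071, -2.183]
contact_force: [1.2, -0.5, -0.3]
width: 0.0256
```

>>> carry_out(
  motion=[
    [[0,-0.5,0,0,0,0,0],[0,-1,0,0,0,0,0],[0,-1,0,0,0,0,0]],
  ],
)

```text
t: 50.35
tcp_pos: [0.5458, -0.0161, 0.2942]
orientation: [2.199, 0.07, -2.182]
contact_force: [0.9, 0.0, -0.8]
width: 0.0428
```

>>> carry_out(
  motion=[
    [[0.2,-0.4,0,0,0,0,0],[0.2,-0.7,-0.3,0,0,0,0],[0.2,-0.7,-0.8,0,0,0,0],[0.2,-0.7,-0.98,0.04,0,0,0]],
  ],
)

```text
t: 50.75
tcp_pos: [0.5343, 0.0842, 0.3586]
orientation: [2.191, 0.075, -2.191]
contact_force: [-0.3, -0.2, -0.2]
width: 0.0513
```

>>> carry_out(
  motion=[
    [[0.2,0,-0.5,0,0,0,0],[0.2,0,-1,0.05,0,0,0],[0.2,0,-1,0.05,0,0,0]],
  ],
)

```text
t: 51.05
tcp_pos: [0.5219, 0.1856, 0.358]
orientation: [2.188, 0.079, -2.191]
contact_force: [-0.7, -0.3, 0.7]
width: 0.0512
```

>>> carry_out(
  motion=[
    [[0.2,0,-0.5,0,0,0,0],[0.2,0,-1,0.05,0,0,0],[0.2,0,-1,0.05,0,0,0]],
  ],
)

```text
t: 51.35
tcp_pos: [0.5107, 0.2846, 0.3579]
orientation: [2.187, 0.078, -2.192]
contact_force: [-0.3, -0.3, 0.1]
width: 0.0513
```

```bash
python3 log.py; python3 seat.py 14; python3 br.py b6; python3 bp.py .532 .425 .16 6.4
```

```text
51.35 q [0.374 0.159 1.219 0.005 1.764 1.879] tcp [0.5107 0.2846 0.3579] F [-0.3 -0.3  0.1] w 0.0513
top [(-70, 62.0, 28), (-60, 61.5, 35), (-50, 58.4, 44), (-40, 54.9, 40), (-30, 56.2, 38), (-20, 61.8, 37), (-10, 60.2, 37), (0, 70.0, 37), (10, 63.5, 45), (20, 61.9, 35), (30, 59.1, 39), (40, 70.5, 41), (50, 64.1, 43), (60, 61.3, 38), (70, 61.3, 25)]
((0.204498291015625, 0.11778640747070312), (143.34332275390625, 51.430763244628906), 0.14341725409030914)
side [(-70, 60.8, 57), (-60, 62.3, 52), (-50, 61.6, 28), (-40, 55.9, 45), (-30, 59.4, 75), (-20, 63.0, 45), (-10, 63.6, 51), (0, 70.0, 71), (10, 68.4, 14), (20, 62.3, 44), (30, 62.9, 59), (40, 70.4, 55), (50, 69.1, 20), (60, 62.4, 26), (70, 61.1, 34)]
((-0.02617645263671875, 0.05524444580078125), (51.83135223388672, 143.71768188476562), 89.8863296508789)
shift,turn [ 1.99  -1.434 -0.291] [-0.016  0.     0.001]
world X,Y,Z in tool [-0.001  0.062 -0.998] [ 0.003 -0.998 -0.062] [-1.    -0.003  0.001]
[array([0.561, 0.412, 1.295, 0.   , 1.434, 2.02 ])]Traceback (most recent call last):
  File "br.py", line 29, in <module>
    for b in brushes(p): print(n,*b)
             ~~~~~~~^^^
  File "br.py", line 18, in brushes
    vx,vy,x0,y0=cv2.fitLine(hp.astype(np.float32),cv2.DIST_HUBER,0,.001,.001).ravel()
                ~~~~~~~~~~~^^^^^^^^^^^^^^^^^^^^^^^^^^^^^^^^^^^^^^^^^^^^^^^^^^
cv2.error: OpenCV(4.12.0) /io/opencv/modules/imgproc/src/linefit.cpp:50: error: (-215:Assertion failed) count > 0 in function 'fitLine2D_wods'
```

View pics/side14.png

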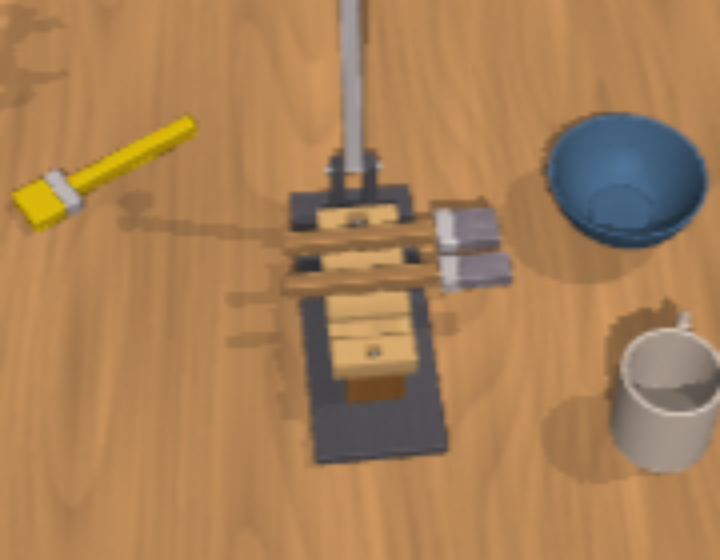

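Both a and b lie flat in their grooves (tops at 70 mm). Look for c.

```bash
sed -i 's/if grey.sum()<8:/if grey.sum()<8 or (~grey).sum()<20:/' br.py; python3 br.py b6
```

```text
top 0.54 mid [0.3514 0.1187] yaw -147.2 len 153.4 headw 35.9 greylen 15.0 hue [ 26. 156. 183.] 238
top brush_a_mid 0.67 [ 0.5428 -0.0524  0.0621]
top brush_a_mid 0.34 [0.4421 0.5693 0.0001]
top brush_b_mid 0.78 [ 0.5431 -0.015   0.0626]
top brush_c_mid 0.62 [0.3578 0.1216 0.0076]
side 0.82 mid [0.3552 0.1158] yaw -145.6 len 156.9 headw 39.8 greylen 15.0 hue [ 25. 243. 216.] 313
side 0.58 mid [0.5307 0.4701] yaw 2.9 len 154.0 headw 42.8 greylen 39.8 hue [ 15. 135. 161.] 223
side brush_a_mid 0.72 [ 0.5467 -0.0501  0.0694]
side brush_b_mid 0.73 [ 0.546  -0.0119  0.0665]
side brush_c_mid 0.75 [0.3573 0.1248 0.0091]
side brush_c_mid 0.48 [0.5253 0.473  0.0075]
```

View pics/side_b6.png

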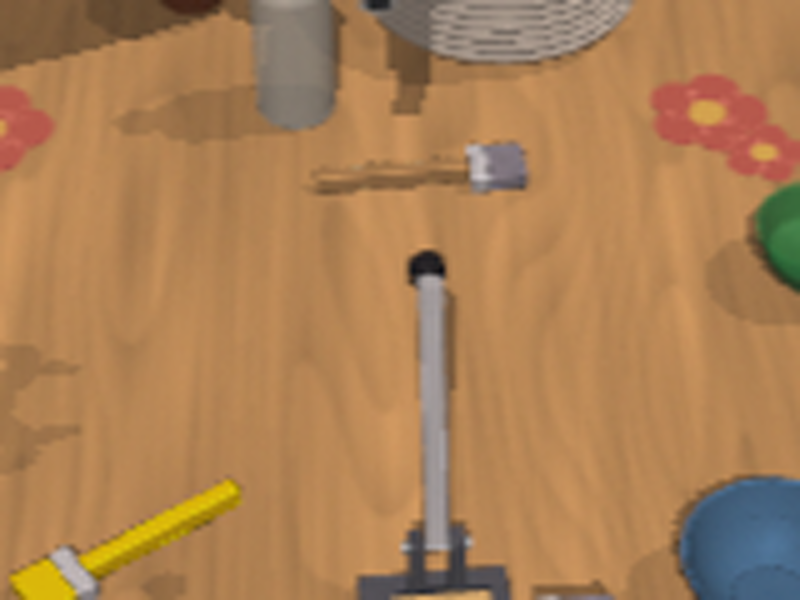

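```bash
python3 bp.py .526 .4715 .26 4
```

```text
shift,turn [ 0.994 -1.898 -0.26 ] [-0.002  0.     0.001]
world X,Y,Z in tool [-0.001  0.062 -0.998] [ 0.003 -0.998 -0.062] [-1.    -0.003  0.001]
[array([0.622, 0.429, 1.069, 0.   , 1.643, 2.123])]
```

>>> carry_out(
  motion=[
    [[0.2,0,-0.5,0,0,0,0],[0.2,0,-0.95,-0.26,0,0,0],[0.2,0,-0.95,-0.26,0,0,0]],
  ],
)

```text
t: 52.35
tcp_pos: [0.5329, 0.3807, 0.3562]
orientation: [2.185, 0.074, -2.194]
contact_force: [0.0, -0.7, -0.5]
width: 0.0509
```

>>> carry_out(
  motion=[
    [[0.2,0.2,-0.5,0,0,0,0],[0.2,0.7,-0.95,0,0,0,0],[0.2,1,-0.95,0,0,0,0],[0.2,1,-0.95,0,0,0,0]],
  ],
)

```text
t: 52.75
tcp_pos: [0.5239, 0.4725, 0.2522]
orientation: [2.177, 0.068, -2.198]
contact_force: [0.1, -0.9, -1.0]
width: 0.0516
```

```bash
python3 log.py; python3 bp.py .526 .4715 .16 4; python3 br.py b7
```

```text
52.75 q [0.623 0.434 1.078 0.004 1.638 2.13 ] tcp [0.5239 0.4725 0.2522] F [ 0.1 -0.9 -1. ] w 0.0516
shift,turn [ 0.922  0.01  -0.029] [-0.002  0.003 -0.001]
world X,Y,Z in tool [-0.009  0.064 -0.998] [-0.002 -0.998 -0.064] [-1.     0.002  0.009]
[array([0.622, 0.465, 1.221, 0.   , 1.456, 2.123])]
top 0.84 mid [0.325  0.1012] yaw 32.9 len 112.3 headw 31.2 greylen 13.8 hue [ 26. 159. 183.] 118
top 0.79 mid [0.5346 0.4757] yaw 5.2 len 149.4 headw 36.4 greylen 40.3 hue [ 14. 105. 142.] 236
top brush_a_mid 0.72 [ 0.5469 -0.0562  0.0627]
top brush_a_mid 0.56 [ 0.5423 -0.0524  0.0639]
top brush_b_mid 0.71 [ 0.5434 -0.0138  0.0622]
top brush_b_mid 0.58 [ 0.7633 -0.1523  0.0002]
top brush_c_mid 0.78 [0.3571 0.1212 0.008 ]
top brush_c_mid 0.72 [0.5221 0.474  0.0108]
side 0.59 mid [0.3538 0.1146] yaw -146.3 len 155.7 headw 36.3 greylen 14.0 hue [ 25.  243.  215.5] 305
side 0.53 mid [0.5267 0.4701] yaw 6.1 len 158.9 headw 40.9 greylen 41.3 hue [ 15. 135. 160.] 225
side brush_a_mid 0.56 [ 0.5473 -0.0543  0.0654]
side brush_b_mid 0.73 [ 0.5451 -0.013   0.0637]
side brush_c_mid 0.83 [0.3573 0.1256 0.0069]
side brush_c_mid 0.33 [ 0.5551 -0.1197  0.0554]
```

View pics/side_b7.png

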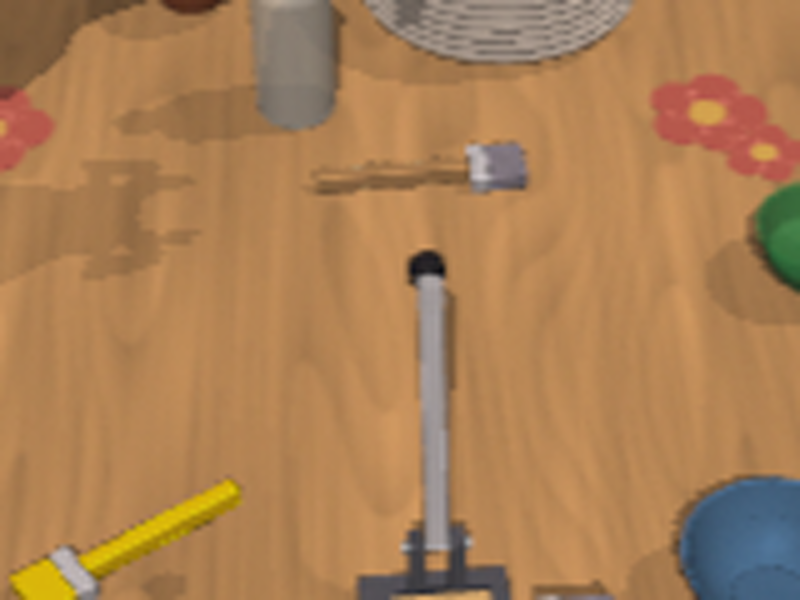

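>>> carry_out(
  motion=[
    [[0.2,0.5,0,0,0,0,0],[0.2,0.92,0,-0.01,-0.005,0.003,0],[0.2,0.92,0,-0.01,-0.005,0.003,0],[0.2,0.92,0,-0.01,-0.005,0.003,0]],
  ],
)

```text
t: 53.65
tcp_pos: [0.5269, 0.4723, 0.1687]
orientation: [2.192, 0.089, -2.175]
contact_force: [-0.3, -0.1, 1.1]
width: 0.0514
```

>>> carry_out(
  motion=[
    [[0.2,0.5,0,0,0,0,0],[0.2,0.9,0,0,0,0,0],[0.2,0.9,0,0,0,0,0],[0.2,0.9,0,0,0,0,0]],
  ],
)

```text
t: 54.05
tcp_pos: [0.5285, 0.4733, 0.0806]
orientation: [2.195, 0.091, -2.173]
contact_force: [0.7, -0.9, 1.4]
width: 0.0511
```

```bash
python3 log.py; python3 bp.py .525 .4725 .031 5;python3 -c "
from en import *
p=robot.camera('side');x=w2p(p,[[.526,.47,0]])[0].astype(int)
cv2.imwrite('pics/s15.png',cv2.resize(p['color'][max(0,x[1]-60):x[1]+60,max(0,x[0]-80):x[0]+80],None,fx=5,fy=5,interpolation=cv2.INTER_CUBIC))"
```

```text
54.05 q [ 6.230e-01  5.180e-01  1.309e+00 -1.000e-03  1.304e+00  2.116e+00] tcp [0.5285 0.4733 0.0806] F [ 0.7 -0.9  1.4] w 0.0511
shift,turn [0.496 0.008 0.04 ] [-0.003 -0.003  0.001]
world X,Y,Z in tool [ 0.01   0.078 -0.997] [ 0.006 -0.997 -0.078] [-1.    -0.005 -0.011]
[array([0.624, 0.563, 1.348, 0.   , 1.231, 2.107])]
```

View pics/s15.png

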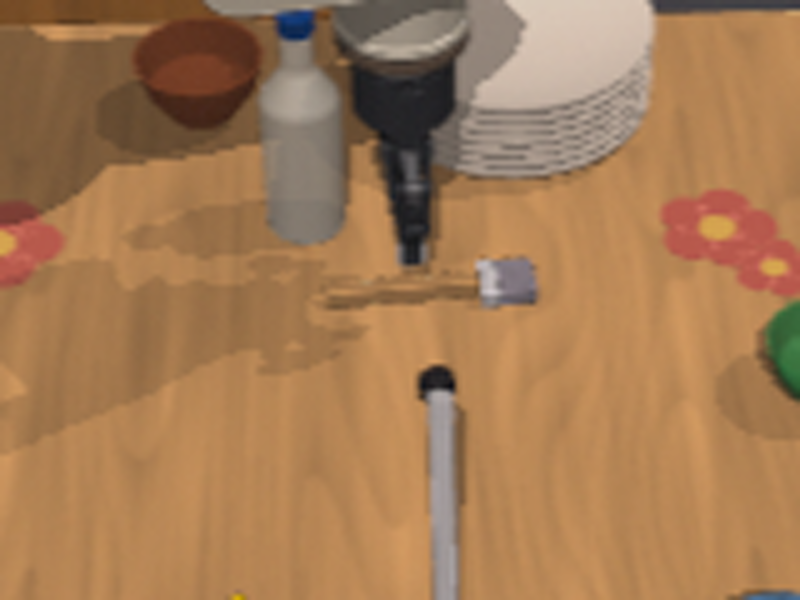

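```bash
python3 -c "
from en import *
for n in('top','side'):
  p=robot.camera(n);W=cloud(p);q=W.reshape(-1,3)
  m=(q[:,1]>.5)&(q[:,1]<.85)&(q[:,0]>.48)&(q[:,0]<.8)&(q[:,2]>.03)&(q[:,2]<.15)
  q=q[m]; r=cv2.minEnclosingCircle(q[:,:2].astype(np.float32)); print(n,len(q),r,np.percentile(q[:,2],[5,50,95]), q[:,1].min())
  k=q[q[:,0]<.56]; print(np.sort(k[:,1])[:10] if len(k) else None)
"
```

```text
top 3359 ((0.6197619438171387, 0.7209782004356384), 0.12098826467990875) [0.07 0.08 0.09] 0.6008076738143872
[0.66 0.67 0.67 0.67 0.67 0.67 0.67 0.68 0.68 0.68]
side 1444 ((0.6243589520454407, 0.718512237071991), 0.12683825194835663) [0.04 0.08 0.09] 0.5934401015833298
[0.62 0.62 0.62 0.63 0.63 0.63 0.64]
```

Plate stack is well clear (y > 0.59). Descend and grip c.

>>> carry_out(
  motion=[
    [[0.2,0.2,0.008,0.04,-0.003,-0.003,0],[0.2,0.4,0.008,0.04,-0.003,-0.003,0],[0.2,0.495,0.008,0.04,-0.003,-0.003,0],[0.2,0.495,0.008,0.04,-0.003,-0.003,0],[0.2,0.495,0.008,0.04,-0.003,-0.003,0]],
  ],
)

```text
t: 54.7
tcp_pos: [0.5243, 0.472, 0.0288]
orientation: [2.178, 0.1, -2.179]
contact_force: [0.2, -0.1, 0.3]
width: 0.0511
```

```bash
python3 log.py
```

```text
54.7 q [0.622 0.562 1.354 0.004 1.224 2.104] tcp [0.5243 0.472  0.0288] F [ 0.2 -0.1  0.3] w 0.0511
```

>>> carry_out(
  motion=[
    [[0.2,-0.02,0,0,0,0,0],[-1,-0.02,0,0,0,0,0],[-1,-0.02,0,0,0,0,0],[-1,-0.02,0,0,0,0,0],[-1,-0.02,0,0,0,0,0],[-1,-0.02,0,0,0,0,0]],
  ],
  grip_force=40,
)

```text
t: 55.3
tcp_pos: [0.5241, 0.4719, 0.0305]
orientation: [2.178, 0.1, -2.179]
contact_force: [-1.0, 0.8, 6.3]
width: 0.0125
```

```bash
python3 log.py
```

```text
55.3 q [0.622 0.56  1.353 0.004 1.226 2.104] tcp [0.5241 0.4719 0.0305] F [-1.   0.8  6.3] w 0.0125
```

>>> carry_out(
  motion=[
    [[-1,-0.3,0,0,0,0,0],[-1,-0.7,0,0,0,0,0],[-1,-1,0,0,0,0,0],[-1,-1,0,0,0,0,0]],
  ],
)

```text
t: 55.7
tcp_pos: [0.5254, 0.4724, 0.135]
orientation: [2.185, 0.103, -2.175]
contact_force: [-0.3, -0.5, -0.3]
width: 0.0128
```

>>> carry_out(
  motion=[
    [[-1,-0.5,0,0,0,0,0],[-1,-1,0,0,0,0,0],[-1,-1,0.5,0,0,0,0],[-1,-1,0.8,0,0,0,0]],
  ],
)

```text
t: 56.1
tcp_pos: [0.5315, 0.39, 0.2306]
orientation: [2.179, 0.1, -2.177]
contact_force: [0.3, -0.1, -1.9]
width: 0.0127
```

```bash
python3 log.py;python3 hand.py h5; python3 pl.py -40 0 275
```

```text
56.1 q [0.515 0.333 1.259 0.003 1.547 1.997] tcp [0.5315 0.39   0.2306] F [ 0.3 -0.1 -1.9] w 0.0127
side brush_c_mid 0.69 rel tcp in stand [ -2.156  -3.063 -21.428]
side mask extents [[ -20.271 -102.455  -28.961]
 [  -4.333  -49.499  -16.026]
 [  22.304   58.529   -9.441]]
top mask extents [[-14.931 -99.499 -23.156]
 [ -7.378 -88.76  -16.45 ]
 [  4.546 -69.102 -10.86 ]]
target [ 0.55  -0.095  0.361] shift,turn [-1.333  4.861  0.244] [0.009 0.    0.001]
```

View pics/side_h5.png

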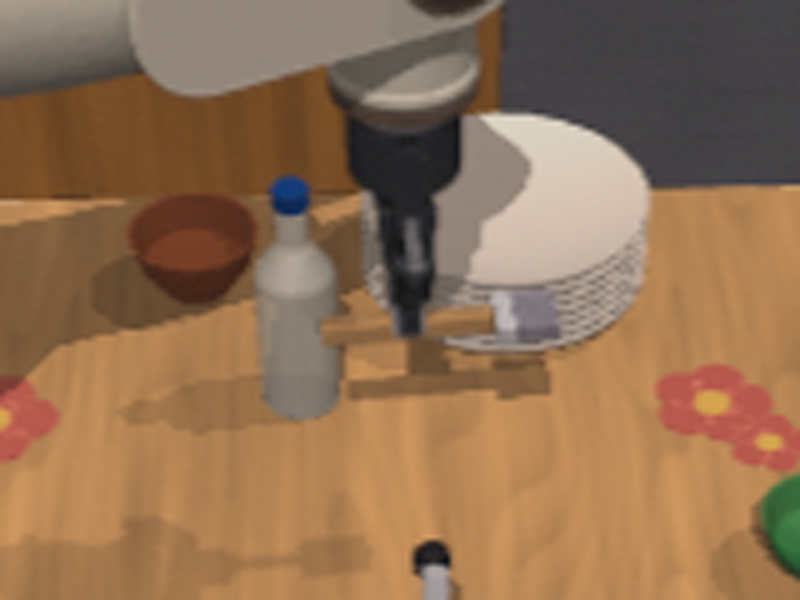

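>>> carry_out(
  motion=[
    [[-1,-0.5,0,0,0.009,0,0],[-1,-1,0.4,0.02,0.009,0,0],[-1,-1,0.97,0.05,0.009,0,0],[-1,-1,0.97,0.05,0.009,0,0]],
  ],
)

```text
t: 57.0
tcp_pos: [0.5351, 0.2916, 0.3313]
orientation: [2.195, 0.068, -2.191]
contact_force: [-0.3, 0.4, -0.6]
width: 0.0127
```

>>> carry_out(
  motion=[
    [[-1,-0.33,0.4,0,0,0,0],[-1,-0.33,0.97,0.04,0,0,0],[-1,-0.33,0.97,0.04,0,0,0]],
  ],
)

```text
t: 57.3
tcp_pos: [0.5368, 0.1936, 0.3628]
orientation: [2.194, 0.065, -2.194]
contact_force: [-0.4, 1.6, -0.5]
width: 0.0127
```

>>> carry_out(
  motion=[
    [[-1,0,0.5,0,0,0,0],[-1,0,0.97,0,0,0,0],[-1,0,0.97,0,0,0,0]],
  ],
)

```text
t: 57.6
tcp_pos: [0.5427, 0.0962, 0.3611]
orientation: [2.192, 0.063, -2.196]
contact_force: [-0.5, -0.7, -0.4]
width: 0.0126
```

>>> carry_out(
  motion=[
    [[-1,0,0.5,0,0,0,0],[-1,0,0.97,0,0,0,0],[-1,0,0.97,0,0,0,0]],
  ],
)

```text
t: 57.9
tcp_pos: [0.5485, -0.0004, 0.3605]
orientation: [2.192, 0.064, -2.197]
contact_force: [-0.2, 0.9, -0.3]
width: 0.0125
```

>>> carry_out(
  motion=[
    [[-1,0,0.5,0,0,0,0],[-1,0,0.9,0,0,0,0],[-1,0,0.9,0,0,0,0],[-1,0,0.9,0,0,0,0]],
  ],
)

```text
t: 58.3
tcp_pos: [0.5538, -0.0865, 0.3605]
orientation: [2.192, 0.069, -2.196]
contact_force: [-0.3, 0.2, 0.1]
width: 0.0127
```

```bash
python3 log.py; python3 pl.py -40 0 180;  python3 pl.py -40 0 85
```

```text
58.3 q [-0.294  0.109  1.271  0.003  1.765  1.219] tcp [ 0.5538 -0.0865  0.3605] F [-0.3  0.2  0.1] w 0.0127
target [ 0.55  -0.095  0.266] shift,turn [0.944 0.084 0.042] [-0.001  0.001  0.001]
target [ 0.55  -0.095  0.171] shift,turn [1.894 0.088 0.041] [-0.001  0.001  0.001]
```

>>> carry_out(
  motion=[
    [[-1,0.4,0.084,0.04,0,0,0],[-1,0.95,0.084,0.04,0,0,0],[-1,0.95,0.084,0.04,0,0,0]],
  ],
)

```text
t: 58.6
tcp_pos: [0.5482, -0.0929, 0.2606]
orientation: [2.184, 0.074, -2.203]
contact_force: [-0.2, 0.4, -0.2]
width: 0.0126
```

>>> carry_out(
  motion=[
    [[-1,0.5,0,0,0,0,0],[-1,0.95,0,0,0,0,0],[-1,0.95,0,0,0,0,0],[-1,0.95,0,0,0,0,0]],
  ],
)

```text
t: 59.0
tcp_pos: [0.5507, -0.0941, 0.1736]
orientation: [2.192, 0.069, -2.192]
contact_force: [-0.3, -0.0, -0.0]
width: 0.0122
```

```bash
python3 log.py; python3 pl.py -40 0 4;python3 hand.py h6
```

```text
59.0 q [-0.309  0.157  1.593  0.003  1.393  1.201] tcp [ 0.5507 -0.0941  0.1736] F [-0.3 -0.  -0. ] w 0.0122
target [ 0.55  -0.095  0.09 ] shift,turn [0.836 0.008 0.009] [-0.    -0.     0.001]
side brush_c_mid 0.65 rel tcp in stand [ -2.348  -0.617 -20.477]
side mask extents [[ -20.365 -100.193  -27.042]
 [  -3.888  -60.528  -15.518]
 [  20.071   55.028   -9.55 ]]
top mask extents [[ -3.972 -98.518 -20.189]
 [  5.144  45.559 -16.007]
 [ 18.501  55.725 -12.944]]
```

View pics/side_h6.png

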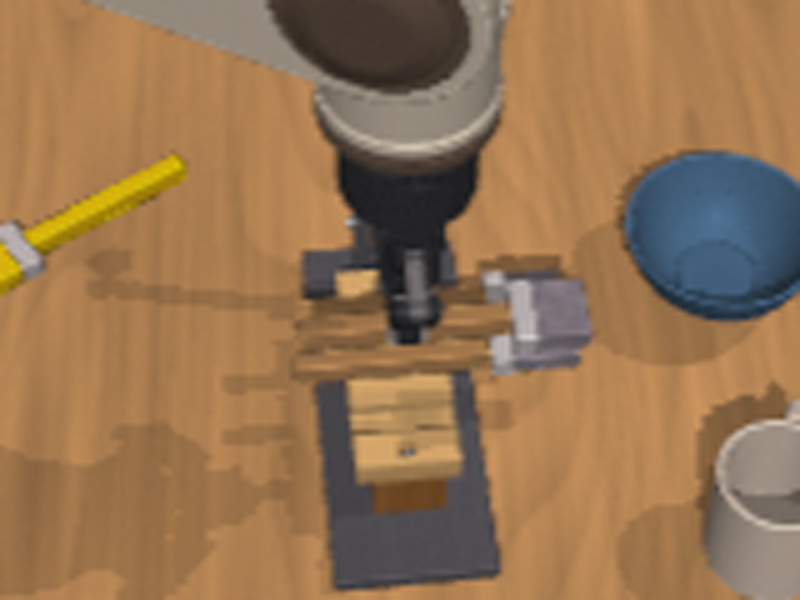

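>>> carry_out(
  motion=[
    [[-1,0.4,0.008,0.009,0,0,0],[-1,0.65,0.008,0.009,0,0,0],[-1,0.77,0.008,0.009,0,0,0],[-1,0.83,0.008,0.009,0,0,0],[-1,0.83,0.008,0.009,0,0,0],[-1,0.83,0.008,0.009,0,0,0]],
  ],
)

```text
t: 60.1
tcp_pos: [0.5494, -0.0954, 0.0892]
orientation: [2.193, 0.068, -2.192]
contact_force: [-0.1, 0.1, 0.5]
width: 0.0125
```

```bash
python3 log.py; python3 pl.py -40 0 -0.5
```

```text
60.1 q [-0.312  0.226  1.693  0.003  1.224  1.199] tcp [ 0.5494 -0.0954  0.0892] F [-0.1  0.1  0.5] w 0.0125
target [ 0.55  -0.095  0.086] shift,turn [ 0.037 -0.007 -0.005] [-0.001 -0.     0.001]
```

>>> carry_out(
  motion=[
    [[-1,0.02,-0.006,0,0,0,0],[-1,0.034,-0.006,0,0,0,0],[-1,0.034,-0.006,0,0,0,0],[-0.4,0.034,-0.006,0,0,0,0],[-0.4,0.034,-0.006,0,0,0,0],[-0.4,0.034,-0.006,0,0,0,0],[-0.4,-0.2,-0.006,0,0,0,0],[-0.4,-0.6,-0.006,0,0,0,0],[-0.4,-1,0,0,0,0,0],[-0.4,-1,0,0,0,0,0]],
  ],
)

```text
t: 61.1
tcp_pos: [0.5506, -0.0961, 0.1934]
orientation: [2.198, 0.066, -2.185]
contact_force: [0.8, -0.0, -0.7]
width: 0.026
```

>>> carry_out(
  motion=[
    [[0,-0.5,0,0,0,0,0],[0,-1,0,0,0,0,0],[0,-1,0,0,0,0,0]],
  ],
)

```text
t: 61.4
tcp_pos: [0.5504, -0.0963, 0.2945]
orientation: [2.2, 0.065, -2.183]
contact_force: [-0.2, 0.1, 0.3]
width: 0.0426
```

>>> carry_out(
  motion=[
    [[0,-0.5,0,0,0,0,0],[0,-0.65,-0.2,0.5,0,0,0],[0,-0.65,-0.2,1,0,0,0],[0,-0.65,-0.2,1,0,0,0]],
  ],
)

```text
t: 61.8
tcp_pos: [0.4449, -0.0816, 0.3544]
orientation: [2.193, 0.067, -2.191]
contact_force: [0.0, -0.3, 0.3]
width: 0.043
```

```bash
python3 log.py; python3 seat.py 16; python3 -c "
from bp import *
for n in('top','side'):
  p=robot.camera(n)
  for t in('bar_ball','brush_a_mid','brush_b_mid','brush_c_mid'):
    for d in robot.place_of(p,t)[:2]:
      w=c2w(p,d['position'])-SO;print(n,t,round(d['p'],2),np.array([w@SX,w@SY,w[2]])*1000)
"
```

```text
61.8 q [-0.354 -0.123  1.513  0.002  1.751  1.158] tcp [ 0.4449 -0.0816  0.3544] F [ 0.  -0.3  0.3] w 0.043
top [(-70, 61.0, 27), (-60, 61.6, 37), (-50, 60.6, 34), (-40, 69.7, 39), (-30, 63.8, 45), (-20, 62.3, 39), (-10, 60.2, 36), (0, 71.3, 36), (10, 64.4, 44), (20, 61.0, 38), (30, 60.0, 38), (40, 70.0, 40), (50, 63.0, 44), (60, 60.5, 39), (70, 61.2, 25)]
((0.03061676025390625, -0.029317855834960938), (51.93785095214844, 143.93923950195312), 89.99885559082031)
side [(-70, 60.9, 56), (-60, 62.1, 51), (-50, 64.4, 61), (-40, 70.9, 62), (-30, 68.6, 22), (-20, 63.3, 47), (-10, 64.5, 49), (0, 70.4, 70), (10, 67.7, 16), (20, 62.4, 43), (30, 63.3, 57), (40, 70.7, 62), (50, 70.4, 12), (60, 62.0, 31), (70, 61.7, 35)]
((-0.14023590087890625, -0.03920936584472656), (51.466941833496094, 143.27291870117188), 89.79161071777344)
top bar_ball 0.39 [154.938  -3.386 262.449]
top brush_a_mid 0.68 [ 4.943  0.764 54.145]
top brush_a_mid 0.56 [ 1.527  2.503 60.263]
top brush_b_mid 0.73 [38.274  0.558 63.386]
top brush_c_mid 0.61 [-44.546   4.273  66.39 ]
top brush_c_mid 0.5 [188.996 180.016   8.085]
side bar_ball 0.55 [156.331   1.417 265.017]
side brush_a_mid 0.63 [-0.637  0.84  66.853]
side brush_b_mid 0.63 [-4.859  0.851 62.851]
side brush_b_mid 0.62 [44.211 -1.676 61.11 ]
side brush_c_mid 0.86 [-41.645  -1.281  64.034]
side brush_c_mid 0.65 [63.156  3.695 59.473]
```

View pics/side16.png

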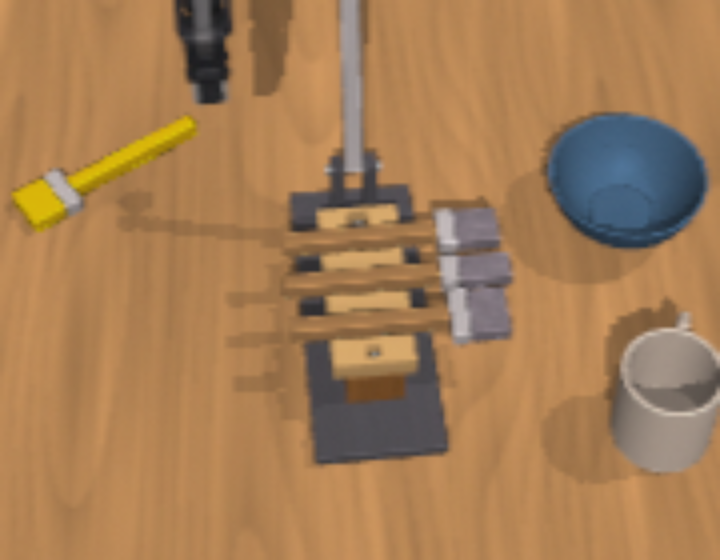

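View pics/top16.png

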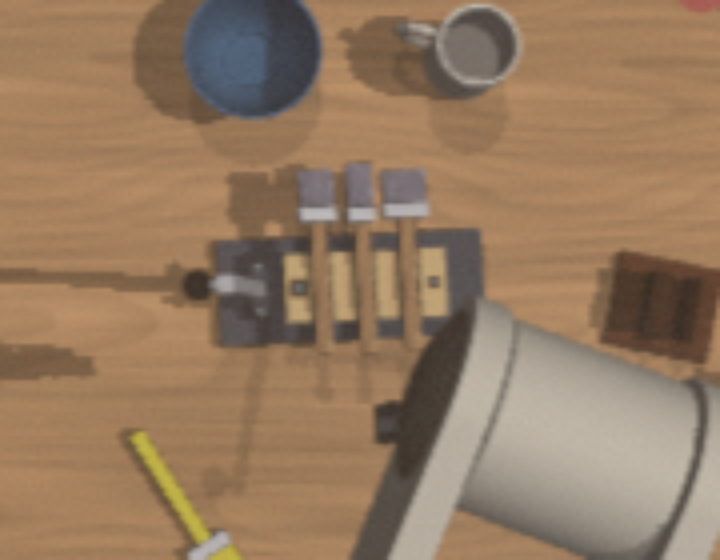

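```bash
python3 -c "
from st import *
np.set_printoptions(precision=3,suppress=True)
print(plan([.5384,.1002,.345],DOWN),robot.sense()['qpos'])"
```

```text
(array([ 0.084, -1.766, -1.007]), array([-0.5  , -0.   ,  0.001])) [-0.352 -0.114  1.508  0.003  1.75   1.16 ]
```

>>> carry_out(
  motion=[
    [[0,-0.2,-0.2,0,-0.1,0,0],[0,-0.2,-0.4,-0.2,-0.2,0,0],[0,-0.2,-0.6,-0.4,-0.3,0,0],[0,-0.2,-0.8,-0.5,-0.4,0,0],[0,-0.2,-0.98,-0.6,-0.5,0,0],[0,-0.2,-0.98,-0.6,-0.5,0,0],[0,-0.2,-0.98,-0.6,-0.5,0,0],[0,-0.2,-0.98,-0.6,-0.5,0,0],[0,-0.2,-0.98,-0.6,-0.5,0,0],[0,-0.2,-0.98,-0.6,-0.5,0,0]],
  ],
)

```text
t: 63.4
tcp_pos: [0.5024, 0.0193, 0.3733]
orientation: [1.215, 1.21, -1.213]
contact_force: [-0.3, -0.2, 0.6]
width: 0.0426
```

```bash
python3 log.py;python3 -c "
from st import *
np.set_printoptions(precision=3,suppress=True)
print(plan([.5384,.1002,.345],DOWN))"
```

```text
63.4 q [-0.117 -0.013  1.373  0.003  1.784 -0.111] tcp [0.5024 0.0193 0.3733] F [-0.3 -0.2  0.6] w 0.0426
(array([ 0.285,  0.357, -0.81 ]), array([-0.021, -0.001,  0.   ]))
```

>>> carry_out(
  motion=[
    [[0,0,0.2,-0.4,-0.02,0,0],[0,0,0.36,-0.8,-0.021,0,0],[0,0.2,0.36,-0.81,-0.021,0,0],[0,0.2,0.36,-0.81,-0.021,0,0]],
  ],
)

```text
t: 63.8
tcp_pos: [0.5389, 0.1008, 0.3511]
orientation: [1.168, 1.241, -1.17]
contact_force: [-0.2, -0.7, -0.2]
width: 0.0426
```

```bash
python3 log.py;python3 -c "
from st import *
np.set_printoptions(precision=3,suppress=True)
print(plan([.5386,.1002,.2655],DOWN))
for n in('side','top'):
  p=robot.camera(n);c=w2p(p,[[.538,.1,.265]])[0].astype(int);cv2.imwrite(f'pics/{n}17.png',cv2.resize(p['color'][max(0,c[1]-60):c[1]+60,max(0,c[0]-80):c[0]+80],None,fx=5,fy=5,interpolation=cv2.INTER_CUBIC))"
```

```text
63.8 q [ 0.043  0.084  1.317  0.003  1.746 -0.013] tcp [0.5389 0.1008 0.3511] F [-0.2 -0.7 -0.2] w 0.0426
(array([0.856, 0.001, 0.008]), array([-0.002, -0.001,  0.002]))
```

View pics/side17.png

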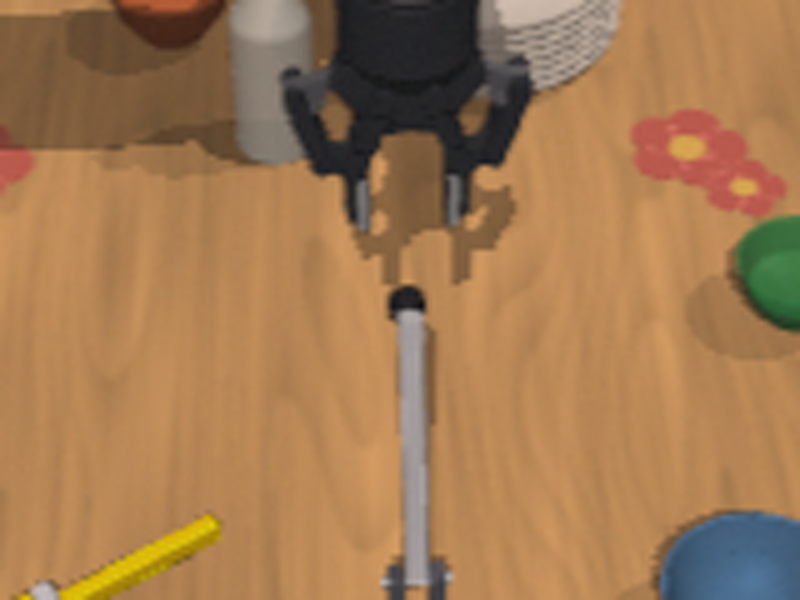

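Aligned over the ball; descend and pinch.

>>> carry_out(
  motion=[
    [[0,0.4,0,0,0,0,0],[0,0.7,0,0.005,0,0,0],[0,0.85,0,0.008,0,0,0],[0,0.85,0,0.008,0,0,0],[-1,0.85,0,0.008,0,0,0],[-1,0.85,0,0.008,0,0,0],[-1,0.85,0,0.008,0,0,0],[-1,0.85,0,0.008,0,0,0]],
  ],
  grip_force=30,
)

```text
t: 64.7
tcp_pos: [0.539, 0.0994, 0.2707]
orientation: [1.171, 1.237, -1.167]
contact_force: [-7.0, 1.1, 4.7]
width: 0.022
```

```bash
python3 log.py; python3 -c "
import numpy as np
f=lambda t:np.array([-(192*np.sin(t)-22*(1-np.cos(t)))/100,-(192*(1-np.cos(t))+22*np.sin(t))/100])
th=[1.75,1.4,1.0,.5,0]
for a,b in zip(th[:-1],th[1:]):
  n=int(round((a-b)/.1+.01)) if a!=1.75 else 4
  ts=np.linspace(a,b,n+1)[1:]
  print(a,b,[[float(v) for v in np.round(f(t)-f(a),3)] for t in ts])
"
```

```text
64.7 q [ 0.04   0.089  1.472  0.003  1.581 -0.015] tcp [0.539  0.0994 0.2707] F [-7.   1.1  4.7] w 0.022
1.75 1.4 [[-0.042, 0.164], [-0.069, 0.331], [-0.082, 0.499], [-0.079, 0.668]]
1.4 1.0 [[0.021, 0.192], [0.06, 0.381], [0.119, 0.565], [0.195, 0.743]]
1.0 0.5 [[0.094, 0.169], [0.204, 0.328], [0.329, 0.475], [0.469, 0.608], [0.621, 0.727]]
0.5 0 [[0.163, 0.103], [0.336, 0.19], [0.517, 0.259], [0.703, 0.309], [0.894, 0.341]]
```

>>> carry_out(
  motion=[
    [[-1,-0.042,0,0.164,0,0,0],[-1,-0.069,0,0.331,0,0,0],[-1,-0.082,0,0.499,0,0,0],[-1,-0.079,0,0.668,0,0,0]],
  ],
)

```text
t: 65.1
tcp_pos: [0.5429, 0.0321, 0.2786]
orientation: [1.172, 1.236, -1.166]
contact_force: [-2.6, 1.0, 0.4]
width: 0.0217
```

>>> carry_out(
  motion=[
    [[-1,0.021,0,0.192,0,0,0],[-1,0.06,0,0.381,0,0,0],[-1,0.119,0,0.565,0,0,0],[-1,0.195,0,0.743,0,0,0]],
  ],
)

```text
t: 65.5
tcp_pos: [0.5474, -0.0425, 0.2589]
orientation: [1.172, 1.234, -1.166]
contact_force: [1.0, 1.2, 1.2]
width: 0.0222
```

```bash
python3 log.py
```

```text
65.5 q [-0.219  0.093  1.49   0.003  1.557 -0.274] tcp [ 0.5474 -0.0425  0.2589] F [1.  1.2 1.2] w 0.0222
```

>>> carry_out(
  motion=[
    [[-1,0.094,0,0.169,0,0,0],[-1,0.204,0,0.328,0,0,0],[-1,0.329,0,0.475,0,0,0],[-1,0.469,0,0.608,0,0,0],[-1,0.621,0,0.727,0,0,0]],
  ],
)

```text
t: 66.0
tcp_pos: [0.5517, -0.1152, 0.195]
orientation: [1.172, 1.234, -1.167]
contact_force: [8.7, 0.4, 1.9]
width: 0.0219
```

>>> carry_out(
  motion=[
    [[-1,0.163,0,0.103,0,0,0],[-1,0.336,0,0.19,0,0,0],[-1,0.517,0,0.259,0,0,0],[-1,0.703,0,0.309,0,0,0],[-1,0.8,0,0.325,0,0,0],[-1,0.8,0,0.325,0,0,0]],
  ],
)

```text
t: 66.6
tcp_pos: [0.5536, -0.1471, 0.1138]
orientation: [1.172, 1.235, -1.167]
contact_force: [11.2, -2.3, -0.2]
width: 0.022
```

```bash
python3 log.py
```

```text
66.6 q [-0.396  0.231  1.632  0.003  1.278 -0.451] tcp [ 0.5536 -0.1471  0.1138] F [11.2 -2.3 -0.2] w 0.022
```

>>> carry_out(
  motion=[
    [[-1,0.03,0,0.006,0,0,0],[-1,0.06,0,0.01,0,0,0],[-1,0.08,0,0.012,0,0,0],[-1,0.08,0,0.012,0,0,0]],
  ],
)

```text
t: 67.0
tcp_pos: [0.5537, -0.148, 0.1068]
orientation: [1.171, 1.234, -1.166]
contact_force: [9.2, -2.4, 0.2]
width: 0.0218
```

```bash
python3 log.py
```

```text
67.0 q [-0.397  0.238  1.639  0.003  1.264 -0.452] tcp [ 0.5537 -0.148   0.1068] F [ 9.2 -2.4  0.2] w 0.0218
```

>>> carry_out(
  motion=[
    [[-1,0.02,0,0.002,0,0,0],[-1,0.03,0,0.002,0,0,0],[-1,0.04,0,0.002,0,0,0],[-1,0.04,0,0.002,0,0,0]],
  ],
)

```text
t: 67.4
tcp_pos: [0.5538, -0.1483, 0.103]
orientation: [1.171, 1.234, -1.167]
contact_force: [9.6, -4.5, 0.6]
width: 0.0224
```

```bash
python3 log.py
```

```text
67.4 q [-0.397  0.241  1.642  0.003  1.256 -0.453] tcp [ 0.5538 -0.1483  0.103 ] F [ 9.6 -4.5  0.6] w 0.0224
```

>>> carry_out(
  motion=[
    [[-1,0.015,0,0,0,0,0],[-1,0.03,0,0,0,0,0],[-1,0.03,0,0,0,0,0]],
  ],
)

```text
t: 67.7
tcp_pos: [0.5538, -0.1484, 0.1001]
orientation: [1.171, 1.234, -1.167]
contact_force: [8.1, -4.7, -0.5]
width: 0.0217
```

```bash
python3 log.py;python3 -c "
from bp import *
for n in('top','side'):
  p=robot.camera(n)
  W=cloud(p);l=np.stack([(W-SO)@SX,(W-SO)@SY,W[...,2]],-1).reshape(-1,3)*1000
  l=l[(np.abs(l[:,1])<5)&(l[:,0]>-75)&(l[:,0]<85)&(l[:,2]>60)&(l[:,2]<110)]
  print(n,[(x+5,round(float(np.median(k[:,2])),1),len(k)) for x in range(-75,85,10) if len(k:=l[(l[:,0]>=x)&(l[:,0]<x+10)])>2])"
```

```text
67.7 q [-0.397  0.244  1.645  0.003  1.251 -0.453] tcp [ 0.5538 -0.1484  0.1001] F [ 8.1 -4.7 -0.5] w 0.0217
top [(-50, 84.9, 6), (-40, 82.4, 9), (-30, 84.4, 9), (-20, 85.1, 8), (-10, 83.1, 8), (0, 82.5, 7), (10, 84.1, 8), (20, 87.8, 6), (30, 83.9, 8), (40, 83.3, 7), (50, 81.2, 9), (60, 83.1, 9), (70, 82.3, 9), (80, 82.0, 5)]
side [(-60, 84.1, 7)]
```

>>> carry_out(
  motion=[
    [[-1,0.015,0,0,0,0,0],[-1,0.03,0,0,0,0,0],[-1,0.03,0,0,0,0,0]],
  ],
)

```text
t: 68.1
tcp_pos: [0.554, -0.1484, 0.0982]
orientation: [1.171, 1.233, -1.166]
contact_force: [2.9, -3.3, 14.0]
width: 0.0221
```

```bash
python3 log.py
```

```text
68.1 q [-0.397  0.246  1.648  0.003  1.246 -0.453] tcp [ 0.554  -0.1484  0.0982] F [ 2.9 -3.3 14. ] w 0.0221
```

>>> carry_out(
  motion=[
    [[-0.2,0,0,0,0,0,0],[-0.1,0,0,0,0,0,0],[-0.1,0,0,0,0,0,0],[-0.1,-0.1,0,0,0,0,0],[-0.1,-0.5,0,0,0,0,0],[-0.1,-1,0,0,0,0,0],[-0.1,-1,0,0,0,0,0]],
  ],
)

```text
t: 68.8
tcp_pos: [0.5544, -0.1485, 0.2036]
orientation: [1.172, 1.229, -1.164]
contact_force: [0.3, 0.1, -0.8]
width: 0.0384
```

>>> carry_out(
  motion=[
    [[0,-0.5,0,0,0,0,0],[0,-1,-0.5,0,0,0,0],[0,-1,-1,0.5,0,0,0],[0,-1,-1,1,0,0,0],[0,-1,-1,1,0,0,0]],
  ],
)

```text
t: 69.3
tcp_pos: [0.4566, -0.2557, 0.2977]
orientation: [1.171, 1.235, -1.169]
contact_force: [-0.2, 0.9, 0.1]
width: 0.0424
```

```bash
python3 log.py;python3 seat.py 18; python3 -c "
from bp import *
for n in('top','side'):
  p=robot.camera(n)
  W=cloud(p);l0=np.stack([(W-SO)@SX,(W-SO)@SY,W[...,2]],-1).reshape(-1,3)*1000
  l=l0[(np.abs(l0[:,1])<5)&(l0[:,0]>-85)&(l0[:,0]<85)&(l0[:,2]>60)&(l0[:,2]<120)]
  print(n,[(x+5,round(float(np.median(k[:,2])),1),len(k)) for x in range(-85,85,10) if len(k:=l[(l[:,0]>=x)&(l[:,0]<x+10)])>2])
  k=l[(l[:,0]>-75)&(l[:,2]>75)]; f=np.polyfit(k[:,0],k[:,2],1); print('slope',f)
  for t in('bar_ball','brush_a_mid','brush_b_mid','brush_c_mid','bowl','mug','water'):
    for d in robot.place_of(p,t)[:1]:
      w=c2w(p,d['position']);v=w-SO;print(n,t,round(d['p'],2),np.array([v@SX,v@SY,v[2]])*1000,w)
"
```

```text
69.3 q [-6.580e-01  3.100e-02  1.478e+00  1.000e-03  1.633e+00 -7.120e-01] tcp [ 0.4566 -0.2557  0.2977] F [-0.2  0.9  0.1] w 0.0424
top [(-70, 63.3, 25), (-60, 63.8, 38), (-50, 62.4, 35), (-40, 71.6, 39), (-30, 67.2, 46), (-20, 64.1, 40), (-10, 61.8, 33), (0, 70.9, 38), (10, 70.4, 41), (20, 62.7, 42), (30, 61.7, 38), (40, 71.7, 36), (50, 67.2, 44), (60, 62.9, 39), (70, 64.0, 26)]
((0.246185302734375, 0.16446876525878906), (143.0475616455078, 51.97575759887695), 0.2741749584674835)
side [(-70, 61.2, 34), (-60, 64.6, 44), (-50, 64.5, 56), (-40, 72.5, 58), (-30, 81.6, 30), (-20, 62.9, 41), (-10, 64.0, 56), (0, 71.7, 56), (10, 78.0, 21), (20, 64.1, 39), (30, 69.2, 40), (40, 72.9, 45), (50, 81.9, 25), (60, 64.3, 35), (70, 63.8, 32)]
((0.34500885009765625, -0.23744964599609375), (51.547611236572266, 143.2296905517578), 89.70629119873047)
top [(-80, 85.3, 13), (-70, 83.0, 9), (-60, 83.8, 6), (-50, 83.7, 6), (-40, 82.0, 8), (-30, 85.9, 9), (-20, 82.8, 9), (-10, 82.8, 7), (0, 83.4, 8), (10, 83.4, 8), (20, 83.3, 6), (30, 84.4, 8), (40, 84.2, 7), (50, 85.1, 9), (60, 84.0, 9), (70, 83.8, 9), (8
[... 530 characters left out ...]
, 84.9, 8), (-40, 84.7, 8), (-30, 84.5, 12), (-20, 84.9, 9), (-10, 82.9, 7), (0, 83.6, 10), (10, 85.5, 9), (20, 85.2, 9), (30, 84.6, 9), (40, 85.9, 9), (50, 84.0, 7), (60, 83.9, 9), (70, 84.8, 8), (80, 83.4, 6)]
slope [ 0.004 84.593]
side bar_ball 0.54 [-92.82    2.382 102.089] [ 0.551 -0.148  0.102]
side brush_a_mid 0.27 [-1.699 -3.156 50.005] [ 0.551 -0.056  0.05 ]
side brush_b_mid 0.59 [42.416 -0.659 62.627] [ 0.545 -0.012  0.063]
side brush_c_mid 0.76 [-41.143  -2.037  64.291] [ 0.552 -0.096  0.064]
side bowl 0.79 [  93.376 -221.627    2.393] [0.763 0.052 0.002]
side mug 0.93 [-114.682 -214.994   -1.62 ] [ 0.769 -0.156 -0.002]
side water 0.73 [628.586  61.495   0.006] [0.448 0.569 0.   ]
```

View pics/side18.png

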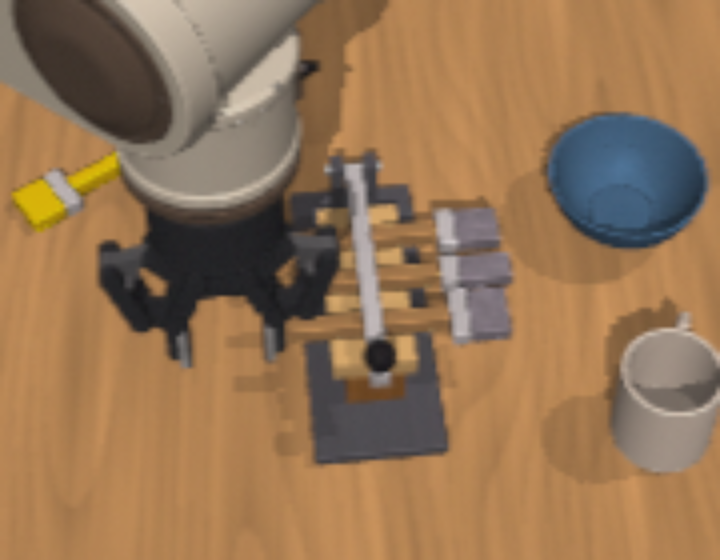

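View pics/top18.png

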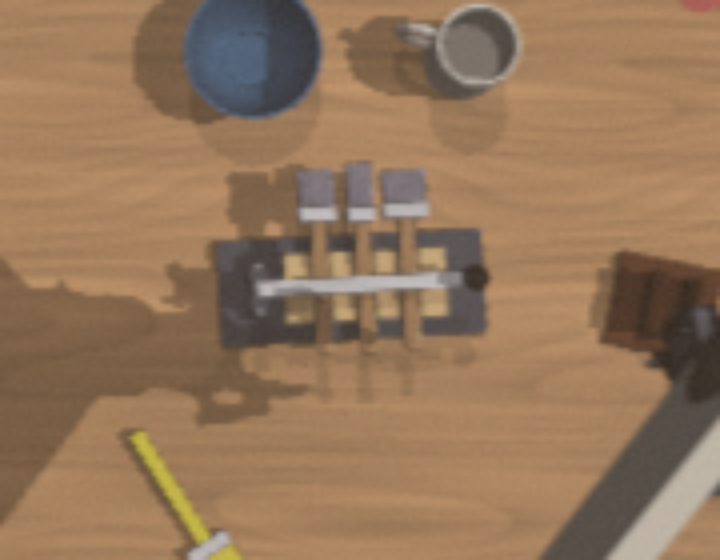

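```bash
python3 -c "
from cell import robot
print(robot.finish_job())"
```

```text
the job is handed in; nothing more can be done
None
```

The painting stand is set up for drying brushes, and I handed the job in at about 70 s of the 210 s allowed.

**What I did:**
- I swung the bar back to about 1.75 rad.
- I turned the plate over with a change of grip in the rest, then put it back on the pins with its grooves up.
- All three brushes were on the table. I laid them in with b in the groove by the hinge post, a in the middle and c at the far end. Brush c had been knocked about 5 cm aside, so I located it again before picking it up.
- Last, I swung the bar down until it met its stop, at about 14 N.

**Last checks:**
- **Plate:** before the brushes went on, its top measured about 62 mm (62 expected), with x pointing the right way. That means it is fully seated.
- **Brushes:** the handle tops measured about 70–72 mm (71 expected). Brushes b and c have their middles within a few mm of the plate's centreline. Brush a's final reading was unreliable with the bar over it, but it was within about 3 mm just before the bar came down.
- **Bar:** its top is at about 84 mm (84 expected) and it lies level to within 0.5°.
- **Other things:** the bowl, mug and bottle read within a few mm of their starting positions. The yellow look-alike brush was not touched, and the gripper is clear of everything.

**Disagreements:** the network's point for brush a failed once in the last top view, where it reported the mug's position instead. The pictures show brush a in the middle groove. After the bar came down, the plate-top readings came out 1–2 mm higher than before, which is within the depth noise.

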